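# Check worktop edging with a radius gauge

### The job

Check the two offcuts of worktop edging with the blue-handled radius gauge: seat its concave notch on the rounded nose, square across the strip, and under light pressure rock the handle about fifteen degrees to the left, pause, and then to the right, pause; then do the same with its round lobe in the hollow cove, left and then right. Press gently, as the wood dents. Then hang the gauge back upright in its stand, let go, and leave the things round about where they are.

Things in the scene. Friction and masses are not known exactly. Their poses are not given: they have to be found in the camera images.
- gauge: steel radius gauge with blue crossbar and handle, 0.15 kg, hanging upright in its stand. Origin: centre of the crossbar's underside; y along the leaf, x through its 8 mm thickness, z up. Crossbar 26 x 88 x 10 mm high. Below it the leaf spans y=-36 to +44: at y=+24 a notch open downward (legs end at z=-35), at y=-24 a round lobe (lowest at z=-54)
- gauge_grip (a point): where to grip the gauge: centre of its blue handle, gauge frame (0, 0, 36) mm. The handle is 20 (x) x 24 (y) mm, from z=10 to 54; close the fingers along y, across the 24 mm, with 30 N or more
- notch_centre (a point): centre of curvature of the gauge's concave notch, radius 14.4 mm, arc 70 degrees to each side of straight up, in gauge frame (0, 24, -38) mm; it coincides with the nose's axis when seated
- notch_dot (a point): red dot on the crossbar's upper face straight above the notch, gauge frame (0, 24, 10) mm
- lobe_centre (a point): centre of the gauge's round lobe, radius 12 mm, gauge frame (0, -24, -42) mm; it coincides with the cove's axis when seated
- lobe_dot (a point): yellow dot on the crossbar's upper face straight above the lobe, gauge frame (0, -24, 10) mm
- nose_clamp: fixed aluminium clamp (98 x 76 mm, jaws 42 high) with a wooden strip, 54 long, 28 thick, with a round nose on top. Origin: centre of its underside; x along the strip and away from the robot, y across to the left, z up. Nose radius 14 about an axis along x at y=0, 60 to 72 mm up: the clamped height varies, is not measured, find it by touch. Rigid: 1 mm too deep is over 15 N; 30 N dents it. Press 2 to 15 N.
- cove_clamp: fixed aluminium clamp (98 x 76 mm, jaws 42 high) with a wooden strip, 54 long, 48 wide, with a hollow cove on top. Origin: centre of its underside; x along the strip and away from the robot, y across to the left, z up. Cove radius 12.4 (lips 5 below axis) about an axis along x at y=0, 60 to 72 mm up: the clamped height varies, is not measured, find it by touch. Rigid: 1 mm too deep is over 15 N; 30 N dents it. Press 2 to 15 N.
- gauge_stand: grey plastic stand fixed to the worktop, 70 x 128 mm foot, 62 mm high, slot 14 mm (x) by 96 mm (y) open at the top. Origin: centre of its underside; y along the slot, z up. The gauge hangs in it by its crossbar: gauge origin 62 mm above this origin, leaf along the slot (start: gauge y along stand y). 
- salt: salt shaker, 44 mm across, 90 mm high, loose bystander; origin at the centre of its underside
- pumpkin: small pale orange ceramic pumpkin on the bare worktop (not the one in the tray), 62 mm across, 59 mm high, loose bystander; origin at the centre of its underside
- mug: yellow and cream mug, 78 x 114 mm with handle, 92 mm high, loose bystander; origin at the centre of its underside

How it is judged:
By the outcome, as a careful person would: the job done as asked, in the order asked, and still so for the second after the job is handed in, with the robot touching nothing.
It also fails if it takes over 72 s, if anything falls off the work surface, if the arm or the gripper's body presses on something with over 40 N, if the wrist force passes 120 N, or if a joint passes its speed limit or range.

### The arm

A 6-joint arm with a two-finger parallel gripper is mounted at the origin on a cart in front of the work surface, level with it; the furniture and walls round the work are solid. World frame = base frame: x ahead of the robot, y to its left, z up, the work surface at z = 0. Lengths are in m, angles in rad, forces in N, time in s.
With the tool pointing down it reaches from about 0.35 to 0.85 m from the base axis. Payload 8.1 kg.
Tool frame: the origin (TCP) lies between the finger pads; the fingertips stand 22 mm ahead of it and the grasp point (between the pads) lies 3 mm ahead of it; y points along the fingers, z is the direction in which the jaws open and shut, and the axes are right-handed (so a half turn about y gives the same grasp; the last joint's range is limited). The gripper opens to 85 mm and grips with 20 to 120 N. Pads are 22 mm wide; open, the fingers measure 114 mm over their backs; the gripper's body (76 mm by 85 mm) begins 54 mm behind the grasp point. The pads swing forward as they close: fully open they stand 13 mm farther back than shut.
Start: joints at [1.145, 0.13, 1.488, -0, 1.523, -0.085], TCP at [0.201, 0.566, 0.253] pointing down, gripper open.
Joint ranges: [-2.96, 2.96], [-0.89, 2.26], [0.02, 2.5], [-1.34, 4.48], [0, 2.73], [-2.66, 2.66]. Speed limits (rad/s): [2.39, 2.39, 2.79, 3.14, 3.14, 3.14].

### API

Orientations are given as a unit quaternion [w, x, y, z].
In Python, from plant import readout, camera, ctrl gives the robot as it stands.
- The arm moves only by the tool jog_arm, never from a script. Its argument "plan" is a list of rows, each a list of 3 entries, a list of its own where there are three numbers: the shift along the tool's x, y, z in cm, then the turn about the tool's y in rad, then the finger opening in cm, from 0 to 8.54. A call has 1 to 8 rows; each row shifts and turns the pose as measured when the row begins, along the tool's axes as they then stand; what a row does not reach is not made up. A row lasts 1/10 s, in which the tool goes at most 50 mm and 8.59 degrees, less where a joint would pass 70% of its speed; a pose out of reach is approached as far as the arm can. A call with a gripper value outside its range is refused whole. The fingers move at their own pace and stop on an object; "squeeze" is the grip in N (left out, the last holds). Time passes only in rows, so rows that do not move let the fingers close. It gives the time, the measured TCP pose, the force and the opening at its end, in the units of the state.
- readout.read_state(): the state, without advancing time (a new reading comes with each control period).
- camera(name): name is "scene" or "top" or "wrist"; returns a dict with "img" (400x640x3 uint8, red, green, blue), "K" (3x3 intrinsics, pixels), "k1" (the pictures are not rectified: a ray, as slopes to the right and down, at radius r is drawn at 1 + k1 r^2 times it, then the intrinsics apply), "extrinsics" (4x4, takes a point from camera to world coordinates). Camera axes: x right, y down, z forward; pixel columns grow to the right and rows downward; lengths in m; the calibration is good to about 2 mm. A picture is of the moment at which its call begins. There is no depth.
- ctrl.hand_in(): hands the job in, once; it reports no verdict.
The state is a dict: "clock": time; "joint_positions": joint angles; "qd": joint speeds; "effort": joint torques, N m; "position": TCP position; "tcp_rot": TCP orientation; "contact_force": force on the tool from outside, world axes, zero at the start; "ft_torque": the same for the moment, N m; "grip_width": finger opening in m.
Only numpy, scipy, OpenCV 4.12 (cv2) and the standard library are available. Lean on these libraries where they do the work, as an engineer would, in place of code of your own. Each camera call takes 0.05 s, during which the arm holds its last target.

## Working session

There is one attempt and no reset: what is moved stays moved. The work goes in short steps, Python scripts to look and compute and a tool call to move; the robot and the scene stay as the last step left them, time stands still between calls to the robot, and variables do not carry over. Pictures are saved under pics/ and viewed, and the job is handed in when it is done.

Besides the shell and the picture viewer there is one more tool, called as name([rows], argument=value, ...), one row to a line, values as JSON. jog_arm: Moves the arm, as the interface text tells. Its arguments: {"type":"object","properties":{"plan":{"type":"array","items":{"type":"array"}},"squeeze":{"type":"number"}},"required":["plan"]}

```bash
ls; mkdir -p pics; python3 - <<'E'
from plant import readout,camera,ctrl
import cv2,numpy as np
s=readout.read_state(); print(s)
for n in ["scene","top","wrist"]:
    c=camera(n); cv2.imwrite(f"pics/{n}0.png",c["img"][:,:,::-1]); print(n,c["K"],c["k1"],c["extrinsics"])
    np.savez(f"{n}0.npz",**{k:np.array(v) for k,v in c.items()})
E
```

```text
pics
{'clock': 0.0, 'joint_positions': array([ 1.14460280e+00,  1.31169590e-01,  1.48929931e+00, -1.96477682e-05,
        1.52299908e+00, -8.54098754e-02]), 'qd': array([ 0.00056477,  0.00036972, -0.00010247, -0.00050867, -0.00019935,
        0.00149117]), 'effort': array([ 2.95771300e-03, -5.69392061e+01, -5.00558710e+01,  5.93634786e-05,
        1.49261701e-02, -2.13213946e-05]), 'position': array([0.20031135, 0.56502549, 0.25222836]), 'tcp_rot': array([-0.69622329,  0.69750971, -0.12006371,  0.11974161]), 'contact_force': array([ 0.40545269,  0.07061028, -0.72778966]), 'ft_torque': array([ 0.00350027, -0.01885773, -0.01085619]), 'grip_width': 0.0852938743217462}
scene [[417.14886586   0.         317.20192266]
 [  0.         417.14886586 196.79852875]
 [  0.           0.           1.        ]] 0.02980327249483534 [[ 0.4630366  -0.62434629  0.62911749 -0.41068661]
 [-0.88624415 -0.33652535  0.31831116 -0.39390917]
 [ 0.01297759 -0.70494141 -0.7091468   1.13074366]
 [ 0.          0.          0.          1.        ]]
top [[506.10444268   0.         319.24266448]
 [  0.         506.10444268 197.59923635]
 [  0.           0.           1.        ]] -0.10437699044816294 [[-6.60633584e-03 -9.80609858e-01  1.95858782e-01  1.55753236e-01]
 [-9.99977679e-01  6.28271230e-03 -2.27357053e-03  6.42003228e-02]
 [ 9.98961295e-04 -1.95869430e-01 -9.80629476e-01  1.90577443e+00]
 [ 0.00000000e+00  0.00000000e+00  0.00000000e+00  1.00000000e+00]]
wrist [[275.41444182   0.         317.34235676]
 [  0.         275.41444182 199.83874335]
 [  0.           0.           1.        ]] -0.020246639569654397 [[ 0.33418434  0.89163631  0.30545953  0.12147617]
 [ 0.94250483 -0.31534112 -0.11065544  0.59441502]
 [-0.00234046  0.3248764  -0.94575359  0.37280227]
 [ 0.          0.          0.          1.        ]]
```

View pics/scene0.png

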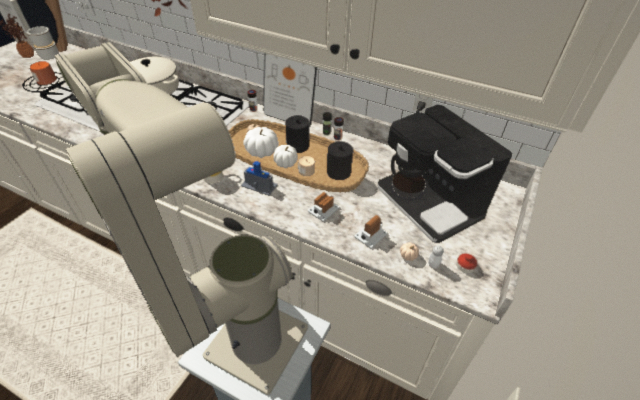

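View pics/top0.png

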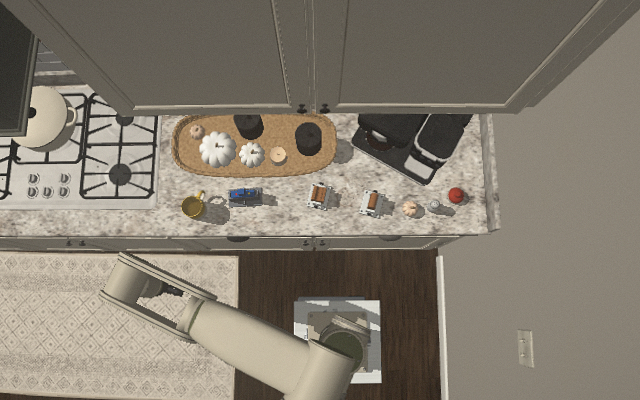

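View pics/wrist0.png

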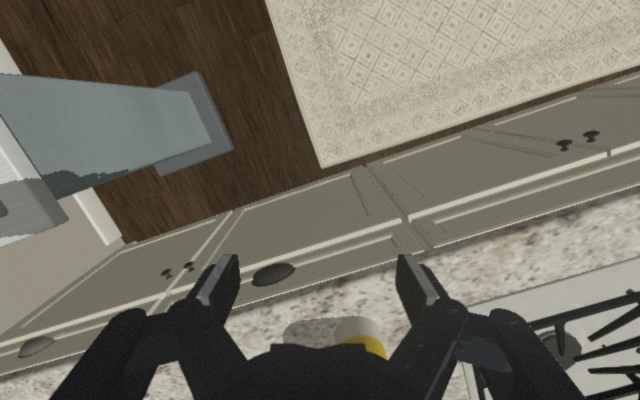

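```bash
cat > h.py <<'E'
import numpy as np,cv2
from scipy.optimize import least_squares
from scipy.spatial.transform import Rotation as R
def load(n): 
    d=np.load(n); return {k:d[k] for k in d.files}
def proj(c,P):
    P=np.atleast_2d(P); E=c["extrinsics"]; p=(P-E[:3,3])@E[:3,:3]
    s=p[:,:2]/p[:,2:]; r2=(s**2).sum(1,keepdims=True); s=s*(1+float(c["k1"])*r2)
    return s*[c["K"][0,0],c["K"][1,1]]+[c["K"][0,2],c["K"][1,2]]
def ray(c,uv):
    d=(np.asarray(uv,float)-[c["K"][0,2],c["K"][1,2]])/[c["K"][0,0],c["K"][1,1]]
    s=d.copy()
    for _ in range(20): s=d/(1+float(c["k1"])*(s**2).sum())
    v=c["extrinsics"][:3,:3]@np.r_[s,1]; return c["extrinsics"][:3,3],v/np.linalg.norm(v)
def atz(c,uv,z):
    o,v=ray(c,uv); return o+v*(z-o[2])/v[2]
def crop(c,x0,y0,x1,y1,k,fn):
    im=c["img"][y0:y1,x0:x1,::-1]; cv2.imwrite(fn,cv2.resize(im,None,fx=k,fy=k,interpolation=cv2.INTER_CUBIC))
def snap(n,tag):
    from plant import camera
    c=camera(n); np.savez(f"{tag}.npz",**{k:np.array(v) for k,v in c.items()}); cv2.imwrite(f"pics/{tag}.png",c["img"][:,:,::-1]); return c
E
python3 - <<'E'
from h import *
t=load("top0.npz"); s=load("scene0.npz")
crop(t,170,170,410,230,3.3,"pics/t_crop.png")
crop(t,220,180,270,215,14,"pics/t_stand.png")
crop(t,300,175,400,225,8,"pics/t_cl.png")
crop(s,200,130,400,260,4,"pics/s_crop.png")
for n,p in dict(stand=(245,195),c1=(320,196),c2=(372,203),mug=(193,207),pump=(409,209),salt=(434,204)).items(): print(n,atz(t,p,0.05))
E
```

```text
stand [0.53812884 0.33830872 0.05      ]
c1 [0.53248621 0.05702386 0.05      ]
c2 [ 0.50456484 -0.13706048  0.05      ]
mug [0.49349463 0.53342971 0.05      ]
pump [ 0.48082515 -0.27510835  0.05      ]
salt [ 0.49916169 -0.37038858  0.05      ]
```

View pics/t_stand.png

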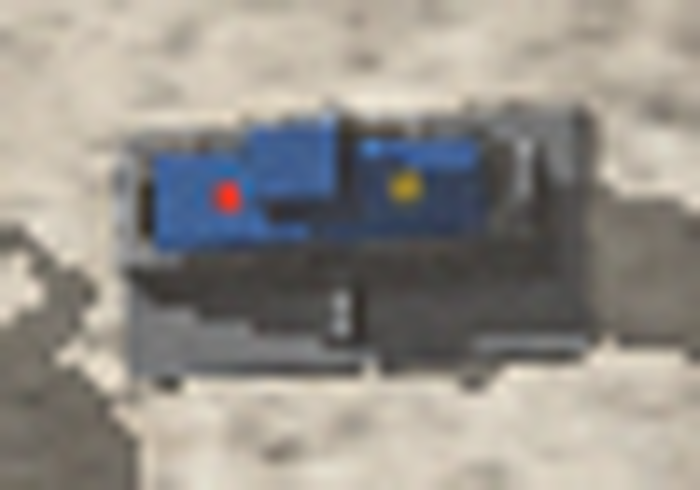

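View pics/t_cl.png

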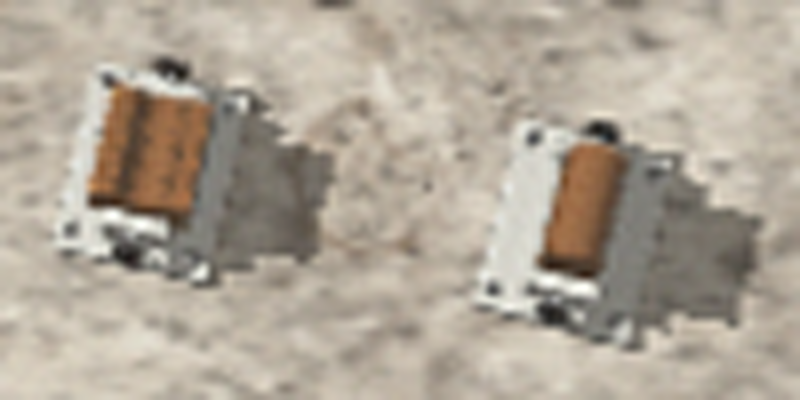

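View pics/s_crop.png

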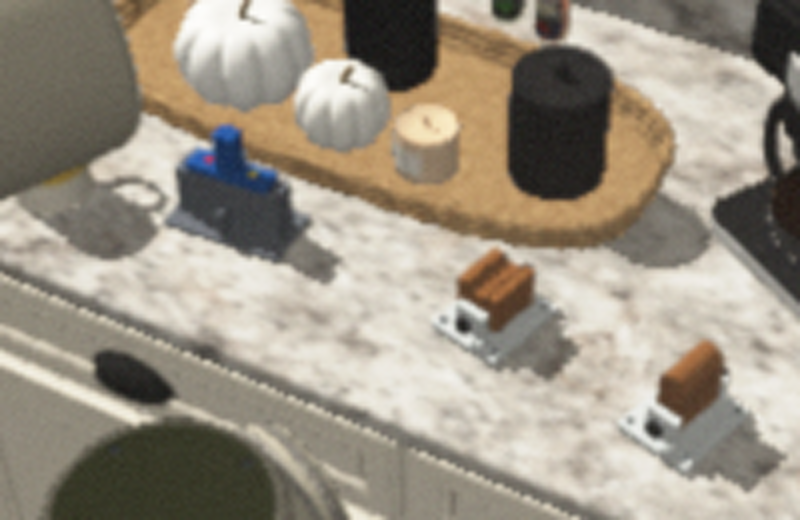

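```bash
cat >> h.py <<'E'
def st():
    from plant import readout
    return readout.read_state()
def Rt(s):
    q=s["tcp_rot"]; return R.from_quat([q[1],q[2],q[3],q[0]]).as_matrix()
def phi(s): # world heading of tool z axis
    z=Rt(s)[:,2]; return np.arctan2(z[1],z[0])
def delta(s,p,ph):
    """tool-frame shift in cm, turn rad to reach TCP p with tool z heading ph"""
    M=Rt(s); d=M.T@(np.asarray(p)-s["position"])*100
    t=-(ph-phi(s)); t=(t+np.pi)%(2*np.pi)-np.pi
    return d,t
def show(s=None):
    s=s or st(); M=Rt(s)
    print("t=%.2f"%s["clock"],"p",np.round(s["position"]*1000,1),"phi %.2f deg"%np.degrees(phi(s)),"tilt",np.round(np.degrees(M[:2,1]),2),"F",np.round(s["contact_force"],1),"T",np.round(s["ft_torque"],2),"w %.1f"%(s["grip_width"]*1000),"q",np.round(s["joint_positions"],2))
E
python3 - <<'E'
from h import *
s=st(); show(s); print(np.round(Rt(s),3))
w=load("wrist0.npz"); M=Rt(s)
print("cam in tool",np.round(M.T@(w["extrinsics"][:3,3]-s["position"]),4)); print(np.round(M.T@w["extrinsics"][:3,:3],3))
t=load("top0.npz"); sc=load("scene0.npz")
# dots: top px
for n,(u,v) in dict(red=(220+229/14,180+197/14),yel=(220+405/14,180+187/14)).items(): print(n,atz(t,(u-.5,v-.5),.072), proj(sc,atz(t,(u-.5,v-.5),.072)))
for n,p in dict(wp=(252,154),cand=(278,156),bp=(217,150),blk=(308,138)).items(): print(n,atz(t,p,0.06))
E
```

```text
t=0.15 p [200.3 565.2 252.5] phi 70.47 deg tilt [-0.03 -0.07] F [0.2 0.6 0.4] T [-0.04 -0.03 -0.05] w 85.5 q [ 1.14  0.13  1.49  0.    1.52 -0.09]
[[ 0.942 -0.001  0.334]
 [-0.334 -0.001  0.942]
 [-0.    -1.    -0.001]]
cam in tool [-0.0841 -0.1203  0.0011]
[[-0.     0.946  0.325]
 [ 0.001 -0.325  0.946]
 [ 1.     0.    -0.001]]
red [0.53923216 0.36926544 0.072     ] [[251.54515942 169.62991607]]
yel [0.54162651 0.32247032 0.072     ] [[262.26821678 173.17647152]]
wp [0.69471055 0.31390742 0.06      ]
cand [0.68601719 0.21501045 0.06      ]
bp [0.71182264 0.44821583 0.06      ]
blk [0.7565028  0.10127292 0.06      ]
```

```bash
python3 - <<'E'
from h import *
s=st(); print(delta(s,[.54,.346,.25],np.radians(3)), np.degrees(delta(s,[.54,.346,.25],np.radians(3))[1]))
E
```

```text
(array([39.33754223,  0.25530039, -9.30171824]), np.float64(1.1776423627049066)) 67.47393715880565
```

jog_arm([
  [[4.9, 0, -1.15], 0, 8.5],
  [[4.9, 0, -1.15], 0, 8.5],
  [[4.9, 0, -1.15], 0, 8.5],
  [[4.9, 0, -1.15], 0, 8.5],
  [[4.9, 0, -1.15], 0, 8.5],
  [[4.9, 0, -1.15], 0, 8.5],
  [[4.9, 0, -1.15], 0, 8.5],
  [[4.9, 0, -1.15], 0, 8.5],
], squeeze=30)

```text
clock: 0.95
position: [0.5354, 0.3501, 0.2489]
tcp_rot: [-0.697, 0.699, -0.117, 0.114]
contact_force: [0.4, -0.7, 0.0]
grip_width: 0.085
```

jog_arm([
  [[0, 0, 0], 0.147, 8.5],
  [[0, 0, 0], 0.147, 8.5],
  [[0, 0, 0], 0.147, 8.5],
  [[0, 0, 0], 0.147, 8.5],
  [[0, 0, 0], 0.147, 8.5],
  [[0, 0, 0], 0.147, 8.5],
  [[0, 0, 0], 0.147, 8.5],
  [[0, 0, 0], 0.147, 8.5],
])

```text
clock: 1.75
position: [0.5411, 0.3416, 0.2433]
tcp_rot: [-0.505, 0.514, -0.491, 0.489]
contact_force: [0.3, -0.0, 0.4]
grip_width: 0.0852
```

```bash
python3 - <<'E'
from h import *
s=st(); show(s); print(delta(s,[.54,.346,.25],np.radians(3)))
E
```

```text
t=1.75 p [541.1 341.6 243.3] phi 2.27 deg tilt [-0.62 -0.43] F [ 0.3 -0.   0.4] T [-0.04 -0.    0.03] w 85.2 q [ 0.48  0.25  1.37 -0.    1.53  0.44]
(array([-0.44079574, -0.66809572, -0.097066  ]), np.float64(-0.01279762492467107))
```

```bash
python3 - <<'E'
from h import *
c=snap("wrist","w_stand1"); show()
E
```

```text
t=1.80 p [541.  341.5 243.2] phi 1.71 deg tilt [-0.63 -0.44] F [0.6 0.7 0.2] T [-0.   -0.03  0.01] w 85.0 q [ 0.48  0.25  1.37 -0.    1.53  0.45]
```

View pics/w_stand1.png

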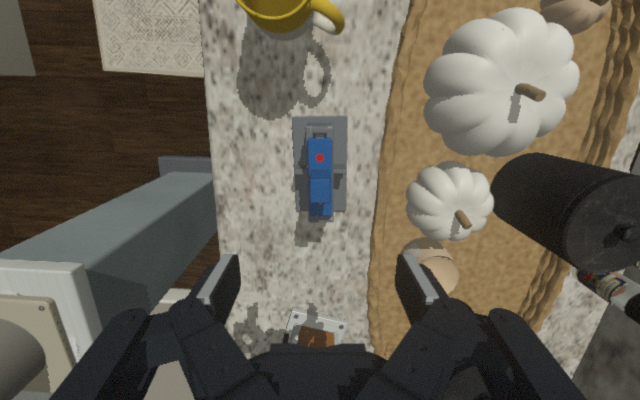

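```bash
python3 - <<'E'
from h import *
c=load("w_stand1.npz"); crop(c,280,105,360,230,4.8,"pics/w_stand1c.png")
E
```

```text
(no output)
```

View pics/w_stand1c.png

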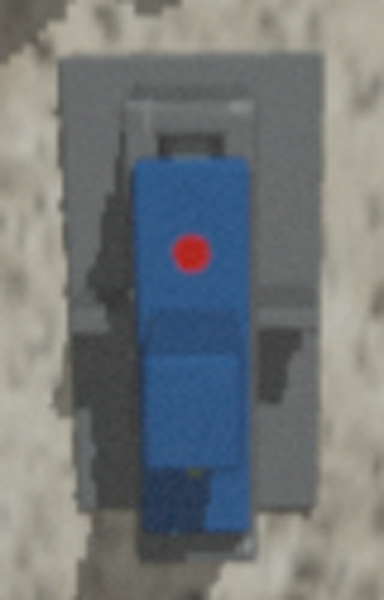

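```bash
python3 - <<'E'
from h import *
c=load("w_stand1.npz"); k=4.8
P=[(191,254),(133,158),(248,157),(141,532),(249,532),(146,353),(237,352),(145,467),(239,467)]
M=[(0,24,10),(-13,44,10),(13,44,10),(-13,-44,10),(13,-44,10),(-10,12,54),(10,12,54),(-10,-12,54),(10,-12,54)]
uv=(np.array(P)+.5)/k-.5+[280,105]; M=np.array(M)/1000.
def f(p,z=None):
    zz=.062 if z is None else z
    W=M@R.from_euler('z',p[2]).as_matrix().T+[p[0],p[1],zz]
    return (proj(c,W)-uv).ravel()
r=least_squares(f,[.54,.346,0.04]); print(r.x,np.degrees(r.x[2])); print(np.round(r.fun.reshape(-1,2),1))
r=least_squares(lambda p:f(p,p[3]),[.54,.346,0.04,.062]); print(r.x,np.degrees(r.x[2])); print(np.round(r.fun.reshape(-1,2),1))
E
```

```text
[0.54149562 0.34968709 0.0531372 ] 3.044537519424643
[[ 0.1 -1.1]
 [-0.5 -0.1]
 [ 0.5 -0.2]
 [-0.2  0.2]
 [ 0.   0. ]
 [-1.4  0. ]
 [ 1.2  0. ]
 [-0.6  0.6]
 [ 0.8  0.4]]
[0.54152804 0.34851919 0.05313914 0.05765878] 3.044648592482601
[[ 0.1 -0.7]
 [-0.3  0.6]
 [ 0.3  0.5]
 [-0.  -0.3]
 [-0.1 -0.5]
 [-1.2  0. ]
 [ 1.1  0. ]
 [-0.4  0.2]
 [ 0.6  0. ]]
```

jog_arm([
  [[4.7, -0.1, -0.25], 0.05, 8.5],
  [[4.7, -0.1, -0.25], 0.05, 8.5],
  [[4.7, -0.1, -0.2], 0.05, 8.5],
  [[4.7, -0.1, -0.2], 0.05, 8.5],
  [[4.7, -0.1, 0], 0.05, 8.5],
  [[4.5, -0.1, 0], 0.05, 8.5],
  [[0, 0, 0], 0, 8.5],
])

```text
clock: 2.5
position: [0.5039, 0.0558, 0.2484]
tcp_rot: [0.426, -0.438, 0.56, -0.559]
contact_force: [-0.1, 0.3, -0.0]
grip_width: 0.0847
```

```bash
python3 - <<'E'
from h import *
c=snap("wrist","w_cove1"); show()
E
```

```text
t=2.55 p [504.2  57.8 248.3] phi -14.58 deg tilt [-0.84 -0.48] F [ 0.2  0.  -0.1] T [ 0.01 -0.03  0.  ] w 84.8 q [ 0.02 -0.1   1.73 -0.01  1.53  0.27]
```

View pics/w_cove1.png

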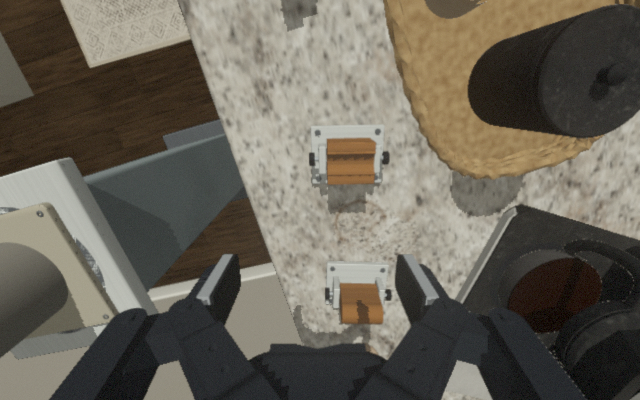

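jog_arm([
  [[4.6, 0, 1.2], 0, 8.5],
  [[4.6, 0, 1.2], 0, 8.5],
  [[4.6, 0, 1.2], 0, 8.5],
  [[4.6, 0, 1.2], 0, 8.5],
  [[0, 0, 0], 0, 8.5],
])

```text
clock: 3.05
position: [0.5074, -0.1323, 0.2491]
tcp_rot: [0.434, -0.444, 0.556, -0.553]
contact_force: [0.5, 0.7, 0.4]
grip_width: 0.085
```

```bash
python3 - <<'E'
from h import *
c=snap("wrist","w_nose1"); show()
crop(c,250,90,450,290,3.8,"pics/w_nose1c.png")
c=load("w_cove1.npz"); crop(c,290,110,410,200,6,"pics/w_cove1c.png")
E
```

```text
t=3.10 p [ 507.5 -129.9  249. ] phi -13.18 deg tilt [-0.75 -0.22] F [0.2 0.7 1.4] T [0.02 0.01 0.03] w 84.9 q [-0.34 -0.06  1.69 -0.01  1.52 -0.11]
```

View pics/w_nose1c.png

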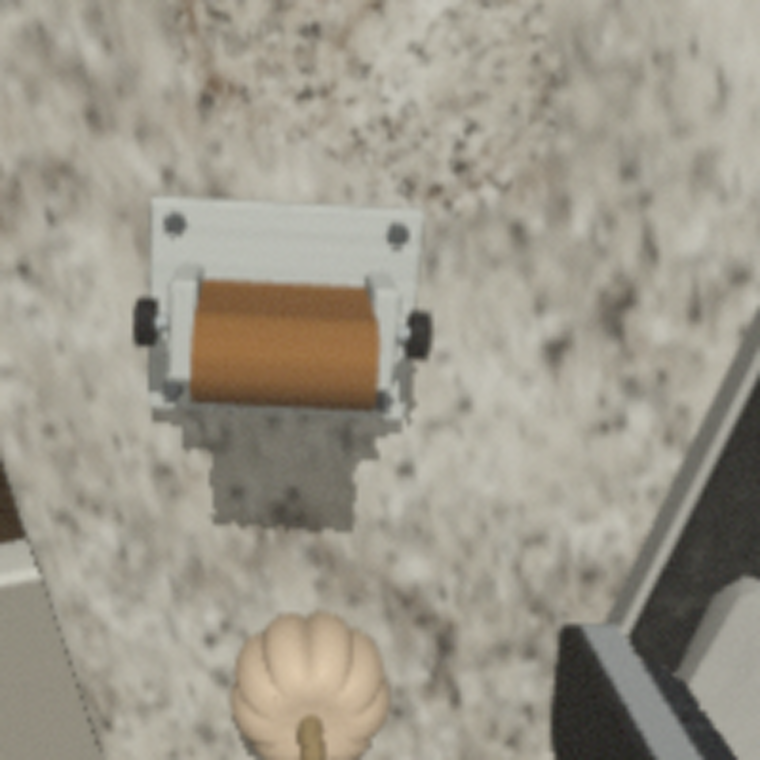

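View pics/w_cove1c.png

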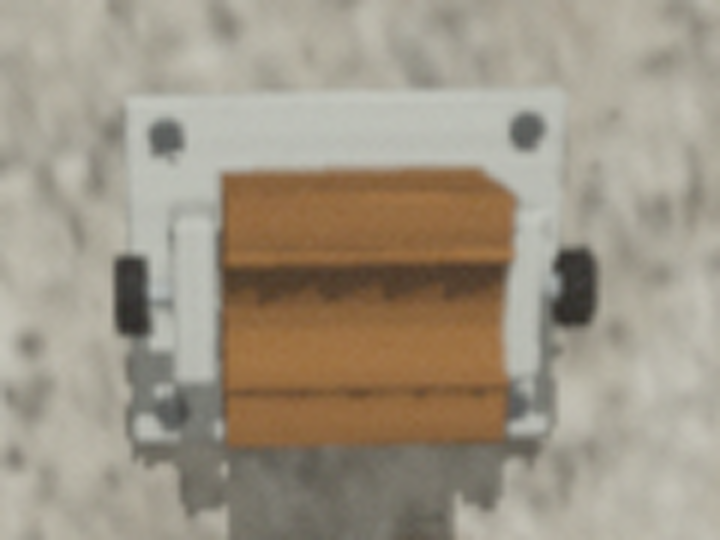

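```bash
cat > fit.py <<'E'
from h import *
cn=load("w_nose1.npz"); cc=load("w_cove1.npz")
px=lambda P,k,o:(np.array(P,float)+.5)/k-.5+np.array(o)
N_c=px([(152,198),(423,211),(152,408)],3.8,(250,90)); Nc=[(-49,38),(49,38),(-49,-38)]
N_b=px([(175,222),(398,235),(172,390),(385,400)],3.8,(250,90)); B=np.array([(-1,1),(1,1),(-1,-1),(1,-1)])
C_c=px([(127,97),(563,92),(133,440),(548,432)],6,(290,110)); Cc=[(-49,38),(49,38),(-49,-38),(49,-38)]
C_b=px([(166,137),(527,131),(170,410),(517,403)],6,(290,110))
C_l=px([(225,265),(507,259),(225,388),(504,387),(228,443),(507,441)],6,(290,110))
hw=np.sqrt(12.4**2-25); Cl=np.array([(-27,hw),(27,hw),(-27,-hw),(27,-hw),(-27,-24),(27,-24)])
# nose lower silhouette line points
N_s=px([(191,403),(378,408)],3.8,(250,90))
def tr(xy,z,p): 
    xy=np.atleast_2d(xy)/1000.; c,s=np.cos(p[2]),np.sin(p[2])
    return np.c_[p[0]+c*xy[:,0]-s*xy[:,1],p[1]+s*xy[:,0]+c*xy[:,1],np.full(len(xy),z)]
def f(q):
    pn,pc=q[:3],q[3:6]; h,a,b,H,Hn=q[6:]
    r=[proj(cn,tr(Nc,h,pn))-N_c, proj(cc,tr(Cc,h,pc))-C_c]
    r+=[proj(cn,tr(B*[a,b]*1000,h,pn))-N_b, proj(cc,tr(B*[a,b]*1000,h,pc))-C_b]
    r+=[proj(cc,tr(Cl,H-.005,pc))-C_l]
    # silhouette: max v over angles at x=±27
    th=np.radians(np.arange(-90,91,2.))
    for i,x in enumerate((-27,27)):
        W=np.vstack([tr([(x,-14*np.cos(t))],Hn+.014*np.sin(t),pn) for t in th]); v=proj(cn,W)
        j=np.argmax(v[:,1]); r+=[(v[j]-N_s[i])[None]]
    return np.vstack(r).ravel()
r=least_squares(f,[.505,-.137,-.25,.53,.057,-.25,.008,.04,.03,.066,.066],loss='soft_l1',diff_step=1e-5)
if __name__=="__main__":
    print(np.round(r.x,4)); print("yaws",np.degrees(r.x[[2,5]])); print(np.round(f(r.x).reshape(-1,2),1).tolist())
    J=r.jac; print(np.round(np.sqrt(np.diag(np.linalg.inv(J.T@J)))*.5,4))
E
python3 fit.py
```

```text
[ 0.5124 -0.1383 -0.2682  0.5436  0.0638 -0.2352 -0.0032  0.0397  0.0309
  0.0566  0.0593]
yaws [-15.36732929 -13.47437076]
[[-0.8, 1.0], [1.0, 0.5], [-1.0, -0.5], [-1.1, 1.0], [1.3, 0.4], [-0.5, -0.3], [0.5, -0.1], [0.0, 0.3], [0.3, -0.8], [0.3, -0.3], [0.1, -0.7], [-0.4, -0.3], [-0.1, -0.4], [-0.2, -0.3], [-0.7, -0.1], [0.5, 0.6], [0.5, 0.8], [0.6, -0.7], [0.0, -1.3], [0.2, 0.4], [-1.0, 0.0], [1.3, -0.0], [-1.8, 0.5]]
[0.0003 0.0005 0.0057 0.0002 0.0004 0.0045 0.0019 0.0003 0.0003 0.0018
 0.0021]
```

```bash
python3 - <<'E'
from fit import *
for h in (0.0,.004,.008):
    g=lambda q: f(np.r_[q[:6],h,q[6:]])
    r2=least_squares(g,np.delete(r.x,6),loss='soft_l1',diff_step=1e-5); print(h,np.round(r2.x,4),r2.cost)
# only bolts
def shift(q):pass
E
```

```text
0.0 [ 0.5126 -0.1376 -0.2692  0.5435  0.0644 -0.2354  0.0394  0.0307  0.0586
  0.0614] 9.273706696655216
0.004 [ 0.5128 -0.1367 -0.2706  0.5434  0.0651 -0.2357  0.039   0.0303  0.061
  0.064 ] 10.667196892249565
0.008 [ 0.5129 -0.1359 -0.2718  0.5432  0.0658 -0.2359  0.0386  0.03    0.0633
  0.0665] 13.091665329376516
```

```bash
python3 - <<'E'
from h import *
s=st(); print(delta(s,[.5415,.3495,.20],np.radians(3.0)))
E
```

```text
(array([-47.48395281,   4.67239413,  -7.56523298]), np.float64(-0.2824516601967271))
```

jog_arm([
  [[-4.8, 0, -0.75], 0, 5],
  [[-4.8, 0, -0.75], 0, 5],
  [[-4.8, 0, -0.75], 0, 5],
  [[-4.8, 0, -0.75], 0, 5],
  [[-4.8, 0, -0.75], 0, 5],
  [[-4.8, 0, -0.75], 0, 5],
  [[-4.8, 0, -0.75], 0, 5],
  [[-4.8, 0, -0.75], 0, 5],
])

```text
clock: 3.9
position: [0.5306, 0.2683, 0.2465]
tcp_rot: [0.44, -0.448, 0.554, -0.547]
contact_force: [1.8, -0.4, 0.1]
grip_width: 0.0501
```

```bash
python3 - <<'E'
from h import *
s=st(); show(s); print(delta(s,[.5415,.3495,.20],np.radians(3.0)))
E
```

```text
t=3.90 p [530.6 268.3 246.5] phi -12.20 deg tilt [-0.84  0.01] F [ 1.8 -0.4  0.1] T [-0.03 -0.01  0.02] w 50.1 q [0.38 0.13 1.5  0.01 1.52 0.59]
(array([-8.17689622,  4.6321513 , -0.58127712]), np.float64(-0.26529356685090644))
```

jog_arm([
  [[-4, 0.5, -0.3], 0, 5],
  [[-4, 0.5, -0.3], 0, 5],
  [[0, 1.5, 0], -0.13, 5],
  [[0, 1.5, 0], -0.13, 5],
  [[0, 0.4, 0], 0, 5],
])

```text
clock: 4.4
position: [0.5309, 0.3718, 0.1997]
tcp_rot: [-0.518, 0.523, -0.484, 0.473]
contact_force: [0.3, -1.1, -0.4]
grip_width: 0.05
```

```bash
python3 - <<'E'
from h import *
s=st(); show(s); print(delta(s,[.5415,.3495,.105],np.radians(3.0)))
E
```

```text
t=4.40 p [530.9 371.8 199.7] phi 4.81 deg tilt [-1.    0.26] F [ 0.3 -1.1 -0.4] T [0.08 0.02 0.04] w 50.0 q [0.53 0.3  1.39 0.01 1.46 0.44]
(array([2.36448491, 9.44418757, 1.02886064]), np.float64(0.03155110636259417))
```

jog_arm([
  [[2.0, 0, 0.9], 0.03, 5],
  [[0, 0, 0], 0, 5],
  [[0, 0, 0], 0, 5],
])

```text
clock: 4.7
position: [0.5395, 0.3543, 0.1989]
tcp_rot: [-0.508, 0.516, -0.494, 0.482]
contact_force: [0.3, 0.5, 0.8]
grip_width: 0.0503
```

```bash
python3 - <<'E'
from h import *
s=st(); show(s); print(delta(s,[.5415,.3495,.105],np.radians(3.0)))
c=snap("wrist","w_pre"); show(); crop(c,240,80,400,280,3,"pics/w_prec.png")
E
```

```text
t=4.70 p [539.5 354.3 198.9] phi 2.81 deg tilt [-1.12  0.24] F [0.3 0.5 0.8] T [ 0.01 -0.01  0.  ] w 50.3 q [0.49 0.29 1.4  0.01 1.46 0.44]
(array([0.54213715, 9.38705291, 0.36274295]), np.float64(-0.003392552458481468))
t=4.75 p [539.7 354.1 199.1] phi 2.81 deg tilt [-1.1   0.23] F [-0.1  0.7 -0.4] T [-0.   -0.04 -0.04] w 50.0 q [0.49 0.29 1.4  0.01 1.46 0.44]
```

View pics/w_prec.png

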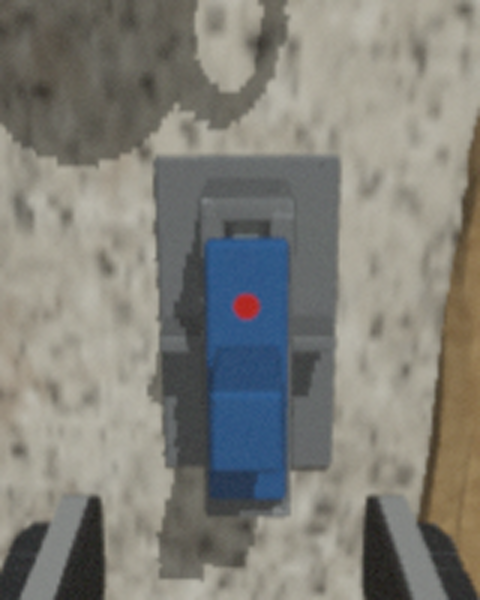

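```bash
python3 - <<'E'
from h import *
c=load("w_pre.npz"); k=3
P=[(247,307),(206,239),(289,238),(211,391),(281,389),(212,471),(284,471)]
M=[(0,24,10),(-13,44,10),(13,44,10),(-10,12,54),(10,12,54),(-10,-12,54),(10,-12,54)]
uv=(np.array(P)+.5)/k-.5+[240,80]; M=np.array(M)/1000.
def f(p,z=.062):
    W=M@R.from_euler('z',p[2]).as_matrix().T+[p[0],p[1],z]
    return (proj(c,W)-uv).ravel()
r=least_squares(f,[.54,.346,0.04]); print(r.x,np.degrees(r.x[2])); print(np.round(r.fun.reshape(-1,2),1))
s=st(); print(delta(s,[r.x[0],r.x[1],.105],r.x[2]))
r=least_squares(lambda p:f(p,p[3]),[.54,.346,0.04,.062]); print(r.x)
E
```

```text
[0.54196633 0.34961098 0.06175184] 3.5381195634238534
[[ 0.1 -1.2]
 [-0.8  0.1]
 [ 0.3  0.2]
 [-0.7 -0.3]
 [ 1.3  0.3]
 [-0.4  0.5]
 [ 0.1  0.4]]
(array([0.50699223, 9.40351095, 0.38177195]), np.float64(-0.012761554343185821))
[0.54200538 0.34871054 0.06171182 0.05936935]
```

jog_arm([
  [[0.5, 1.5, 0.38], -0.01, 5],
  [[0, 2.5, 0], 0, 5],
  [[0, 2.5, 0], 0, 5],
  [[0, 2, 0], 0, 5],
  [[0, 0.3, 0], 0, 5],
  [[0, 0, 0], 0, 5],
])

```text
clock: 5.35
position: [0.5447, 0.3477, 0.1079]
tcp_rot: [-0.512, 0.516, -0.491, 0.481]
contact_force: [0.2, -0.5, 0.4]
grip_width: 0.0501
```

```bash
python3 - <<'E'
from h import *
s=st(); show(s); print(delta(s,[.542,.3492,.103],np.radians(3.2)))
E
```

```text
t=5.35 p [544.7 347.7 107.9] phi 3.20 deg tilt [-0.85  0.34] F [ 0.2 -0.5  0.4] T [-0.03 -0.06 -0.02] w 50.1 q [0.48 0.37 1.48 0.01 1.3  0.42]
(array([-0.15837411,  0.49755805, -0.25039061]), np.float64(-1.894845278371804e-05))
```

jog_arm([
  [[-0.15, 0.4, -0.25], 0, 5],
  [[0, 0, 0], 0, 5],
  [[0, 0, 0], 0, 1.5],
  [[0, 0, 0], 0, 1.5],
  [[0, 0, 0], 0, 1.5],
  [[0, 0, 0], 0, 1.5],
], squeeze=30)

```text
clock: 5.95
position: [0.5439, 0.3501, 0.1079]
tcp_rot: [-0.514, 0.514, -0.49, 0.481]
contact_force: [-0.3, 0.7, -1.9]
grip_width: 0.0195
```

```bash
python3 - <<'E'
from h import *
s=st(); show(s)
c=snap("wrist","w_gr"); show()
E
```

```text
t=5.95 p [543.9 350.1 107.9] phi 3.19 deg tilt [-0.56  0.5 ] F [-0.3  0.7 -1.9] T [-0.01  0.01  0.01] w 19.5 q [0.49 0.36 1.49 0.01 1.29 0.43]
t=6.00 p [543.9 350.2 107.9] phi 3.19 deg tilt [-0.56  0.5 ] F [-0.3 -0.4 -2.3] T [-0.   -0.01 -0.02] w 19.5 q [0.49 0.36 1.49 0.01 1.29 0.43]
```

View pics/w_gr.png

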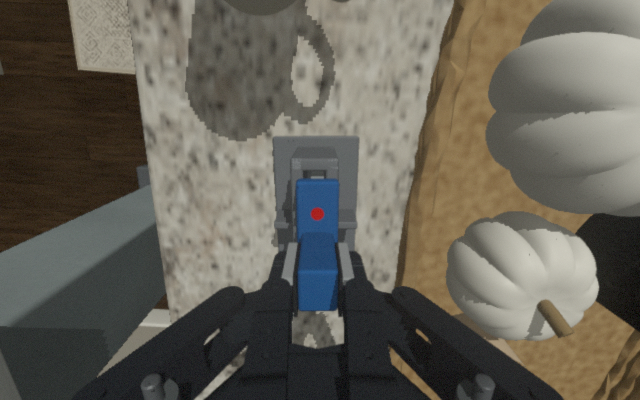

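jog_arm([
  [[0, -0.6, 0], 0, 1.5],
  [[0, -1.5, 0], 0, 1.5],
  [[0, -2.5, 0], 0, 1.5],
  [[0, -3, 0], 0, 1.5],
  [[0, -3, 0], 0, 1.5],
  [[0, -1.5, 0], 0, 1.5],
  [[0, 0, 0], 0, 1.5],
])

```text
clock: 6.7
position: [0.5447, 0.3487, 0.2375]
tcp_rot: [-0.514, 0.514, -0.491, 0.481]
contact_force: [0.6, 0.2, -1.3]
grip_width: 0.0195
```

```bash
python3 - <<'E'
from h import *
s=st(); show(s)
c=snap("wrist","w_lift"); show(); crop(c,220,100,420,340,2.5,"pics/w_liftc.png")
c=snap("scene","s_lift"); crop(c,200,100,330,210,6,"pics/s_liftc.png")
E
```

```text
t=6.70 p [544.7 348.7 237.5] phi 3.19 deg tilt [-0.56  0.49] F [ 0.6  0.2 -1.3] T [ 0.05 -0.06 -0.02] w 19.5 q [0.48 0.27 1.36 0.01 1.52 0.43]
t=6.75 p [544.5 348.6 236.3] phi 3.19 deg tilt [-0.61  0.46] F [ 0.7  1.  -1.4] T [-0.05  0.01 -0.  ] w 19.8 q [0.48 0.27 1.36 0.01 1.52 0.43]
```

View pics/w_liftc.png

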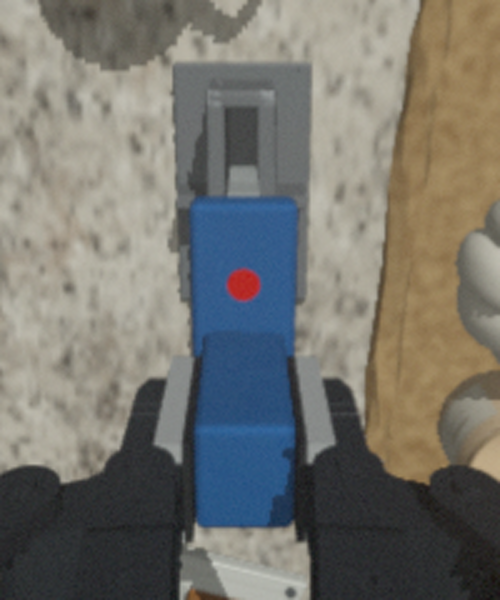

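View pics/s_liftc.png

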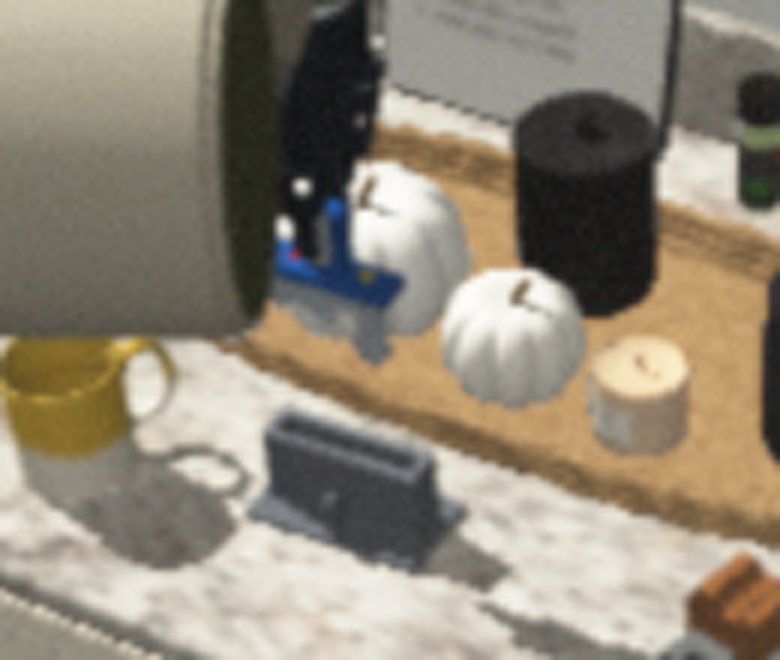

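```bash
cat >> h.py <<'E'
# camera in tool frame at nominal
CT=np.array([-0.0841,-0.1203,0.0011]); CR=np.array([[0,.946,.325],[0,-.325,.946],[1,0,0.]])
def wproj(c,Ptool):
    cc=dict(c); E=np.eye(4); U,_,V=np.linalg.svd(CR); E[:3,:3]=U@V; E[:3,3]=CT; cc["extrinsics"]=E; return proj(cc,Ptool)
# gauge->tool base: gauge x=tool z, gauge y=-tool x, gauge z=-tool y
G2T=np.array([[0,-1,0],[0,0,-1],[1,0,0.]])
def gfit(c,uv,M,free_roll=True,p0=(0,0,-.046,0,0)):
    # p: gauge origin in "upright" gauge axes about TCP (gx,gy,gz), roll about gx, yaw about gz
    def f(p):
        W=(M@R.from_euler('zx',[p[4],p[3] if free_roll else 0]).as_matrix().T+p[:3])@G2T.T
        return (wproj(c,W)-uv).ravel()
    r=least_squares(f,p0,x_scale=[.01,.01,.01,.1,.1]); return r.x,r.fun.reshape(-1,2)
E
python3 - <<'E'
from h import *
c=load("w_lift.npz")
P=[(244,285),(191,198),(297,198),(197,426),(293,426),(197,526),(293,526),(203,333),(287,333)]
M=np.array([(0,24,10),(-13,44,10),(13,44,10),(-10,12,54),(10,12,54),(-10,-12,54),(10,-12,54),(-10,12,10),(10,12,10)])/1000.
uv=(np.array(P)+.5)/2.5-.5+[220,100]
for fr in (True,False):
    x,e=gfit(c,uv,M,fr); print(np.round(x[:3]*1000,1),np.degrees(x[3:])); print(np.round(e,1).tolist())
E
```

```text
[  1.3  -2.5 -46.4] [-0.84042314  0.18361857]
[[0.2, -0.8], [-0.7, 2.4], [0.9, 2.2], [-1.9, -0.6], [1.8, -0.7], [-0.6, 0.8], [0.7, 0.7], [0.7, -2.1], [-1.0, -2.1]]
[  1.3  -2.4 -47.2] [0.         0.18559561]
[[0.2, -1.0], [-0.7, 2.4], [0.9, 2.2], [-1.8, -0.1], [1.6, -0.2], [-0.4, 0.6], [0.6, 0.5], [0.7, -2.4], [-1.0, -2.5]]
```

```bash
python3 - <<'E'
from h import *
s=st(); print(delta(s,[.507,-.1578,.22],np.radians(-15.4)))
E
```

```text
(array([50.32619633,  1.13929813, -6.46059258]), np.float64(0.32435724590839676))
```

jog_arm([
  [[3.5, 0, -0.6], 0, 1.5],
  [[4.7, 0, -0.6], 0, 1.5],
  [[4.8, 0, -0.6], 0, 1.5],
  [[4.8, 0, -0.6], 0, 1.5],
  [[4.8, 0, -0.6], 0, 1.5],
  [[4.8, 0, -0.6], 0, 1.5],
  [[4.8, 0, -0.6], 0, 1.5],
  [[4.8, 0, -0.6], 0, 1.5],
])

```text
clock: 7.6
position: [0.5067, -0.0301, 0.2131]
tcp_rot: [-0.508, 0.525, -0.494, 0.472]
contact_force: [1.1, -0.8, -2.0]
grip_width: 0.0197
```

```bash
python3 - <<'E'
from h import *
s=st(); show(s); print(delta(s,[.507,-.1578,.21],np.radians(-15.4)))
E
```

```text
t=7.60 p [506.7 -30.1 213.1] phi 3.81 deg tilt [-2.25  0.26] F [ 1.1 -0.8 -2. ] T [-0.01 -0.11  0.01] w 19.7 q [-0.16 -0.06  1.76 -0.    1.48 -0.23]
(array([12.74916446,  0.25219248, -0.81035537]), np.float64(0.3353424847101012))
```

jog_arm([
  [[2.5, 0, -0.1], 0.055, 1.5],
  [[2.5, 0, -0.1], 0.055, 1.5],
  [[2.5, 0, 0.2], 0.055, 1.5],
  [[2, 0, 0.4], 0.055, 1.5],
  [[1, 0, 0.4], 0.055, 1.5],
  [[0.5, 0, 0.3], 0.055, 1.5],
  [[0, 0, 0], 0, 1.5],
])

```text
clock: 8.3
position: [0.503, -0.1511, 0.1953]
tcp_rot: [0.408, -0.439, 0.582, -0.549]
contact_force: [0.4, 0.4, -1.5]
grip_width: 0.0194
```

```bash
python3 - <<'E'
from h import *
s=st(); show(s); print(delta(s,[.507,-.1578,.21],np.radians(-15.4)))
E
```

```text
t=8.30 p [ 503.  -151.1  195.3] phi -16.39 deg tilt [-3.65  0.64] F [ 0.4  0.4 -1.5] T [ 0.   -0.06  0.  ] w 19.4 q [-0.38  0.02  1.71 -0.01  1.47 -0.09]
(array([ 0.53898746, -1.49885384,  0.47746365]), np.float64(-0.017332170242974065))
```

jog_arm([
  [[0.5, -0.1, 0.8], -0.01, 1.5],
  [[0, -0.1, 0], 0, 1.5],
])

```text
clock: 8.5
position: [0.5083, -0.1577, 0.194]
tcp_rot: [0.411, -0.444, 0.581, -0.545]
contact_force: [-1.0, -0.8, -1.4]
grip_width: 0.0196
```

```bash
python3 - <<'E'
from h import *
c=snap("wrist","w_n2"); show(); show(); crop(c,200,80,440,320,3,"pics/w_n2c.png")
c=snap("scene","s_n2"); crop(c,300,130,440,270,5,"pics/s_n2c.png"); show()
E
```

```text
t=8.55 p [ 508.  -157.2  194.1] phi -15.61 deg tilt [-3.91  0.77] F [-0.9  0.4 -1. ] T [ 0.   -0.05 -0.04] w 19.8 q [-0.39  0.05  1.69 -0.01  1.48 -0.11]
t=8.55 p [ 508.  -157.2  194.1] phi -15.61 deg tilt [-3.91  0.77] F [-0.9  0.4 -1. ] T [ 0.   -0.05 -0.04] w 19.8 q [-0.39  0.05  1.69 -0.01  1.48 -0.11]
t=8.60 p [ 508.1 -157.   194.4] phi -15.63 deg tilt [-3.89  0.77] F [-0.4  0.2 -1.2] T [ 0.03 -0.13 -0.  ] w 19.7 q [-0.39  0.05  1.69 -0.01  1.48 -0.11]
```

View pics/w_n2c.png

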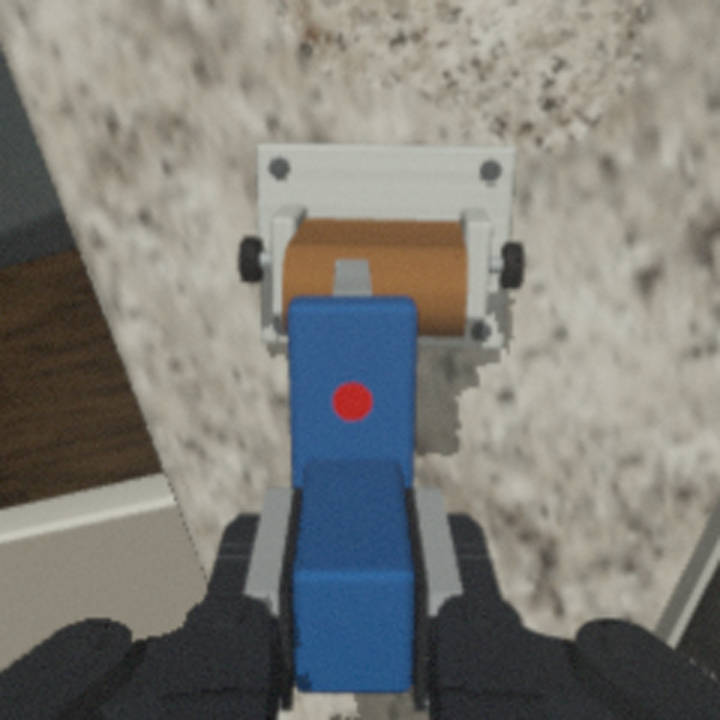

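View pics/s_n2c.png

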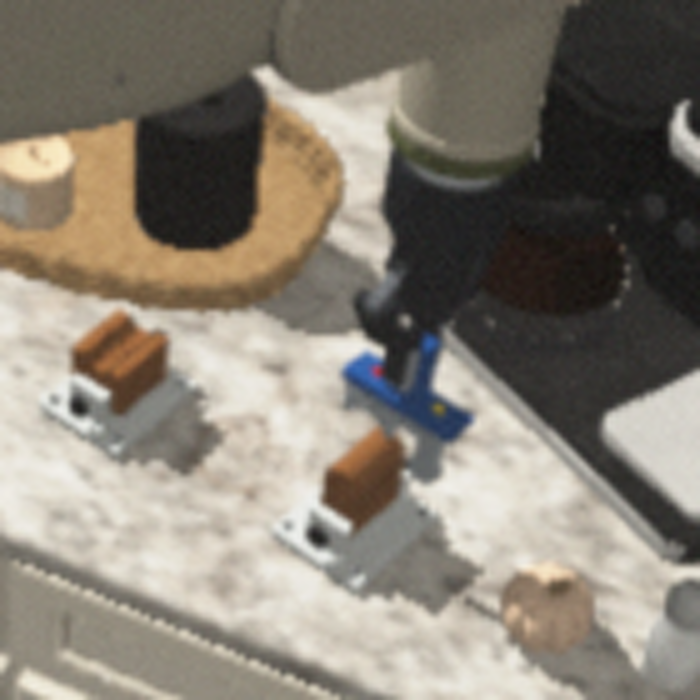

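```bash
python3 - <<'E'
from h import *
from fit import tr
c=load("w_n2.npz"); px=lambda P:(np.array(P,float)+.5)/3-.5+[200,80]
cor=px([(258,146),(515,148)]); bol=px([(280,168),(490,170),(480,330)])
for h,a,b in ((0,.0394,.0307),(.004,.039,.0303)):
    f=lambda p: np.r_[(proj(c,tr([(-49,38),(49,38)],h,p))-cor).ravel()*.5,(proj(c,tr(np.array([(-1,1),(1,1),(1,-1)])*[a*1e3,b*1e3],h,p))-bol).ravel()]
    r=least_squares(f,[.5126,-.137,-.268]); print(np.round(r.x,4),np.degrees(r.x[2]),np.round(r.fun,1))
P=[(352,402),(291,298),(416,298),(296,572),(411,572),(296,690),(411,690),(302,462),(405,462)]
M=np.array([(0,24,10),(-13,44,10),(13,44,10),(-10,12,54),(10,12,54),(-10,-12,54),(10,-12,54),(-10,12,10),(10,12,10)])/1000.
x,e=gfit(c,px(P),M); print(np.round(x[:3]*1000,1),np.degrees(x[3:])); print(np.round(e,1).tolist())
s=st();Mx=Rt(s)
# notch centre in world, using gauge rel TCP (gy=-2,gz=-46)
for gy in(-1.,-2.5):
    n=s["position"]+Mx@(G2T@np.array([.0,gy/1000+.024,-.046-.038])); print("notch",n)
    p=r.x; yh=np.array([-np.sin(p[2]),np.cos(p[2])]); print("lateral off mm",(n[:2]-p[:2])@yh*1e3, "along",(n[:2]-p[:2])@[np.cos(p[2]),np.sin(p[2])]*1e3)
E
```

```text
[ 0.5115 -0.1373 -0.2798] -16.03004919520431 [-0.8  0.2  0.5  0.5 -0.3 -0.3  0.2  0.2  0.3 -0.2]
[ 0.5118 -0.1366 -0.28  ] -16.0414416641179 [-1.1 -0.   0.8  0.3 -0.4 -0.2  0.2  0.3  0.3 -0.2]
[  1.2  -2.9 -46.9] [-0.93280129  0.02722438]
[[0.4, -0.5], [-1.2, 2.6], [1.0, 2.6], [-1.8, -0.9], [1.7, -0.9], [-0.6, 1.1], [0.6, 1.1], [1.2, -2.6], [-1.3, -2.7]]
notch [ 0.50859141 -0.13377156  0.11048079]
lateral off mm 1.796188432647709 along -3.8622408987172214
notch [ 0.50818787 -0.13521623  0.11048884]
lateral off mm 0.29625325877153397 along -3.8508556787808095
```

jog_arm([
  [[0, 1.3, 0], 0, 1.5],
  [[0, 1.3, 0], 0, 1.5],
  [[0, 0.6, 0], 0, 1.5],
  [[0, 0, 0], 0, 1.5],
])

```text
clock: 9.0
position: [0.5055, -0.1553, 0.1591]
tcp_rot: [0.412, -0.444, 0.581, -0.544]
contact_force: [-0.7, 0.1, -1.9]
grip_width: 0.0193
```

```bash
cat >> h.py <<'E'
NOSE=np.array([.5118,-.1369,np.radians(-15.8)]); COVE=np.array([.5434,.0648,np.radians(-13.5)])
GOFF=np.array([0,-.002,-.046])
def rel(cl,loc,goff=GOFF,s=None):
    s=s or st(); n=s["position"]+Rt(s)@(G2T@(goff+np.array(loc)))
    d=n[:2]-cl[:2]; y=np.array([-np.sin(cl[2]),np.cos(cl[2])]); x=np.array([y[1],-y[0]])
    F=s["contact_force"]; 
    print("feature: along %.1f lateral %.1f z %.1f | Fx' %.1f Fy' %.1f Fz %.1f | yaw err %.2f"%(d@x*1e3,d@y*1e3,n[2]*1e3,F[:2]@x,F[:2]@y,F[2],np.degrees(phi(s)-cl[2])))
NOTCH=[0,.024,-.038]; LOBE=[0,-.024,-.042]
E
python3 - <<'E'
from h import *
show(); rel(NOSE,NOTCH)
E
```

```text
t=9.00 p [ 505.5 -155.3  159.1] phi -15.48 deg tilt [-3.91  0.78] F [-0.7  0.1 -1.9] T [-0.01 -0.05  0.02] w 19.3 q [-0.39  0.07  1.73 -0.01  1.41 -0.11]
feature: along -7.1 lateral 2.1 z 75.2 | Fx' -0.7 Fy' -0.1 Fz -1.9 | yaw err 0.32
```

jog_arm([
  [[0.15, 0, 0.5], 0, 1.5],
  [[0, 0.2, 0], 0, 1.5],
  [[0, 0.2, 0], 0, 1.5],
])

```text
clock: 9.3
position: [0.5102, -0.1582, 0.1548]
tcp_rot: [0.412, -0.444, 0.581, -0.544]
contact_force: [-1.0, -0.4, -1.0]
grip_width: 0.0193
```

```bash
python3 - <<'E'
from h import *
show(); rel(NOSE,NOTCH)
E
```

```text
t=9.30 p [ 510.2 -158.2  154.8] phi -15.46 deg tilt [-3.89  0.77] F [-1.  -0.4 -1. ] T [-0.02 -0.04 -0.01] w 19.3 q [-0.39  0.09  1.72 -0.01  1.4  -0.12]
feature: along -1.7 lateral 0.6 z 70.9 | Fx' -0.9 Fy' -0.6 Fz -1.0 | yaw err 0.34
```

jog_arm([
  [[0, 0.15, 0], 0, 1.5],
  [[0, 0.15, 0], 0, 1.5],
])

```text
clock: 9.5
position: [0.5103, -0.1584, 0.1521]
tcp_rot: [0.412, -0.444, 0.58, -0.544]
contact_force: [-0.0, 0.2, -1.7]
grip_width: 0.0194
```

jog_arm([
  [[0, 0.1, 0], 0, 1.5],
  [[0, 0.1, 0], 0, 1.5],
])

```text
clock: 9.7
position: [0.5106, -0.1583, 0.1508]
tcp_rot: [0.412, -0.444, 0.58, -0.545]
contact_force: [-2.8, 0.1, 8.2]
grip_width: 0.0194
```

```bash
python3 - <<'E'
from h import *
show(); rel(NOSE,NOTCH)
E
```

```text
t=9.70 p [ 510.6 -158.3  150.8] phi -15.46 deg tilt [-3.78  0.75] F [-2.8  0.1  8.2] T [0.48 0.66 0.06] w 19.4 q [-0.39  0.09  1.72 -0.01  1.39 -0.12]
feature: along -1.1 lateral 0.6 z 66.9 | Fx' -2.8 Fy' -0.6 Fz 8.2 | yaw err 0.34
```

jog_arm([
  [[0, 0, 0], 0, 1.5],
])

```text
clock: 9.8
position: [0.5106, -0.1582, 0.1511]
tcp_rot: [0.412, -0.444, 0.58, -0.544]
contact_force: [-0.8, -0.2, -1.1]
grip_width: 0.0195
```

jog_arm([
  [[0, 0, 0], 0, 1.5],
])

```text
clock: 9.9
position: [0.5106, -0.1582, 0.1512]
tcp_rot: [0.412, -0.444, 0.58, -0.545]
contact_force: [0.5, 0.9, -1.8]
grip_width: 0.02
```

```bash
python3 - <<'E'
from h import *
show(); rel(NOSE,NOTCH); c=snap("wrist","w_n3"); show(); crop(c,200,80,440,320,3,"pics/w_n3c.png")
E
```

```text
t=9.90 p [ 510.6 -158.2  151.2] phi -15.45 deg tilt [-3.76  0.76] F [ 0.5  0.9 -1.8] T [ 0.04 -0.03  0.06] w 20.0 q [-0.39  0.09  1.72 -0.01  1.39 -0.12]
feature: along -1.1 lateral 0.8 z 67.2 | Fx' 0.2 Fy' 1.0 Fz -1.8 | yaw err 0.35
t=9.95 p [ 510.6 -158.2  151.1] phi -15.45 deg tilt [-3.76  0.76] F [-0.   0.6 -1.6] T [ 0.08 -0.04  0.04] w 19.6 q [-0.39  0.09  1.72 -0.01  1.39 -0.12]
```

View pics/w_n3c.png

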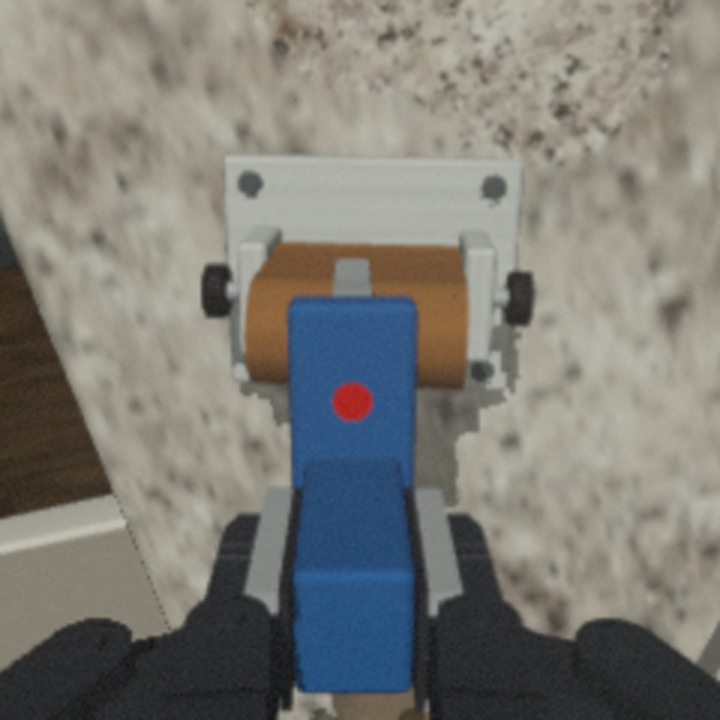

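jog_arm([
  [[0, 0.08, 0], 0, 1.5],
  [[0, 0.08, 0], 0, 1.5],
  [[0, 0.08, 0], 0, 1.5],
])

```text
clock: 10.25
position: [0.5108, -0.1584, 0.1508]
tcp_rot: [0.413, -0.444, 0.58, -0.545]
contact_force: [-3.6, 2.1, 6.3]
grip_width: 0.0194
```

```bash
python3 - <<'E'
from h import *
show(); rel(NOSE,NOTCH)
E
```

```text
t=10.25 p [ 510.8 -158.4  150.8] phi -15.45 deg tilt [-3.71  0.73] F [-3.6  2.1  6.3] T [0.57 0.74 0.09] w 19.4 q [-0.39  0.09  1.73 -0.01  1.39 -0.12]
feature: along -0.8 lateral 0.6 z 66.9 | Fx' -4.1 Fy' 1.0 Fz 6.3 | yaw err 0.35
```

jog_arm([
  [[0, 0.06, 0], 0, 1.5],
  [[-0.25, 0.01, 0], 0, 1.5],
  [[-0.25, 0.01, 0], 0, 1.5],
], squeeze=20)

```text
clock: 10.55
position: [0.5118, -0.1555, 0.1514]
tcp_rot: [0.411, -0.444, 0.579, -0.546]
contact_force: [-4.1, -6.6, 3.1]
grip_width: 0.0196
```

```bash
python3 - <<'E'
from h import *
show(); rel(NOSE,NOTCH)
E
```

```text
t=10.55 p [ 511.8 -155.5  151.4] phi -15.50 deg tilt [-3.73  0.49] F [-4.1 -6.6  3.1] T [-1.15  0.95  0.12] w 19.6 q [-0.38  0.09  1.73 -0.02  1.39 -0.11]
feature: along -0.6 lateral 3.3 z 67.4 | Fx' -2.2 Fy' -7.5 Fz 3.1 | yaw err 0.30
```

jog_arm([
  [[-0.25, 0.01, 0], 0, 1.5],
  [[-0.25, 0.01, 0], 0, 1.5],
])

```text
clock: 10.75
position: [0.5125, -0.1534, 0.1519]
tcp_rot: [0.409, -0.446, 0.578, -0.548]
contact_force: [-3.9, -6.2, 2.7]
grip_width: 0.0192
```

```bash
python3 - <<'E'
from h import *
show(); rel(NOSE,NOTCH); c=snap("wrist","w_n4"); show(); crop(c,200,80,440,320,3,"pics/w_n4c.png")
E
```

```text
t=10.75 p [ 512.5 -153.4  151.9] phi -15.57 deg tilt [-3.8   0.17] F [-3.9 -6.2  2.7] T [-1.05  0.78  0.12] w 19.2 q [-0.37  0.09  1.72 -0.02  1.39 -0.1 ]
feature: along -0.4 lateral 5.0 z 67.7 | Fx' -2.0 Fy' -7.0 Fz 2.7 | yaw err 0.23
t=10.80 p [ 512.5 -153.3  151.9] phi -15.57 deg tilt [-3.8   0.16] F [-4.1 -6.3  3.5] T [-1.3   0.85  0.08] w 19.8 q [-0.37  0.09  1.72 -0.02  1.39 -0.1 ]
```

View pics/w_n4c.png

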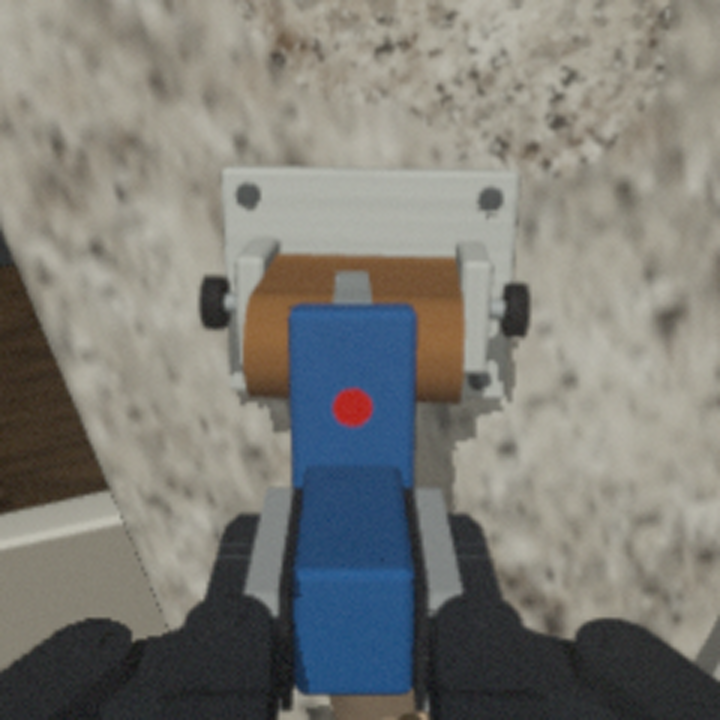

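```bash
cat >> h.py <<'E'
MP=np.array([(0,24,10),(-13,44,10),(13,44,10),(-10,12,54),(10,12,54),(-10,-12,54),(10,-12,54),(-10,12,10),(10,12,10)])/1000.
def roll3(c,P,k=3,o=(200,80)):
    x,e=gfit(c,(np.array(P,float)+.5)/k-.5+np.array(o),MP); print("gauge in tool",np.round(x[:3]*1000,1),"roll,yaw",np.round(np.degrees(x[3:]),2),"res",np.abs(e).max().round(1)); return x
E
python3 - <<'E'
from h import *
roll3(load("w_n3.npz"),[(352,402),(291,298),(416,298),(296,572),(411,572),(296,690),(411,690),(302,462),(405,462)])
roll3(load("w_n4.npz"),[(352,408),(291,306),(416,306),(296,571),(411,571),(296,691),(411,691),(303,467),(405,467)])
E
```

```text
gauge in tool [  1.2  -2.9 -46.9] roll,yaw [-0.93  0.03] res 2.7
gauge in tool [  1.2  -5.1 -47.8] roll,yaw [-2.59  0.03] res 2.3
```

jog_arm([
  [[-0.38, 0.01, 0], 0, 1.5],
  [[-0.38, 0.01, 0], 0, 1.5],
])

```text
clock: 11.0
position: [0.514, -0.149, 0.1525]
tcp_rot: [0.408, -0.447, 0.576, -0.55]
contact_force: [-4.3, -5.4, 4.5]
grip_width: 0.0197
```

```bash
python3 - <<'E'
from h import *
show(); rel(NOSE,NOTCH)
E
```

```text
t=11.00 p [ 514.  -149.   152.5] phi -15.67 deg tilt [-3.85 -0.18] F [-4.3 -5.4  4.5] T [-1.2   0.93  0.08] w 19.7 q [-0.36  0.09  1.72 -0.03  1.39 -0.08]
feature: along 0.0 lateral 9.2 z 68.2 | Fx' -2.6 Fy' -6.4 Fz 4.5 | yaw err 0.13
```

```bash
cat >> h.py <<'E'
def rock(cl,ref,off,s=None):
    """ref: (tcp at seat, tool y axis at seat) ; off: pivot rel feature centre (y,z) when upright, m"""
    s=s or st(); piv=s["position"]+.003*Rt(s)[:,1]
    y=np.array([-np.sin(cl[2]),np.cos(cl[2])])
    p0=np.array(ref); c0=np.array([p0[:2]@y-off[0], p0[2]-.003-off[1]])
    v=np.array([piv[:2]@y,piv[2]])-c0
    F=s["contact_force"]; x=np.array([y[1],-y[0]])
    ang=np.degrees(np.arctan2(v[0],v[1])-np.arctan2(off[0],off[1])); M=Rt(s)
    print("t=%.2f rock %.2f deg (+left) dR %.2f mm | F along %.1f lat %.1f z %.1f | yawerr %.2f pitch %.2f toolroll %.2f w %.1f"%(s["clock"],ang,(np.hypot(*v)-np.hypot(*off))*1e3,F[:2]@x,F[:2]@y,F[2],np.degrees(phi(s)-cl[2]),np.degrees(M[:2,1]@x),np.degrees(M[:2,1]@y),s["grip_width"]*1e3))
NREF=(.5106,-.1582,.1511); NOFF=(-.022,.081)
E
python3 - <<'E'
from h import *
rock(NOSE,NREF,NOFF)
E
```

```text
t=11.00 rock 6.72 deg (+left) dR -0.63 mm | F along -2.6 lat -6.4 z 4.5 | yawerr 0.13 pitch -3.66 toolroll -1.22 w 19.7
```

jog_arm([
  [[-0.38, 0.01, 0], 0, 1.5],
  [[-0.38, 0.015, 0], 0, 1.5],
])

```text
clock: 11.2
position: [0.5157, -0.1444, 0.1529]
tcp_rot: [0.406, -0.448, 0.575, -0.551]
contact_force: [-4.6, -5.3, 3.8]
grip_width: 0.0193
```

```bash
python3 - <<'E'
from h import *
rock(NOSE,NREF,NOFF)
E
```

```text
t=11.20 rock 10.11 deg (+left) dR -0.76 mm | F along -3.0 lat -6.3 z 3.8 | yawerr 0.05 pitch -3.60 toolroll -1.54 w 19.3
```

jog_arm([
  [[-0.38, 0.03, -0.02], 0, 1.5],
  [[-0.38, 0.04, -0.02], 0, 1.5],
  [[-0.3, 0.04, -0.02], 0, 1.5],
])

```text
clock: 11.5
position: [0.5179, -0.1377, 0.1531]
tcp_rot: [0.404, -0.449, 0.573, -0.554]
contact_force: [-3.3, -5.5, 2.3]
grip_width: 0.0196
```

```bash
python3 - <<'E'
from h import *
rock(NOSE,NREF,NOFF); c=snap("wrist","w_n5"); rock(NOSE,NREF,NOFF); crop(c,200,80,440,320,3,"pics/w_n5c.png")
E
```

```text
t=11.50 rock 14.95 deg (+left) dR -0.91 mm | F along -1.7 lat -6.2 z 2.3 | yawerr -0.06 pitch -3.47 toolroll -1.99 w 19.6
t=11.55 rock 15.15 deg (+left) dR -0.93 mm | F along -1.5 lat -5.7 z 4.4 | yawerr -0.06 pitch -3.47 toolroll -1.98 w 19.3
```

View pics/w_n5c.png

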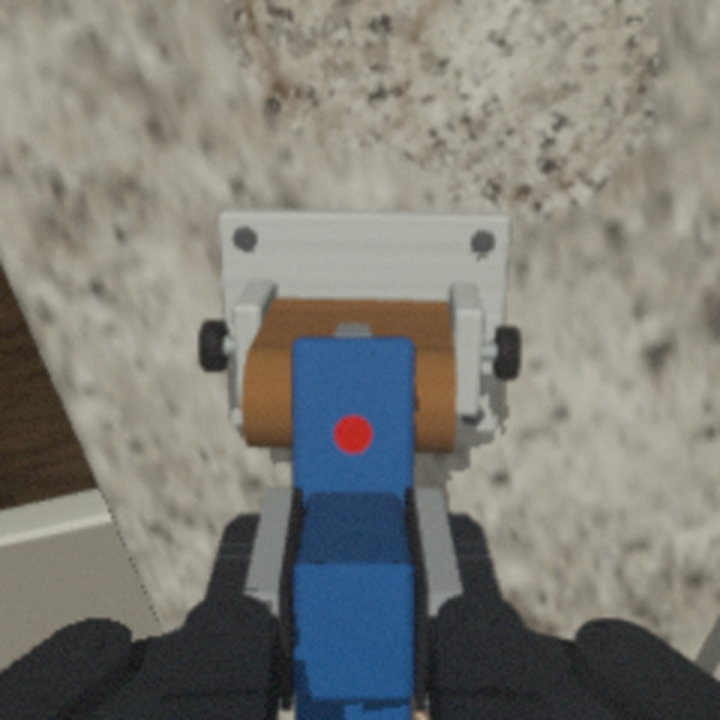

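```bash
python3 - <<'E'
from h import *
roll3(load("w_n5.npz"),[(353,435),(294,338),(413,338),(296,563),(412,563),(297,699),(411,699),(303,494),(406,494)])
E
```

```text
gauge in tool [  1.3 -14.1 -46.7] roll,yaw [-12.39   0.07] res 2.0
```

jog_arm([
  [[-0.22, 0.06, -0.02], 0, 1.5],
  [[-0.05, 0.06, 0], 0, 1.5],
  [[-0.03, 0.06, 0], 0, 1.5],
  [[-0.03, 0.06, 0], 0, 1.5],
])

```text
clock: 11.95
position: [0.5183, -0.1366, 0.153]
tcp_rot: [0.402, -0.45, 0.572, -0.556]
contact_force: [-3.7, 0.4, 6.9]
grip_width: 0.0195
```

```bash
python3 - <<'E'
from h import *
rock(NOSE,NREF,NOFF); 
E
```

```text
t=11.95 rock 15.75 deg (+left) dR -1.01 mm | F along -3.6 lat -0.6 z 6.9 | yawerr -0.14 pitch -3.40 toolroll -2.30 w 19.5
```

jog_arm([
  [[-0.02, 0.04, 0], 0, 1.5],
  [[-0.02, 0.04, 0], 0, 1.5],
  [[-0.02, 0.04, 0], 0, 1.5],
  [[-0.02, 0.04, 0], 0, 1.5],
])

```text
clock: 12.35
position: [0.5183, -0.1364, 0.153]
tcp_rot: [0.401, -0.45, 0.572, -0.556]
contact_force: [-3.6, -0.3, 5.8]
grip_width: 0.0195
```

```bash
python3 - <<'E'
from h import *
rock(NOSE,NREF,NOFF); c=snap("scene","s_n6"); crop(c,330,150,430,250,7,"pics/s_n6c.png")
E
```

```text
t=12.35 rock 15.87 deg (+left) dR -1.02 mm | F along -3.4 lat -1.2 z 5.8 | yawerr -0.17 pitch -3.38 toolroll -2.41 w 19.5
```

View pics/s_n6c.png

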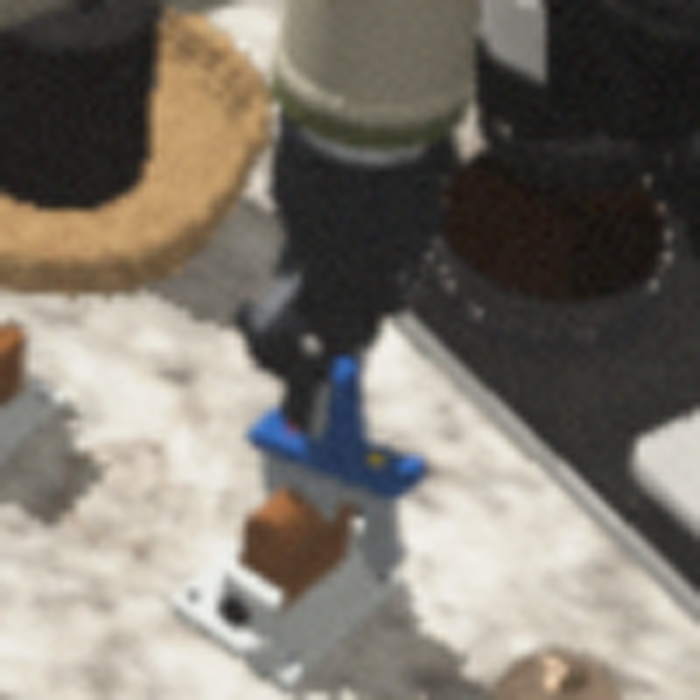

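```bash
python3 - <<'E'
from h import *
c=load("s_n6.npz"); uv=(np.array([(292,430),(376,460),(346,365)])+.5)/7-.5+[330,150]
s=st()
# world: notch centre axis
for H in (.065,.067,.069):
  for ro in (0,-10,-13,-15,-17):
    Rg=R.from_euler('zx',[NOSE[2],np.radians(ro)]).as_matrix()
    n=np.array([NOSE[0],NOSE[1],H])+0*Rg[:,0]
    M=np.array([(0,24,10),(0,-24,10),(0,0,54)])/1000.-np.array(NOTCH)
    print(H,ro,np.round(proj(c,M@Rg.T+n)-uv,1).tolist(), "slope", np.round(np.diff(proj(c,M@Rg.T+n)[:2],axis=0),1), np.round(np.diff(uv[:2],axis=0),1))
E
```

```text
0.065 0 [[2.1, 2.4], [1.7, 5.7], [1.7, 6.2]] slope [[11.7  7.6]] [[12.   4.3]]
0.065 -10 [[-0.3, 1.7], [-0.6, 3.2], [-2.9, 3.9]] slope [[11.7  5.8]] [[12.   4.3]]
0.065 -13 [[-1.0, 1.5], [-1.4, 2.5], [-4.3, 3.4]] slope [[11.6  5.3]] [[12.   4.3]]
0.065 -15 [[-1.5, 1.4], [-1.9, 2.0], [-5.3, 3.0]] slope [[11.6  4.9]] [[12.   4.3]]
0.065 -17 [[-1.9, 1.3], [-2.5, 1.6], [-6.2, 2.7]] slope [[11.5  4.5]] [[12.   4.3]]
0.067 0 [[2.1, 2.0], [1.8, 5.3], [1.8, 5.8]] slope [[11.7  7.6]] [[12.   4.3]]
0.067 -10 [[-0.2, 1.3], [-0.5, 2.8], [-2.8, 3.5]] slope [[11.7  5.8]] [[12.   4.3]]
0.067 -13 [[-0.9, 1.1], [-1.3, 2.1], [-4.3, 2.9]] slope [[11.6  5.3]] [[12.   4.3]]
0.067 -15 [[-1.4, 1.0], [-1.8, 1.6], [-5.2, 2.6]] slope [[11.6  4.9]] [[12.   4.3]]
0.067 -17 [[-1.9, 0.9], [-2.4, 1.2], [-6.2, 2.2]] slope [[11.5  4.5]] [[12.   4.3]]
0.069 0 [[2.2, 1.6], [1.9, 4.8], [1.9, 5.4]] slope [[11.7  7.6]] [[12.   4.3]]
0.069 -10 [[-0.2, 0.8], [-0.4, 2.4], [-2.8, 3.1]] slope [[11.7  5.8]] [[12.   4.3]]
0.069 -13 [[-0.9, 0.7], [-1.2, 1.7], [-4.2, 2.5]] slope [[11.7  5.3]] [[12.   4.3]]
0.069 -15 [[-1.3, 0.6], [-1.8, 1.2], [-5.1, 2.1]] slope [[11.6  4.9]] [[12.   4.3]]
0.069 -17 [[-1.8, 0.5], [-2.3, 0.8], [-6.1, 1.8]] slope [[11.5  4.5]] [[12.   4.3]]
```

jog_arm([
  [[0.3, 0.05, 0], 0, 1.5],
  [[0.45, 0.05, 0], 0, 1.5],
  [[0.45, 0.06, 0], 0, 1.5],
])

```text
clock: 12.7
position: [0.5164, -0.145, 0.1526]
tcp_rot: [0.404, -0.449, 0.572, -0.555]
contact_force: [-0.8, 5.2, 4.0]
grip_width: 0.0196
```

```bash
python3 - <<'E'
from h import *
rock(NOSE,NREF,NOFF)
E
```

```text
t=12.70 rock 9.78 deg (+left) dR -1.02 mm | F along -2.2 lat 4.8 z 4.0 | yawerr -0.07 pitch -3.29 toolroll -2.11 w 19.6
```

jog_arm([
  [[0.45, 0.085, 0], 0, 1.5],
  [[0.45, 0.1, 0], 0, 1.5],
  [[0.45, 0.11, 0], 0, 1.5],
])

```text
clock: 13.0
position: [0.5134, -0.157, 0.1505]
tcp_rot: [0.405, -0.448, 0.572, -0.555]
contact_force: [0.5, 4.2, 2.0]
grip_width: 0.0199
```

```bash
python3 - <<'E'
from h import *
rock(NOSE,NREF,NOFF)
E
```

```text
t=13.00 rock 1.10 deg (+left) dR -0.99 mm | F along -0.7 lat 4.1 z 2.0 | yawerr 0.00 pitch -3.19 toolroll -1.94 w 19.9
```

jog_arm([
  [[0.4, 0.16, 0], 0, 1.5],
  [[0.4, 0.18, 0], 0, 1.5],
  [[0.4, 0.19, 0], 0, 1.5],
])

```text
clock: 13.3
position: [0.51, -0.17, 0.1459]
tcp_rot: [0.405, -0.448, 0.572, -0.555]
contact_force: [-0.2, 3.9, 4.0]
grip_width: 0.0199
```

```bash
python3 - <<'E'
from h import *
rock(NOSE,NREF,NOFF)
E
```

```text
t=13.30 rock -8.71 deg (+left) dR -1.00 mm | F along -1.3 lat 3.7 z 4.0 | yawerr -0.01 pitch -3.11 toolroll -1.95 w 19.9
```

jog_arm([
  [[0.35, 0.2, 0], 0, 1.5],
  [[0.3, 0.19, 0], 0, 1.5],
  [[0.15, 0.1, 0], 0, 1.5],
])

```text
clock: 13.6
position: [0.5073, -0.1793, 0.1409]
tcp_rot: [0.405, -0.447, 0.571, -0.556]
contact_force: [-0.3, 3.0, 3.3]
grip_width: 0.0193
```

```bash
python3 - <<'E'
from h import *
rock(NOSE,NREF,NOFF)
E
```

```text
t=13.60 rock -16.26 deg (+left) dR -0.89 mm | F along -1.1 lat 2.8 z 3.3 | yawerr -0.06 pitch -3.07 toolroll -1.98 w 19.3
```

jog_arm([
  [[0, 0.05, 0], 0, 1.5],
  [[0, 0.05, 0], 0, 1.5],
  [[0, 0.05, 0], 0, 1.5],
])

```text
clock: 13.9
position: [0.5071, -0.1806, 0.14]
tcp_rot: [0.405, -0.448, 0.571, -0.557]
contact_force: [-1.7, 2.2, 6.5]
grip_width: 0.0198
```

```bash
python3 - <<'E'
from h import *
rock(NOSE,NREF,NOFF); c=snap("wrist","w_n7"); crop(c,200,80,440,320,3,"pics/w_n7c.png")
c=snap("scene","s_n7"); crop(c,330,150,430,250,7,"pics/s_n7c.png")
rock(NOSE,NREF,NOFF)
E
```

```text
t=13.90 rock -17.35 deg (+left) dR -0.99 mm | F along -2.2 lat 1.7 z 6.5 | yawerr -0.10 pitch -3.05 toolroll -2.06 w 19.8
t=14.00 rock -17.36 deg (+left) dR -0.99 mm | F along -2.4 lat 1.8 z 5.3 | yawerr -0.09 pitch -3.05 toolroll -2.07 w 19.6
```

View pics/w_n7c.png

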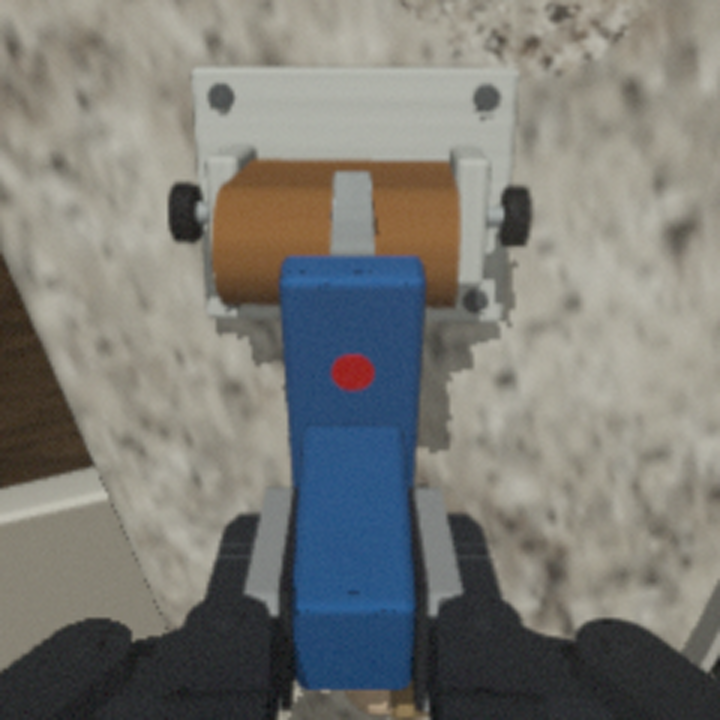

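View pics/s_n7c.png

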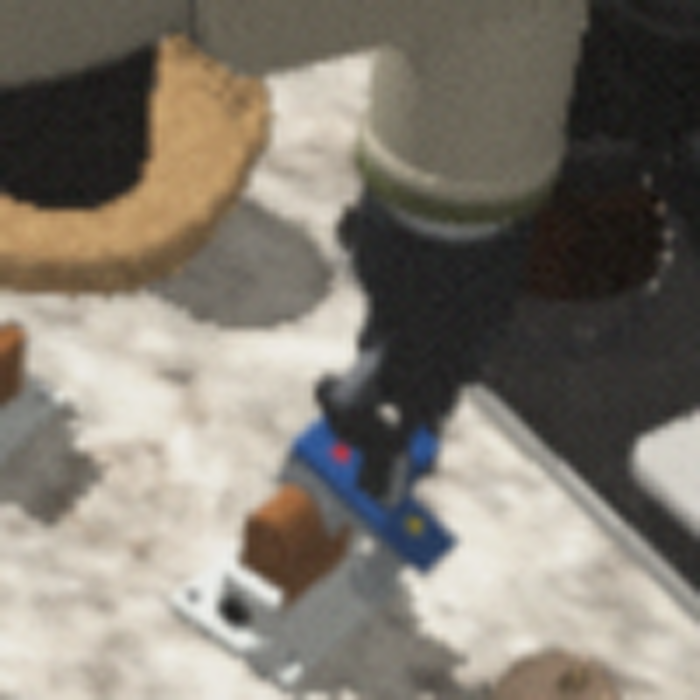

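```bash
python3 - <<'E'
from h import *
roll3(load("w_n7.npz"),[(352,373),(283,260),(423,260),(297,600),(413,600),(300,688),(412,688),(304,428),(402,428)])
c=load("s_n7.npz"); uv=(np.array([(342,452),(413,524)])+.5)/7-.5+[330,150]
M=np.array([(0,24,10),(0,-24,10)])/1000.-np.array(NOTCH)
for ro in (11,13,15,17,19):
    Rg=R.from_euler('zyx',[NOSE[2],np.radians(3),np.radians(ro)]).as_matrix(); q=proj(c,M@Rg.T+[NOSE[0],NOSE[1],.067]); print(ro,np.round(q-uv,1).tolist(),np.diff(q,axis=0).round(1),np.diff(uv,axis=0).round(1))
E
```

```text
gauge in tool [  1.4  11.8 -41.3] roll,yaw [14.28  0.47] res 4.1
11 [[-2.2, -0.5], [-1.1, -1.6]] [[11.2  9.1]] [[10.1 10.3]]
13 [[-1.7, -0.3], [-0.8, -1.1]] [[11.1  9.4]] [[10.1 10.3]]
15 [[-1.3, 0.0], [-0.5, -0.6]] [[10.9  9.7]] [[10.1 10.3]]
17 [[-0.9, 0.3], [-0.3, -0.0]] [[10.7 10. ]] [[10.1 10.3]]
19 [[-0.4, 0.5], [-0.1, 0.5]] [[10.5 10.2]] [[10.1 10.3]]
```

jog_arm([
  [[-0.05, 0.045, 0], 0, 1.5],
  [[-0.05, 0.045, 0], 0, 1.5],
  [[-0.05, 0.045, 0], 0, 1.5],
  [[-0.05, 0.045, 0], 0, 1.5],
])

```text
clock: 14.4
position: [0.5072, -0.1805, 0.1401]
tcp_rot: [0.404, -0.449, 0.57, -0.557]
contact_force: [-2.8, 1.9, 8.3]
grip_width: 0.0195
```

```bash
python3 - <<'E'
from h import *
rock(NOSE,NREF,NOFF)
E
```

```text
t=14.40 rock -17.23 deg (+left) dR -1.00 mm | F along -3.2 lat 1.1 z 8.3 | yawerr -0.11 pitch -3.04 toolroll -2.26 w 19.5
```

jog_arm([
  [[-0.35, -0.05, 0], 0, 1.5],
  [[-0.4, -0.12, 0], 0, 1.5],
  [[-0.4, -0.13, 0], 0, 1.5],
])

```text
clock: 14.7
position: [0.5085, -0.1756, 0.1428]
tcp_rot: [0.399, -0.452, 0.568, -0.56]
contact_force: [-1.1, -7.7, 0.0]
grip_width: 0.0196
```

```bash
python3 - <<'E'
from h import *
rock(NOSE,NREF,NOFF)
E
```

```text
t=14.70 rock -13.32 deg (+left) dR -1.23 mm | F along 1.0 lat -7.7 z 0.0 | yawerr -0.23 pitch -3.06 toolroll -2.97 w 19.6
```

jog_arm([
  [[-0.45, -0.08, 0], 0, 1.5],
  [[-0.45, -0.08, 0], 0, 1.5],
  [[-0.45, -0.07, 0], 0, 1.5],
])

```text
clock: 15.0
position: [0.5104, -0.1704, 0.145]
tcp_rot: [0.394, -0.455, 0.565, -0.564]
contact_force: [-3.3, -7.9, 4.3]
grip_width: 0.0194
```

```bash
python3 - <<'E'
from h import *
rock(NOSE,NREF,NOFF)
E
```

```text
t=15.00 rock -9.21 deg (+left) dR -1.66 mm | F along -1.0 lat -8.5 z 4.3 | yawerr -0.40 pitch -3.04 toolroll -3.83 w 19.4
```

jog_arm([
  [[-0.5, -0.11, 0], 0, 1.5],
  [[-0.5, -0.1, 0], 0, 1.5],
  [[-0.5, -0.1, 0], 0, 1.5],
])

```text
clock: 15.3
position: [0.5127, -0.1632, 0.1475]
tcp_rot: [-0.39, 0.458, -0.563, 0.567]
contact_force: [-2.9, -8.2, 2.2]
grip_width: 0.0197
```

```bash
python3 - <<'E'
from h import *
rock(NOSE,NREF,NOFF)
E
```

```text
t=15.30 rock -3.68 deg (+left) dR -2.12 mm | F along -0.5 lat -8.7 z 2.2 | yawerr -0.58 pitch -3.05 toolroll -4.64 w 19.7
```

jog_arm([
  [[-0.5, -0.08, 0], 0, 1.5],
  [[-0.35, -0.05, 0], 0, 1.5],
  [[0, 0, 0], 0, 1.5],
])

```text
clock: 15.6
position: [0.5137, -0.1604, 0.1484]
tcp_rot: [-0.386, 0.46, -0.561, 0.57]
contact_force: [0.3, 2.4, 1.3]
grip_width: 0.0196
```

```bash
python3 - <<'E'
from h import *
rock(NOSE,NREF,NOFF);show(); c=snap("wrist","w_n8"); crop(c,200,80,440,320,3,"pics/w_n8c.png")
c=snap("scene","s_n8"); crop(c,330,150,430,250,7,"pics/s_n8c.png")
E
```

```text
t=15.60 rock -1.54 deg (+left) dR -2.19 mm | F along -0.4 lat 2.3 z 1.3 | yawerr -0.71 pitch -3.06 toolroll -5.26 w 19.6
t=15.60 p [ 513.7 -160.4  148.4] phi -16.51 deg tilt [-4.38 -4.23] F [0.3 2.4 1.3] T [ 0.69 -0.21  0.  ] w 19.6 q [-0.34  0.09  1.73 -0.1   1.37 -0.03]
```

View pics/w_n8c.png

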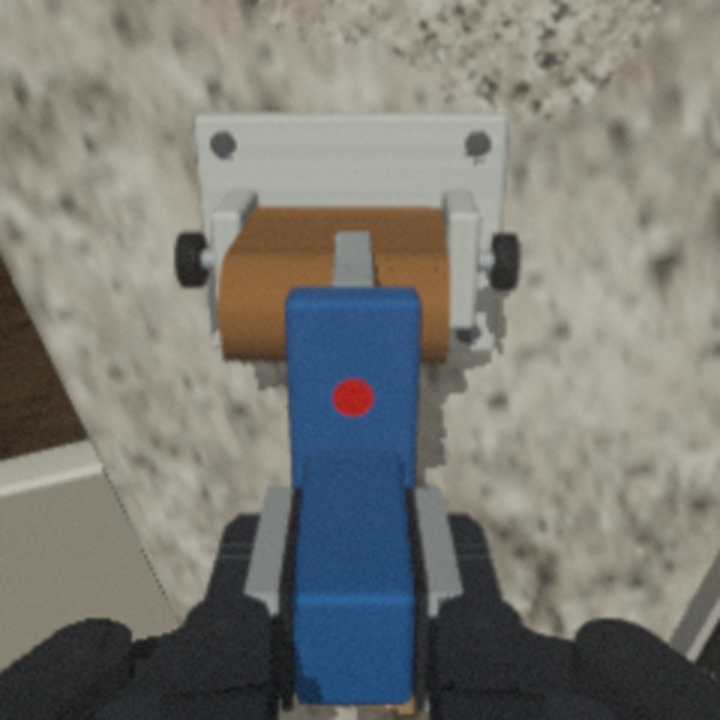

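View pics/s_n8c.png

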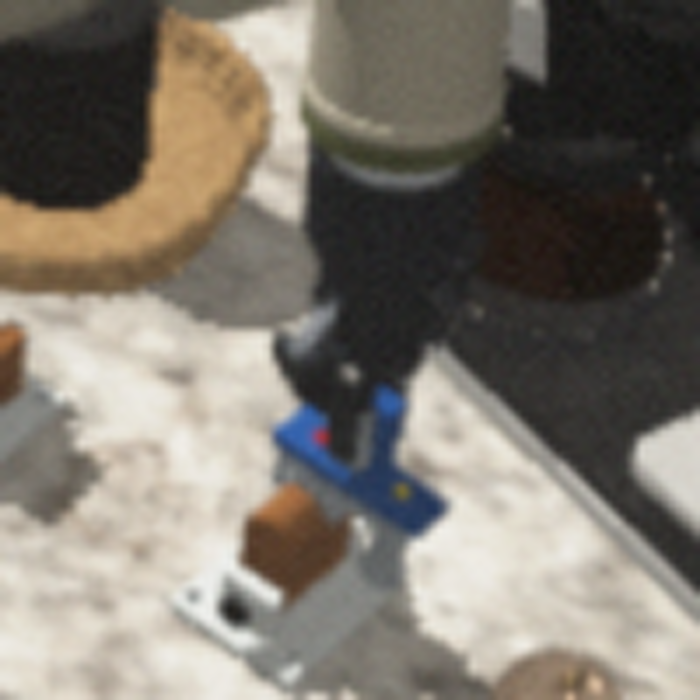

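```bash
python3 - <<'E'
from h import *
x=roll3(load("w_n8.npz"),[(352,398),(288,290),(418,290),(297,595),(412,595),(299,702),(411,702),(304,452),(402,452)])
E
```

```text
gauge in tool [  1.3   2.2 -44.4] roll,yaw [6.27 0.32] res 3.0
```

jog_arm([
  [[0, -0.8, 0], 0, 1.5],
  [[0, -1.2, 0], 0, 1.5],
  [[0, -1.2, 0], 0, 1.5],
  [[0, -1.2, 0], 0, 1.5],
  [[0, -0.6, 0], 0, 1.5],
], squeeze=30)

```text
clock: 16.2
position: [0.5165, -0.1558, 0.1998]
tcp_rot: [-0.385, 0.461, -0.562, 0.568]
contact_force: [0.4, -0.8, -1.4]
grip_width: 0.0195
```

```bash
cat >> h.py <<'E'
def gworld(s,p,roll):
    """gauge pose in world from tool-relative p (upright-gauge axes, m), roll rad"""
    Rg=Rt(s)@G2T@R.from_euler('x',roll).as_matrix(); o=s["position"]+Rt(s)@G2T@np.array(p); return o,Rg
def need(cl,loc,z,p,roll,s=None):
    """tool-frame shift (cm), turn so that gauge feature loc sits over clamp axis (centre along strip) at height z"""
    s=s or st(); o,Rg=gworld(s,p,roll); f=o+Rg@np.array(loc); t=np.array([cl[0],cl[1],z])
    e=R.from_matrix(Rg).as_euler('zyx',degrees=True)
    print("feature",np.round(f*1e3,1),"gauge yaw,pitch,roll",np.round(e,2))
    d=t-f; print("shift cm",np.round(Rt(s).T@d*100,2),"turn",round(phi(s)-cl[2],3))
E
python3 - <<'E'
from h import *
show(); need(COVE,LOBE,.10,(0,.0025,-.044),np.radians(7.))
E
```

```text
t=16.20 p [ 516.5 -155.8  199.8] phi -16.50 deg tilt [-4.6  -4.09] F [ 0.4 -0.8 -1.4] T [ 0.03 -0.11  0.01] w 19.5 q [-0.33  0.05  1.67 -0.09  1.47 -0.03]
feature [ 504.9 -177.6  113.2] gauge yaw,pitch,roll [-16.61   2.62   2.62]
shift cm [-24.37  -0.73  -3.11] turn -0.052
```

jog_arm([
  [[-1.5, -0.2, -0.3], -0.006, 1.5],
  [[-2.5, -0.2, -0.3], -0.006, 1.5],
  [[-2.5, -0.2, -0.3], -0.006, 1.5],
  [[-2.5, -0.2, -0.3], -0.006, 1.5],
  [[-2.5, -0.2, -0.3], -0.006, 1.5],
  [[-2.5, -0.2, -0.3], -0.006, 1.5],
  [[-2.5, -0.2, -0.3], -0.006, 1.5],
  [[-2.5, -0.2, -0.3], -0.006, 1.5],
])

```text
clock: 17.0
position: [0.5442, 0.0444, 0.2027]
tcp_rot: [-0.4, 0.474, -0.552, 0.558]
contact_force: [0.1, -0.1, -1.8]
grip_width: 0.0197
```

```bash
python3 - <<'E'
from h import *
show(); need(COVE,LOBE,.10,(0,.0025,-.044),np.radians(7.))
E
```

```text
t=17.00 p [544.2  44.4 202.7] phi -13.77 deg tilt [-4.42 -4.08] F [ 0.1 -0.1 -1.8] T [ 0.08 -0.06 -0.06] w 19.7 q [ 0.03  0.09  1.63 -0.07  1.5   0.28]
feature [533.6  22.4 116. ] gauge yaw,pitch,roll [-13.89   2.77   2.72]
shift cm [-4.48  1.21  0.04] turn -0.005
```

jog_arm([
  [[-2, 0, 0], 0, 1.5],
  [[-1.8, 0.3, 0], 0, 1.5],
  [[-0.3, 0.3, 0], 0, 1.5],
  [[0, 0, 0], 0, 1.5],
])

```text
clock: 17.4
position: [0.552, 0.0922, 0.1925]
tcp_rot: [-0.402, 0.476, -0.551, 0.556]
contact_force: [-0.5, 0.9, -2.0]
grip_width: 0.0196
```

```bash
python3 - <<'E'
from h import *
c=snap("wrist","w_c2"); show(); need(COVE,LOBE,.10,(0,.0025,-.044),np.radians(7.)); crop(c,200,80,440,320,3,"pics/w_c2c.png")
c=snap("scene","s_c2"); crop(c,280,120,380,220,7,"pics/s_c2c.png")
E
```

```text
t=17.45 p [552.   91.9 192.7] phi -13.38 deg tilt [-4.46 -4.  ] F [ 0.  -0.2 -2.3] T [ 0.04 -0.04  0.05] w 19.5 q [ 0.11  0.14  1.59 -0.06  1.49  0.35]
feature [541.5  70.  105.9] gauge yaw,pitch,roll [-13.51   2.85   2.82]
shift cm [0.41 0.61 0.34] turn 0.002
```

View pics/w_c2c.png

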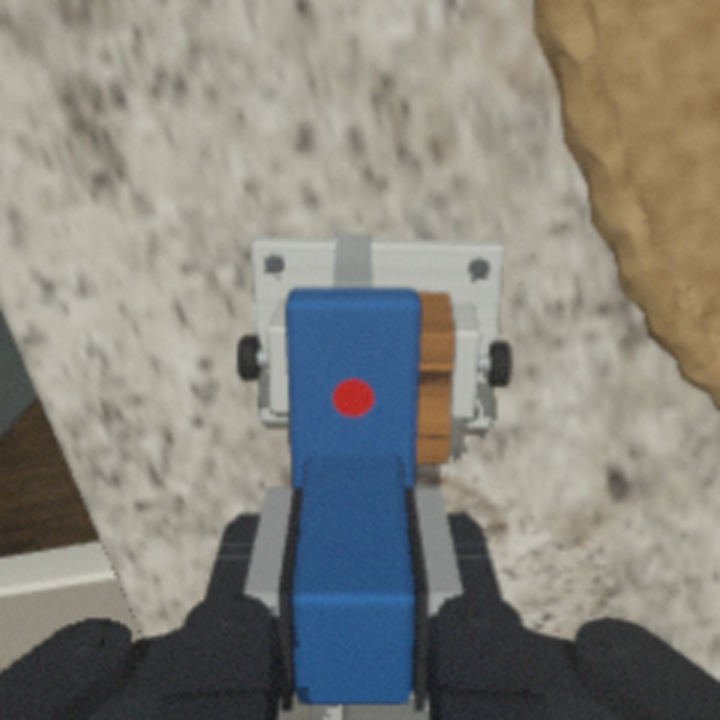

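View pics/s_c2c.png

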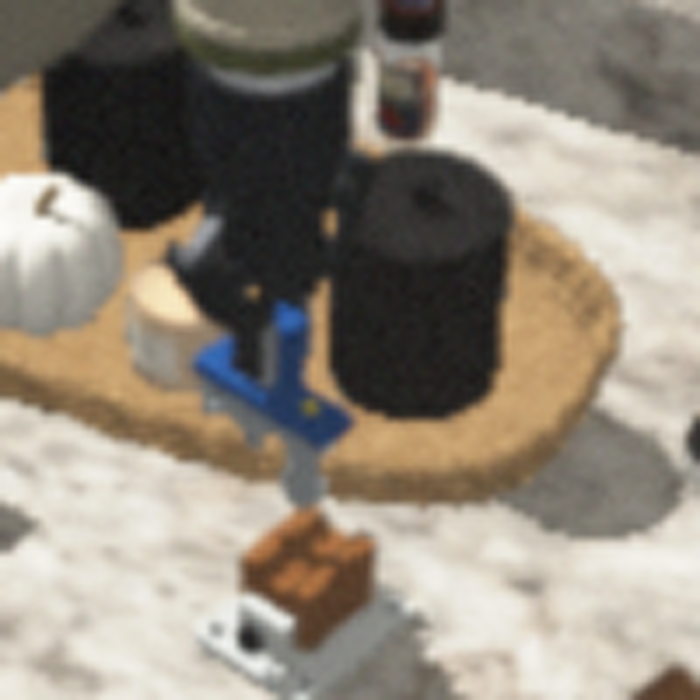

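```bash
python3 - <<'E'
from h import *
from fit import tr
c=load("w_c2.npz"); px=lambda P:(np.array(P,float)+.5)/3-.5+[200,80]
cor=px([(255,241),(503,247)]); bol=px([(274,264),(479,268)])
lip=px([(455,373),(452,434)]);hw=11.35
for h,a,b in ((0,.0394,.0307),(.004,.039,.0303)):
    f=lambda p: np.r_[(proj(c,tr([(-49,38),(49,38)],h,p))-cor).ravel()*.5,(proj(c,tr(np.array([(-1,1),(1,1)])*[a*1e3,b*1e3],h,p))-bol).ravel(),(proj(c,tr([(27,hw),(27,-hw)],p[3]-.005,p))-lip).ravel()]
    r=least_squares(f,[.5434,.065,-.235,.061]); print(np.round(r.x,4),np.degrees(r.x[2]),np.round(r.fun,1))
E
```

```text
[ 0.5428  0.0625 -0.2255  0.0612] -12.921014051863086 [-0.8  0.7  0.7  0.2  0.6 -0.   0.6 -0.6 -0.5  0.2 -0.5 -0. ]
[ 0.543   0.064  -0.2281  0.064 ] -13.066948243110204 [-1.1  0.5  1.   0.1  0.4  0.   0.5 -0.4 -0.4  0.  -0.4  0.1]
```

```bash
sed -i 's/COVE=np.array(\[.5434,.0648,np.radians(-13.5)\])/COVE=np.array([.5430,.0640,np.radians(-13.3)])/' h.py; python3 - <<'E'
from h import *
need(COVE,LOBE,.072,(0,.0025,-.044),np.radians(7.))
E
```

```text
feature [541.7  69.4 106.2] gauge yaw,pitch,roll [-13.56   2.82   2.8 ]
shift cm [0.2  3.43 0.46] turn -0.002
```

jog_arm([
  [[0.2, 0.8, 0.2], 0, 1.5],
  [[0, 1.2, 0.26], 0, 1.5],
  [[0, 1, 0], 0, 1.5],
  [[0, 0.3, 0], 0, 1.5],
  [[0, 0, 0], 0, 1.5],
])

```text
clock: 18.0
position: [0.554, 0.0827, 0.1576]
tcp_rot: [-0.401, 0.474, -0.552, 0.557]
contact_force: [1.0, 1.2, 4.8]
grip_width: 0.0193
```

```bash
python3 - <<'E'
from h import *
show();need(COVE,LOBE,.064,(0,.0025,-.044),np.radians(7.))
E
```

```text
t=18.00 p [554.   82.7 157.6] phi -13.65 deg tilt [-4.4  -4.01] F [1.  1.2 4.8] T [ 0.26 -0.03  0.01] w 19.3 q [ 0.09  0.17  1.63 -0.06  1.43  0.34]
feature [543.4  60.8  70.9] gauge yaw,pitch,roll [-13.77   2.76   2.8 ]
shift cm [-0.36  0.66 -0.08] turn -0.006
```

jog_arm([
  [[-0.15, 0, 0], 0, 1.5],
  [[-0.15, 0.05, 0], 0, 1.5],
])

```text
clock: 18.2
position: [0.5547, 0.0854, 0.157]
tcp_rot: [-0.4, 0.474, -0.552, 0.557]
contact_force: [0.6, 0.1, -2.4]
grip_width: 0.0197
```

```bash
python3 - <<'E'
from h import *
show();need(COVE,LOBE,.064,(0,.0025,-.044),np.radians(7.))
E
```

```text
t=18.20 p [554.7  85.4 157. ] phi -13.68 deg tilt [-4.39 -4.  ] F [ 0.6  0.1 -2.4] T [ 0.04 -0.06 -0.03] w 19.7 q [ 0.1   0.17  1.62 -0.06  1.43  0.35]
feature [544.2  63.5  70.3] gauge yaw,pitch,roll [-13.81   2.75   2.8 ]
shift cm [-0.08  0.63 -0.09] turn -0.007
```

Contact lost, so it was riding the right lip. I'll step down in small increments.

jog_arm([
  [[-0.02, 0.12, 0], 0, 1.5],
  [[0, 0.12, 0], 0, 1.5],
])

```text
clock: 18.4
position: [0.5549, 0.0859, 0.155]
tcp_rot: [-0.401, 0.473, -0.552, 0.557]
contact_force: [0.2, 0.8, 1.7]
grip_width: 0.0194
```

```bash
python3 - <<'E'
from h import *
show();need(COVE,LOBE,.064,(0,.0025,-.044),np.radians(7.))
E
```

```text
t=18.40 p [554.9  85.9 155. ] phi -13.66 deg tilt [-4.34 -3.99] F [0.2 0.8 1.7] T [ 0.3   0.01 -0.06] w 19.4 q [ 0.1   0.17  1.63 -0.06  1.42  0.35]
feature [544.4  64.   68.2] gauge yaw,pitch,roll [-13.78   2.7    2.81]
shift cm [-0.    0.43 -0.12] turn -0.006
```

jog_arm([
  [[-0.12, 0.03, 0], 0, 1.5],
  [[0, 0.05, 0], 0, 1.5],
])

```text
clock: 18.6
position: [0.5551, 0.0872, 0.154]
tcp_rot: [-0.401, 0.474, -0.552, 0.557]
contact_force: [-0.0, 0.3, -1.1]
grip_width: 0.0197
```

```bash
python3 - <<'E'
from h import *
show();need(COVE,LOBE,.064,(0,.0025,-.044),np.radians(7.))
E
```

```text
t=18.60 p [555.1  87.2 154. ] phi -13.64 deg tilt [-4.34 -4.  ] F [-0.   0.3 -1.1] T [ 0.08 -0.07 -0.02] w 19.7 q [ 0.1   0.18  1.63 -0.06  1.42  0.35]
feature [544.7  65.3  67.3] gauge yaw,pitch,roll [-13.77   2.7    2.8 ]
shift cm [ 0.13  0.35 -0.11] turn -0.006
```

jog_arm([
  [[-0.1, 0.05, 0], 0, 1.5],
  [[0, 0.1, 0], 0, 1.5],
])

```text
clock: 18.8
position: [0.5551, 0.0881, 0.1522]
tcp_rot: [-0.401, 0.474, -0.552, 0.557]
contact_force: [0.7, 0.4, -2.9]
grip_width: 0.0194
```

```bash
python3 - <<'E'
from h import *
show();need(COVE,LOBE,.064,(0,.0025,-.044),np.radians(7.))
E
```

```text
t=18.80 p [555.1  88.1 152.2] phi -13.64 deg tilt [-4.36 -4.01] F [ 0.7  0.4 -2.9] T [-0.   -0.05 -0.03] w 19.4 q [ 0.1   0.18  1.63 -0.06  1.42  0.35]
feature [544.7  66.2  65.4] gauge yaw,pitch,roll [-13.77   2.72   2.79]
shift cm [ 0.24  0.17 -0.1 ] turn -0.006
```

jog_arm([
  [[0, 0.1, 0], 0, 1.5],
])

```text
clock: 18.9
position: [0.5553, 0.0882, 0.1518]
tcp_rot: [-0.401, 0.473, -0.552, 0.557]
contact_force: [-1.3, 1.8, 9.0]
grip_width: 0.0194
```

jog_arm([
  [[0, 0.08, 0], 0, 1.5],
])

```text
clock: 19.0
position: [0.5554, 0.0883, 0.1518]
tcp_rot: [-0.401, 0.473, -0.552, 0.557]
contact_force: [-2.5, 0.8, 6.1]
grip_width: 0.0196
```

```bash
python3 - <<'E'
from h import *
show();need(COVE,LOBE,.064,(0,.0025,-.044),np.radians(7.))
E
```

```text
t=19.00 p [555.4  88.3 151.8] phi -13.63 deg tilt [-4.3  -3.99] F [-2.5  0.8  6.1] T [-0.09  0.8  -0.12] w 19.6 q [ 0.1   0.18  1.63 -0.06  1.42  0.35]
feature [545.   66.4  65.1] gauge yaw,pitch,roll [-13.76   2.66   2.82]
shift cm [ 0.27  0.14 -0.13] turn -0.006
```

jog_arm([
  [[-0.35, 0.1, 0], 0, 1.5],
  [[-0.42, 0.14, 0], 0, 1.5],
], squeeze=20)

```text
clock: 19.2
position: [0.5571, 0.0945, 0.1501]
tcp_rot: [-0.4, 0.473, -0.551, 0.558]
contact_force: [-1.3, -2.5, 5.2]
grip_width: 0.0193
```

```bash
cat >> h.py <<'E'
CREF=(.5559,.0905,.1521); COFF=(.026,.084)
E
python3 - <<'E'
from h import *
rock(COVE,CREF,COFF)
E
```

```text
t=19.20 rock 2.86 deg (+left) dR -0.64 mm | F along -0.7 lat -2.7 z 5.2 | yawerr -0.39 pitch -3.22 toolroll -4.98 w 19.3
```

jog_arm([
  [[-0.42, 0.16, 0], 0, 1.5],
  [[-0.42, 0.185, 0], 0, 1.5],
  [[-0.4, 0.2, 0], 0, 1.5],
])

```text
clock: 19.5
position: [0.5604, 0.1059, 0.1446]
tcp_rot: [-0.4, 0.473, -0.55, 0.559]
contact_force: [-1.4, -2.4, 3.9]
grip_width: 0.0199
```

```bash
python3 - <<'E'
from h import *
rock(COVE,CREF,COFF)
E
```

```text
t=19.50 rock 11.45 deg (+left) dR -0.78 mm | F along -0.8 lat -2.6 z 3.9 | yawerr -0.43 pitch -3.11 toolroll -5.06 w 19.9
```

jog_arm([
  [[-0.28, 0.18, 0], 0, 1.5],
  [[-0.15, 0.12, 0], 0, 1.5],
  [[0, 0.05, 0], 0, 1.5],
])

```text
clock: 19.8
position: [0.562, 0.1113, 0.1409]
tcp_rot: [-0.401, 0.473, -0.55, 0.559]
contact_force: [-2.2, -2.1, 7.5]
grip_width: 0.0198
```

```bash
python3 - <<'E'
from h import *
rock(COVE,CREF,COFF); c=snap("wrist","w_c3"); crop(c,200,80,440,320,3,"pics/w_c3c.png")
c=snap("scene","s_c3"); crop(c,280,120,380,220,7,"pics/s_c3c.png"); rock(COVE,CREF,COFF)
E
```

```text
t=19.80 rock 15.84 deg (+left) dR -1.09 mm | F along -1.7 lat -2.5 z 7.5 | yawerr -0.38 pitch -3.03 toolroll -5.02 w 19.8
t=19.90 rock 15.83 deg (+left) dR -1.12 mm | F along 0.3 lat -0.3 z 5.9 | yawerr -0.38 pitch -3.03 toolroll -5.01 w 19.3
```

View pics/w_c3c.png

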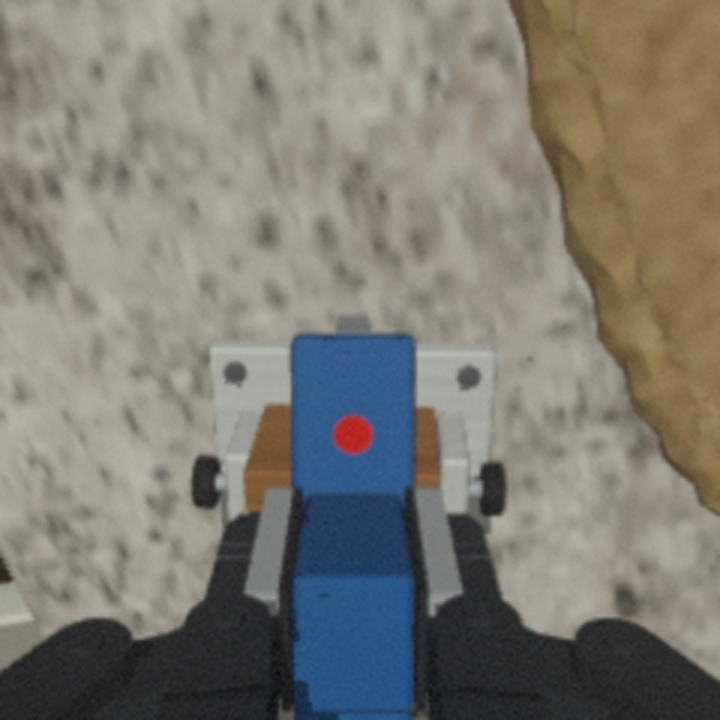

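View pics/s_c3c.png

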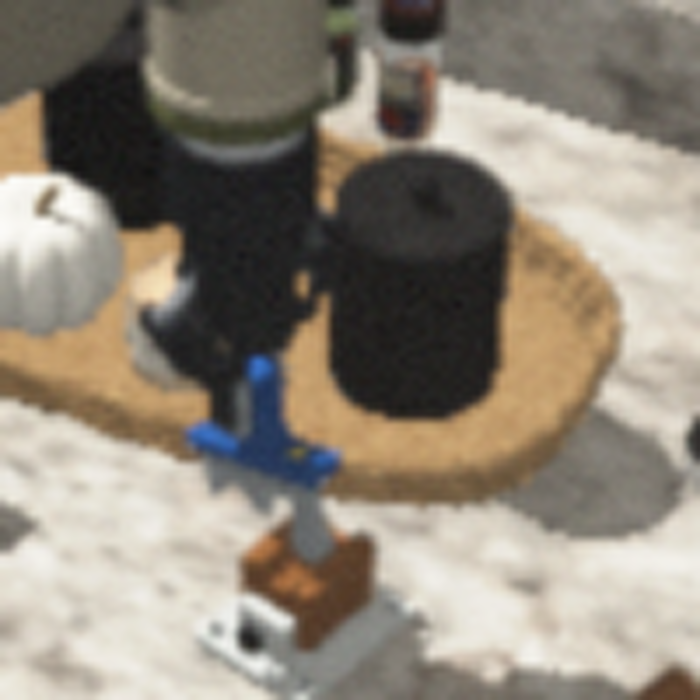

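```bash
python3 - <<'E'
from h import *
x=roll3(load("w_c3.npz"),[(352,435),(293,338),(413,338),(296,575),(413,575),(297,711),(411,711),(304,494),(405,494)])
c=load("s_c3.npz"); s=st()
uv=(np.array([(298,453),(262,362)])+.5)/7-.5+[280,120]
M=np.array([(0,-24,10),(0,0,54)])/1000.-np.array(LOBE)
for ro in (0,-9,-12,-15,-18):
    Rg=R.from_euler('zyx',[COVE[2],np.radians(3),np.radians(ro)]).as_matrix(); q=proj(c,M@Rg.T+[.545,.0662,.0655]); print(ro,np.round(q-uv,1).tolist(),np.diff(q,axis=0).round(1),np.diff(uv,axis=0).round(1))
E
```

```text
gauge in tool [  1.3 -13.  -45.3] roll,yaw [-10.07   0.17] res 1.5
0 [[1.6, 1.5], [2.0, 1.8]] [[ -4.7 -12.7]] [[ -5.1 -13. ]]
-9 [[-0.5, 0.8], [-1.7, 1.5]] [[ -6.4 -12.3]] [[ -5.1 -13. ]]
-12 [[-1.2, 0.7], [-2.9, 1.5]] [[ -6.9 -12.2]] [[ -5.1 -13. ]]
-15 [[-1.8, 0.6], [-4.1, 1.6]] [[ -7.4 -12. ]] [[ -5.1 -13. ]]
-18 [[-2.5, 0.5], [-5.2, 1.7]] [[ -7.8 -11.7]] [[ -5.1 -13. ]]
```

jog_arm([
  [[0.03, 0.045, 0], 0, 1.5],
  [[0.03, 0.045, 0], 0, 1.5],
  [[0.03, 0.045, 0], 0, 1.5],
  [[0.03, 0.045, 0], 0, 1.5],
])

```text
clock: 20.3
position: [0.5622, 0.1119, 0.1404]
tcp_rot: [-0.402, 0.472, -0.55, 0.559]
contact_force: [-2.9, -0.8, 7.6]
grip_width: 0.0193
```

```bash
python3 - <<'E'
from h import *
rock(COVE,CREF,COFF)
E
```

```text
t=20.30 rock 16.37 deg (+left) dR -1.17 mm | F along -2.6 lat -1.4 z 7.6 | yawerr -0.33 pitch -2.97 toolroll -4.90 w 19.3
```

jog_arm([
  [[0.03, 0.045, 0], 0, 1.5],
  [[0.03, 0.045, 0], 0, 1.5],
  [[0.03, 0.045, 0], 0, 1.5],
])

```text
clock: 20.6
position: [0.5623, 0.1121, 0.1402]
tcp_rot: [-0.403, 0.472, -0.55, 0.559]
contact_force: [-2.2, -0.4, 5.5]
grip_width: 0.0196
```

```bash
python3 - <<'E'
from h import *
rock(COVE,CREF,COFF)
E
```

```text
t=20.60 rock 16.59 deg (+left) dR -1.16 mm | F along -2.1 lat -0.9 z 5.5 | yawerr -0.31 pitch -2.93 toolroll -4.84 w 19.6
```

jog_arm([
  [[0.4, -0.04, 0], 0, 1.5],
  [[0.45, -0.07, 0], 0, 1.5],
  [[0.45, -0.08, 0], 0, 1.5],
])

```text
clock: 20.9
position: [0.5607, 0.106, 0.1436]
tcp_rot: [-0.407, 0.469, -0.552, 0.556]
contact_force: [1.4, 9.7, 2.3]
grip_width: 0.0195
```

```bash
python3 - <<'E'
from h import *
rock(COVE,CREF,COFF)
E
```

```text
t=20.90 rock 11.88 deg (+left) dR -1.57 mm | F along -0.9 lat 9.7 z 2.3 | yawerr -0.16 pitch -2.84 toolroll -4.17 w 19.5
```

jog_arm([
  [[0.38, -0.02, 0], 0, 1.5],
  [[0.38, -0.03, 0], 0, 1.5],
])

```text
clock: 21.1
position: [0.56, 0.1036, 0.1451]
tcp_rot: [-0.41, 0.467, -0.553, 0.554]
contact_force: [0.4, 7.0, 3.4]
grip_width: 0.0198
```

```bash
python3 - <<'E'
from h import *
rock(COVE,CREF,COFF)
E
```

```text
t=21.10 rock 9.94 deg (+left) dR -1.42 mm | F along -1.2 lat 6.9 z 3.4 | yawerr -0.04 pitch -2.76 toolroll -3.65 w 19.8
```

jog_arm([
  [[0.42, -0.02, 0], 0, 1.5],
  [[0.42, -0.02, 0], 0, 1.5],
  [[0.42, -0.02, 0], 0, 1.5],
])

```text
clock: 21.4
position: [0.5588, 0.099, 0.1475]
tcp_rot: [0.416, -0.463, 0.555, -0.551]
contact_force: [-0.4, 8.4, 4.4]
grip_width: 0.0193
```

```bash
python3 - <<'E'
from h import *
rock(COVE,CREF,COFF)
E
```

```text
t=21.40 rock 6.49 deg (+left) dR -1.21 mm | F along -2.4 lat 8.0 z 4.4 | yawerr 0.15 pitch -2.63 toolroll -2.83 w 19.3
```

jog_arm([
  [[0.42, -0.02, 0.01], 0, 1.5],
  [[0.42, -0.02, 0.01], 0, 1.5],
  [[0.42, -0.015, 0.01], 0, 1.5],
  [[0.42, -0.01, 0.01], 0, 1.5],
])

```text
clock: 21.8
position: [0.5572, 0.0929, 0.1504]
tcp_rot: [0.423, -0.459, 0.558, -0.547]
contact_force: [0.3, 8.2, 5.8]
grip_width: 0.0194
```

```bash
python3 - <<'E'
from h import *
rock(COVE,CREF,COFF); c=snap("wrist","w_c4"); crop(c,200,80,440,320,3,"pics/w_c4c.png")
E
```

```text
t=21.80 rock 1.92 deg (+left) dR -0.79 mm | F along -1.6 lat 8.0 z 5.8 | yawerr 0.39 pitch -2.52 toolroll -1.74 w 19.4
```

View pics/w_c4c.png

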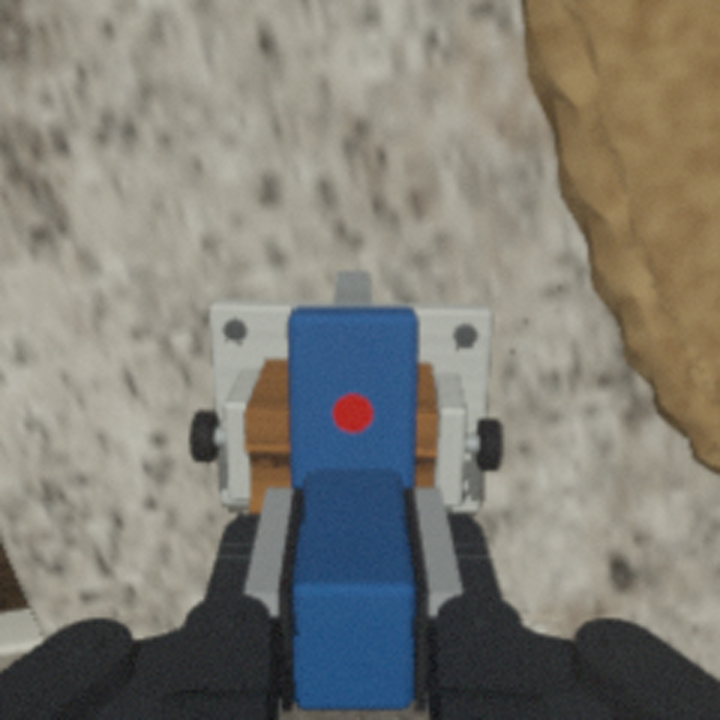

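```bash
python3 - <<'E'
from h import *
x=roll3(load("w_c4.npz"),[(352,413),(290,310),(416,310),(296,583),(412,583),(298,708),(411,708),(304,473),(404,473)])
E
```

```text
gauge in tool [  1.3  -4.8 -44.2] roll,yaw [-2.27  0.24] res 2.3
```

jog_arm([
  [[0.42, -0.03, 0.01], 0, 1.5],
  [[0.42, -0.03, 0.01], 0, 1.5],
  [[0.42, -0.025, 0.01], 0, 1.5],
  [[0.42, -0.02, 0.01], 0, 1.5],
])

```text
clock: 22.25
position: [0.5555, 0.0859, 0.1532]
tcp_rot: [0.429, -0.454, 0.561, -0.543]
contact_force: [-0.5, 7.2, 5.5]
grip_width: 0.0199
```

```bash
python3 - <<'E'
from h import *
rock(COVE,CREF,COFF)
E
```

```text
t=22.25 rock -3.08 deg (+left) dR -0.18 mm | F along -2.2 lat 6.9 z 5.5 | yawerr 0.61 pitch -2.44 toolroll -0.72 w 19.9
```

jog_arm([
  [[0.43, -0.02, 0.01], 0.003, 1.5],
  [[0.43, -0.015, 0.01], 0.003, 1.5],
  [[0.43, -0.01, 0.01], 0.003, 1.5],
  [[0.43, -0.005, 0.01], 0.003, 1.5],
])

```text
clock: 22.65
position: [0.5539, 0.0783, 0.1555]
tcp_rot: [0.432, -0.447, 0.566, -0.542]
contact_force: [-1.0, 7.2, 5.3]
grip_width: 0.0194
```

```bash
python3 - <<'E'
from h import *
rock(COVE,CREF,COFF)
E
```

```text
t=22.65 rock -8.31 deg (+left) dR 0.50 mm | F along -2.6 lat 6.8 z 5.3 | yawerr 0.12 pitch -2.33 toolroll 0.26 w 19.4
```

jog_arm([
  [[0.43, 0.005, 0.01], 0.001, 1.5],
  [[0.43, 0.01, 0.01], 0.001, 1.5],
  [[0.43, 0.015, 0.01], 0.001, 1.5],
  [[0.43, 0.02, 0.01], 0.001, 1.5],
])

```text
clock: 23.05
position: [0.5522, 0.0706, 0.157]
tcp_rot: [0.436, -0.441, 0.57, -0.539]
contact_force: [-0.7, 7.8, 7.3]
grip_width: 0.0196
```

```bash
python3 - <<'E'
from h import *
rock(COVE,CREF,COFF)
E
```

```text
t=23.05 rock -13.46 deg (+left) dR 1.20 mm | F along -2.5 lat 7.4 z 7.3 | yawerr 0.08 pitch -2.23 toolroll 1.25 w 19.6
```

jog_arm([
  [[0.4, 0.02, 0.01], 0, 1.5],
  [[0.3, 0.03, 0], 0, 1.5],
  [[0.05, 0.04, 0], 0, 1.5],
])

```text
clock: 23.35
position: [0.5517, 0.069, 0.1573]
tcp_rot: [0.44, -0.439, 0.571, -0.536]
contact_force: [0.9, 0.0, 1.0]
grip_width: 0.0199
```

```bash
python3 - <<'E'
from h import *
rock(COVE,CREF,COFF); c=snap("wrist","w_c5"); crop(c,200,80,440,320,3,"pics/w_c5c.png")
c=snap("scene","s_c5"); crop(c,280,120,380,220,7,"pics/s_c5c.png"); rock(COVE,CREF,COFF)
E
```

```text
t=23.35 rock -14.48 deg (+left) dR 1.41 mm | F along 0.9 lat 0.2 z 1.0 | yawerr 0.21 pitch -2.16 toolroll 1.88 w 19.9
t=23.45 rock -14.63 deg (+left) dR 1.23 mm | F along -0.8 lat 4.8 z 3.9 | yawerr 0.20 pitch -2.15 toolroll 1.85 w 19.3
```

View pics/w_c5c.png

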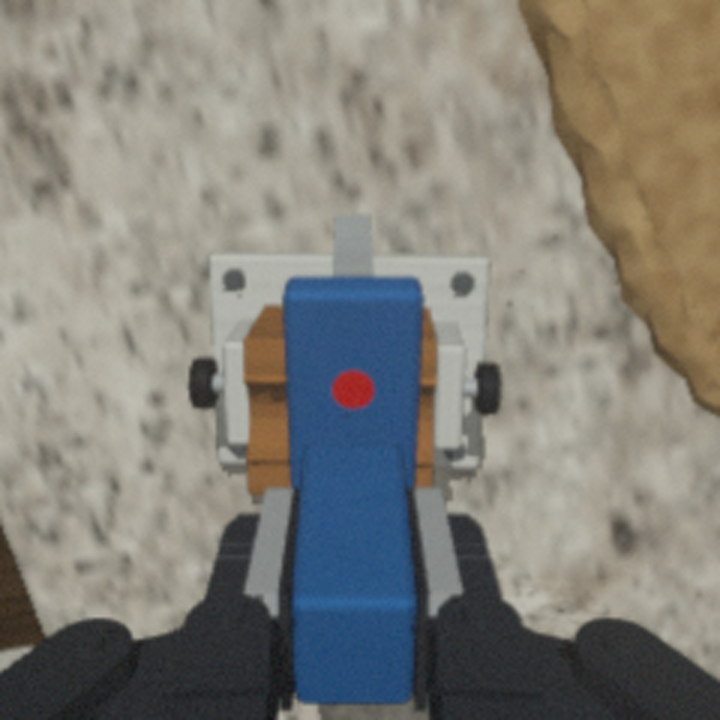

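View pics/s_c5c.png

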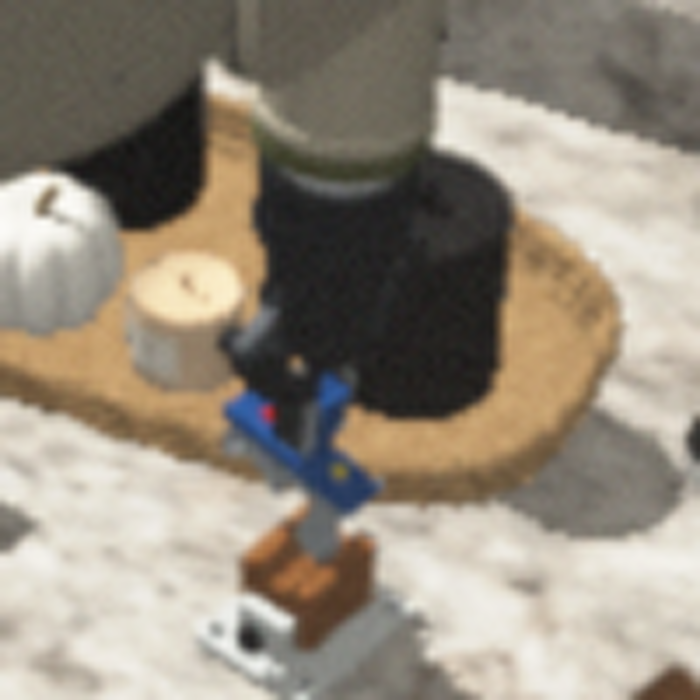

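```bash
python3 - <<'E'
from h import *
x=roll3(load("w_c5.npz"),[(352,389),(286,281),(420,281),(296,600),(413,600),(298,703),(411,703),(304,446),(402,446)])
c=load("s_c5.npz")
uv=(np.array([(266,413),(339,470)])+.5)/7-.5+[280,120]
M=np.array([(0,24,10),(0,-24,10)])/1000.-np.array(LOBE)
for ro in (0,6,9,12,15,18):
    Rg=R.from_euler('zyx',[COVE[2],np.radians(2.3),np.radians(ro)]).as_matrix(); q=proj(c,M@Rg.T+[.545,.0662,.0655]); print(ro,np.round(q-uv,1).tolist(),np.diff(q,axis=0).round(1),np.diff(uv,axis=0).round(1))
E
```

```text
gauge in tool [  1.3   5.6 -42. ] roll,yaw [8.75 0.25] res 3.1
0 [[-4.2, 1.2], [-4.4, -0.9]] [[10.3  6.1]] [[10.4  8.1]]
6 [[-2.8, 0.8], [-3.0, -0.3]] [[10.2  7.1]] [[10.4  8.1]]
9 [[-2.1, 0.6], [-2.3, 0.0]] [[10.2  7.6]] [[10.4  8.1]]
12 [[-1.3, 0.5], [-1.7, 0.4]] [[10.1  8. ]] [[10.4  8.1]]
15 [[-0.5, 0.4], [-1.0, 0.8]] [[9.9 8.5]] [[10.4  8.1]]
18 [[0.4, 0.4], [-0.3, 1.2]] [[9.7 8.9]] [[10.4  8.1]]
```

jog_arm([
  [[0.35, 0.03, 0.01], 0, 1.5],
  [[0.4, 0.035, 0.01], 0, 1.5],
  [[0.38, 0.04, 0], 0, 1.5],
])

```text
clock: 23.75
position: [0.5504, 0.0622, 0.1576]
tcp_rot: [0.443, -0.437, 0.572, -0.534]
contact_force: [-2.9, 7.9, 6.8]
grip_width: 0.0195
```

```bash
python3 - <<'E'
from h import *
rock(COVE,CREF,COFF)
E
```

```text
t=23.75 rock -18.93 deg (+left) dR 1.66 mm | F along -4.6 lat 7.0 z 6.8 | yawerr 0.32 pitch -2.09 toolroll 2.30 w 19.5
```

jog_arm([
  [[0.0, 0.05, 0], 0, 1.5],
  [[0, 0.05, 0], 0, 1.5],
])

```text
clock: 23.95
position: [0.5509, 0.063, 0.1573]
tcp_rot: [0.444, -0.436, 0.572, -0.534]
contact_force: [0.7, 1.4, 3.2]
grip_width: 0.0197
```

```bash
python3 - <<'E'
from h import *
rock(COVE,CREF,COFF); c=snap("wrist","w_c6"); crop(c,200,80,440,320,3,"pics/w_c6c.png")
c=snap("scene","s_c6"); crop(c,280,120,380,220,7,"pics/s_c6c.png"); rock(COVE,CREF,COFF)
E
```

```text
t=23.95 rock -18.33 deg (+left) dR 1.32 mm | F along 0.4 lat 1.5 z 3.2 | yawerr 0.33 pitch -2.02 toolroll 2.40 w 19.7
t=24.05 rock -18.36 deg (+left) dR 1.20 mm | F along -0.1 lat 2.8 z 4.0 | yawerr 0.33 pitch -2.03 toolroll 2.40 w 19.3
```

View pics/w_c6c.png

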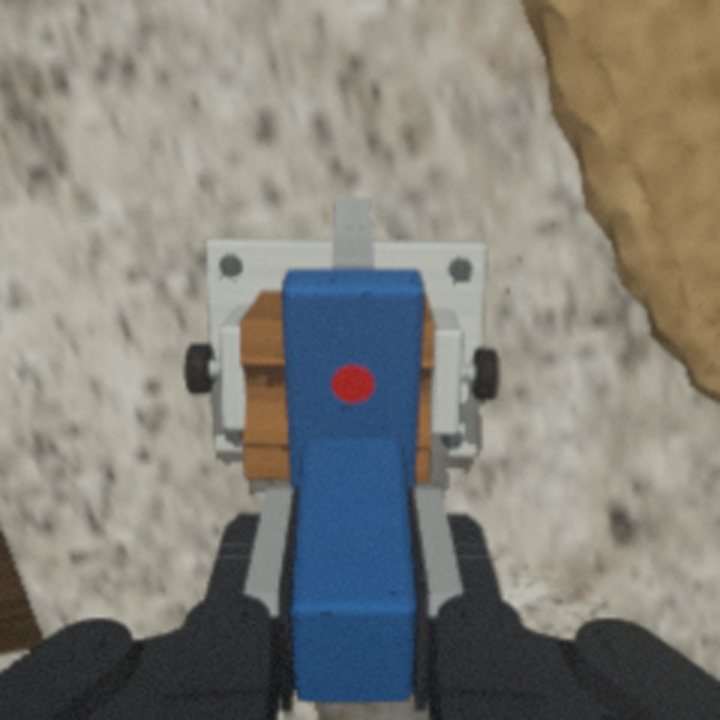

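View pics/s_c6c.png

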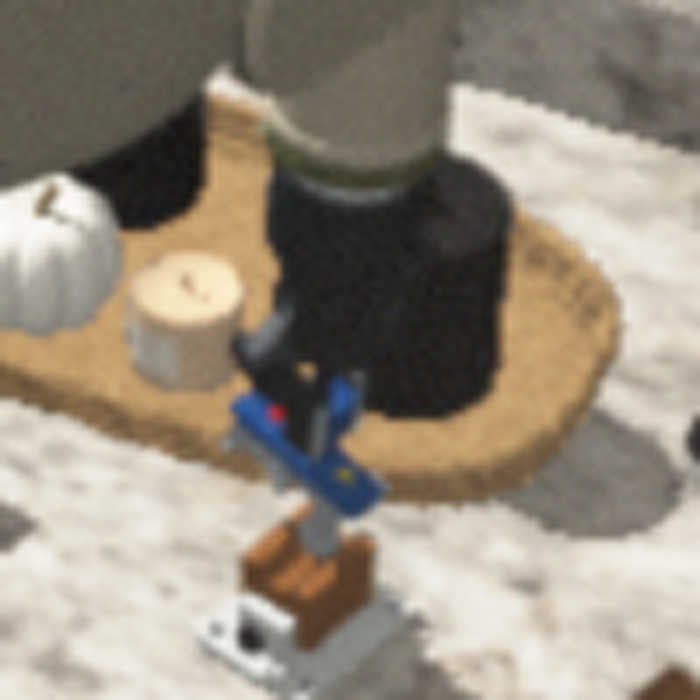

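```bash
python3 - <<'E'
from h import *
x=roll3(load("w_c6.npz"),[(352,384),(285,275),(422,275),(296,603),(413,603),(298,700),(411,700),(304,440),(402,440)])
M=np.array([(0,24,10),(0,-24,10)])/1000.-np.array(LOBE)
c=load("s_c6.npz")
uv=(np.array([(276,413),(345,475)])+.5)/7-.5+[280,120]
for ro in (9,12,15,18,21):
    Rg=R.from_euler('zyx',[COVE[2],np.radians(2.3),np.radians(ro)]).as_matrix(); q=proj(c,M@Rg.T+[.545,.0662,.0655]); print(ro,np.round(q-uv,1).tolist(),np.diff(q,axis=0).round(1),np.diff(uv,axis=0).round(1))
# all-camera colour centroid for dots
import cv2
for n in ("s_n2","s_n6","s_n7","s_n8","s_c2","s_c3","s_c5","s_c6"):
    im=load(n+".npz")["img"].astype(int); r,g,b=im[...,0],im[...,1],im[...,2]
    box=np.zeros(r.shape,bool); box[120:240,270:430]=1
    mr=(r>130)&(g<90)&(b<110)&box&(r-g>70); my=(r>110)&(g>90)&(b<70)&box
    for m,l in ((mr,"R"),(my,"Y")):
        ys,xs=np.nonzero(m); print(n,l,len(xs),(xs.mean().round(2),ys.mean().round(2)) if len(xs) else None, end=" ")
    print()
E
```

```text
gauge in tool [  1.3   7.8 -41.5] roll,yaw [11.15  0.18] res 3.3
9 [[-3.5, 0.6], [-3.2, -0.7]] [[10.2  7.6]] [[9.9 8.9]]
12 [[-2.7, 0.5], [-2.5, -0.3]] [[10.1  8. ]] [[9.9 8.9]]
15 [[-1.9, 0.4], [-1.8, 0.0]] [[9.9 8.5]] [[9.9 8.9]]
18 [[-1.1, 0.4], [-1.2, 0.4]] [[9.7 8.9]] [[9.9 8.9]]
21 [[-0.2, 0.4], [-0.5, 0.9]] [[9.5 9.3]] [[9.9 8.9]]
s_n2 R 1 (np.float64(375.0), np.float64(204.0)) s_n2 Y 217 (np.float64(324.21), np.float64(190.31)) 
s_n6 R 0 None s_n6 Y 210 (np.float64(321.34), np.float64(189.07)) 
s_n7 R 2 (np.float64(378.5), np.float64(214.0)) s_n7 Y 208 (np.float64(321.2), np.float64(188.95)) 
s_n8 R 2 (np.float64(375.5), np.float64(212.0)) s_n8 Y 216 (np.float64(322.53), np.float64(189.59)) 
s_c2 R 0 None s_c2 Y 149 (np.float64(319.83), np.float64(186.38)) 
s_c3 R 0 None s_c3 Y 115 (np.float64(318.79), np.float64(182.31)) 
s_c5 R 2 (np.float64(318.0), np.float64(178.5)) s_c5 Y 125 (np.float64(318.39), np.float64(184.66)) 
s_c6 R 2 (np.float64(319.0), np.float64(178.5)) s_c6 Y 143 (np.float64(317.66), np.float64(182.66))
```

jog_arm([
  [[0.02, 0.05, 0], 0, 1.5],
  [[0.02, 0.05, 0], 0, 1.5],
  [[0.02, 0.05, 0], 0, 1.5],
  [[0.02, 0.05, 0], 0, 1.5],
])

```text
clock: 24.45
position: [0.5517, 0.0633, 0.1564]
tcp_rot: [0.445, -0.435, 0.572, -0.534]
contact_force: [-0.3, 3.1, 5.3]
grip_width: 0.0194
```

```bash
python3 - <<'E'
from h import *
rock(COVE,CREF,COFF)
E
```

```text
t=24.45 rock -18.05 deg (+left) dR 0.41 mm | F along -1.0 lat 2.9 z 5.3 | yawerr 0.34 pitch -1.93 toolroll 2.52 w 19.4
```

jog_arm([
  [[0.02, 0.05, 0], 0, 1.5],
  [[0.02, 0.05, 0], 0, 1.5],
  [[0.02, 0.05, 0], 0, 1.5],
])

```text
clock: 24.75
position: [0.5522, 0.0636, 0.1556]
tcp_rot: [0.446, -0.434, 0.572, -0.534]
contact_force: [0.4, 3.5, 5.9]
grip_width: 0.0197
```

```bash
python3 - <<'E'
from h import *
rock(COVE,CREF,COFF)
E
```

```text
t=24.75 rock -17.75 deg (+left) dR -0.44 mm | F along -0.4 lat 3.5 z 5.9 | yawerr 0.36 pitch -1.86 toolroll 2.63 w 19.7
```

jog_arm([
  [[-0.02, 0.06, 0], 0, 1.5],
  [[-0.02, 0.06, 0], 0, 1.5],
  [[-0.02, 0.06, 0], 0, 1.5],
  [[-0.02, 0.06, 0], 0, 1.5],
])

```text
clock: 25.15
position: [0.553, 0.065, 0.1536]
tcp_rot: [0.446, -0.434, 0.572, -0.534]
contact_force: [-2.0, 2.4, 10.7]
grip_width: 0.0196
```

```bash
python3 - <<'E'
from h import *
rock(COVE,CREF,COFF);show()
E
```

```text
t=25.15 rock -16.77 deg (+left) dR -2.43 mm | F along -2.5 lat 1.8 z 10.7 | yawerr 0.36 pitch -1.80 toolroll 2.67 w 19.6
t=25.15 p [553.   65.  153.6] phi -12.94 deg tilt [-1.13  3.02] F [-2.   2.4 10.7] T [0.48 0.58 0.01] w 19.6 q [-0.01  0.1   1.71  0.05  1.35  0.21]
```

jog_arm([
  [[0.0, 0.04, 0], 0, 1.5],
  [[0, 0.04, 0], 0, 1.5],
])

```text
clock: 25.35
position: [0.553, 0.0649, 0.1536]
tcp_rot: [0.446, -0.434, 0.572, -0.534]
contact_force: [-0.8, 2.4, 8.1]
grip_width: 0.0197
```

```bash
python3 - <<'E'
from h import *
rock(COVE,CREF,COFF); c=snap("wrist","w_c7"); crop(c,200,80,440,320,3,"pics/w_c7c.png")
c=snap("scene","s_c7"); crop(c,280,120,380,220,7,"pics/s_c7c.png"); rock(COVE,CREF,COFF)
E
```

```text
t=25.35 rock -16.80 deg (+left) dR -2.42 mm | F along -1.3 lat 2.2 z 8.1 | yawerr 0.36 pitch -1.80 toolroll 2.66 w 19.7
t=25.45 rock -16.80 deg (+left) dR -2.44 mm | F along -1.6 lat 1.4 z 7.9 | yawerr 0.36 pitch -1.80 toolroll 2.66 w 19.8
```

View pics/w_c7c.png

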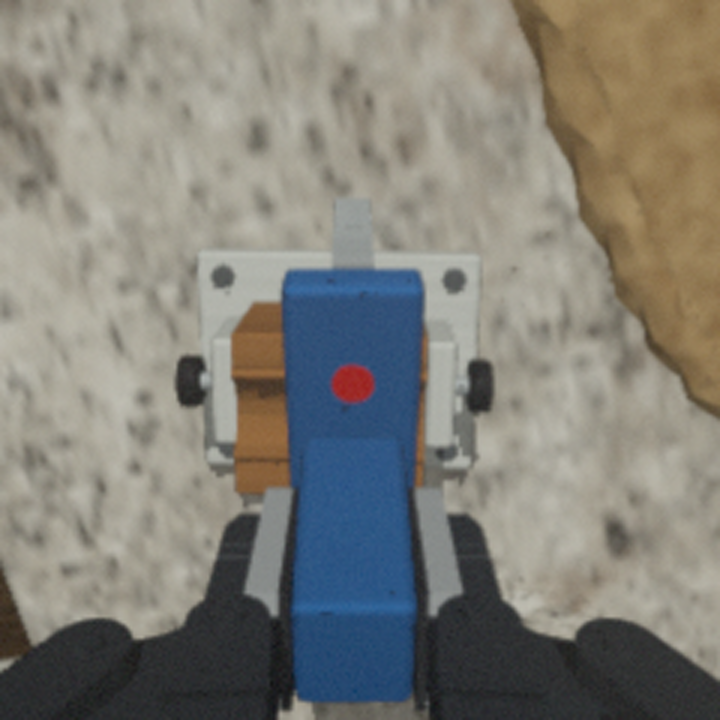

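View pics/s_c7c.png

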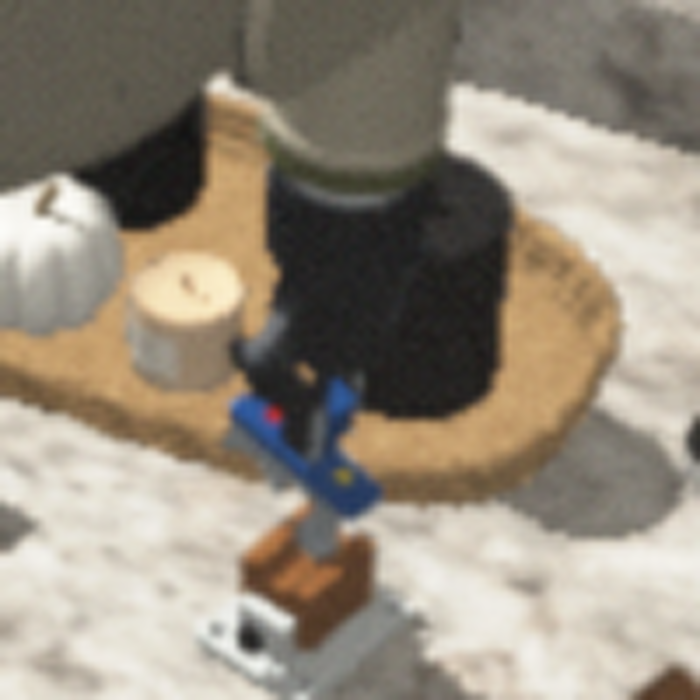

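jog_arm([
  [[0.0, 0.04, 0], 0, 1.5],
  [[0, 0.04, 0], 0, 1.5],
  [[0, 0.04, 0], 0, 1.5],
  [[0, 0.04, 0], 0, 1.5],
  [[0, 0.04, 0], 0, 1.5],
])

```text
clock: 25.95
position: [0.553, 0.0649, 0.1536]
tcp_rot: [0.446, -0.434, 0.572, -0.534]
contact_force: [-1.2, 3.0, 7.9]
grip_width: 0.0198
```

```bash
python3 - <<'E'
from h import *
rock(COVE,CREF,COFF)
E
```

```text
t=25.95 rock -16.80 deg (+left) dR -2.41 mm | F along -1.9 lat 2.6 z 7.9 | yawerr 0.37 pitch -1.79 toolroll 2.64 w 19.8
```

jog_arm([
  [[-0.35, 0.055, 0], 0, 1.5],
  [[-0.42, 0.075, 0], 0, 1.5],
  [[-0.42, 0.095, 0], 0, 1.5],
])

```text
clock: 26.25
position: [0.555, 0.0728, 0.153]
tcp_rot: [0.444, -0.436, 0.571, -0.536]
contact_force: [-4.3, -4.4, 9.7]
grip_width: 0.0191
```

```bash
python3 - <<'E'
from h import *
rock(COVE,CREF,COFF)
E
```

```text
t=26.25 rock -11.38 deg (+left) dR -2.57 mm | F along -3.2 lat -5.3 z 9.7 | yawerr 0.29 pitch -1.80 toolroll 2.20 w 19.1
```

jog_arm([
  [[-0.42, 0.06, 0], 0, 1.5],
  [[-0.42, 0.08, 0], 0, 1.5],
  [[-0.42, 0.1, 0], 0, 1.5],
])

```text
clock: 26.55
position: [0.5572, 0.0806, 0.1516]
tcp_rot: [0.441, -0.438, 0.569, -0.539]
contact_force: [-1.6, -3.6, 7.0]
grip_width: 0.0195
```

```bash
python3 - <<'E'
from h import *
rock(COVE,CREF,COFF)
E
```

```text
t=26.55 rock -5.82 deg (+left) dR -2.77 mm | F along -0.7 lat -3.9 z 7.0 | yawerr 0.19 pitch -1.81 toolroll 1.68 w 19.5
```

jog_arm([
  [[-0.44, 0.1, 0], 0, 1.5],
  [[-0.44, 0.115, 0], 0, 1.5],
  [[-0.44, 0.13, 0], 0, 1.5],
])

```text
clock: 26.85
position: [0.5598, 0.0895, 0.1488]
tcp_rot: [0.438, -0.44, 0.567, -0.541]
contact_force: [-1.6, -3.9, 6.2]
grip_width: 0.0197
```

```bash
python3 - <<'E'
from h import *
rock(COVE,CREF,COFF)
E
```

```text
t=26.85 rock 0.62 deg (+left) dR -3.13 mm | F along -0.7 lat -4.2 z 6.2 | yawerr 0.10 pitch -1.79 toolroll 1.20 w 19.7
```

jog_arm([
  [[-0.44, 0.14, 0], 0, 1.5],
  [[-0.44, 0.155, 0], 0, 1.5],
  [[-0.44, 0.175, 0], 0, 1.5],
])

```text
clock: 27.15
position: [0.5626, 0.0987, 0.1448]
tcp_rot: [0.436, -0.442, 0.566, -0.543]
contact_force: [-1.7, -2.6, 6.2]
grip_width: 0.0192
```

```bash
python3 - <<'E'
from h import *
rock(COVE,CREF,COFF); c=snap("wrist","w_c8"); crop(c,200,80,440,320,3,"pics/w_c8c.png")
E
```

```text
t=27.15 rock 7.67 deg (+left) dR -3.43 mm | F along -1.1 lat -2.9 z 6.2 | yawerr 0.01 pitch -1.76 toolroll 0.77 w 19.2
```

View pics/w_c8c.png

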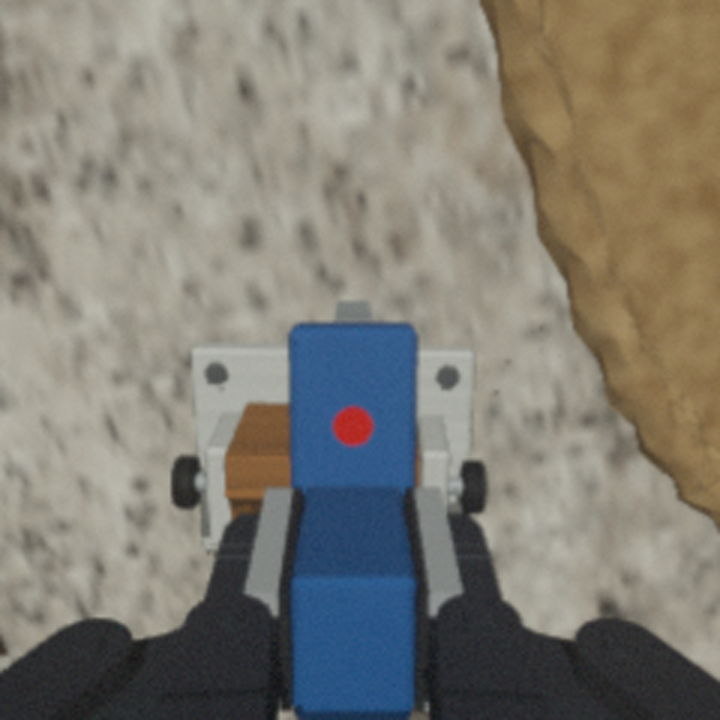

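```bash
python3 - <<'E'
from h import *
x=roll3(load("w_c8.npz"),[(352,426),(291,326),(416,326),(296,577),(413,577),(297,712),(411,712),(303,489),(406,489)])
E
```

```text
gauge in tool [  1.3  -9.5 -43.1] roll,yaw [-8.06  0.1 ] res 2.1
```

jog_arm([
  [[-0.42, 0.18, 0], 0, 1.5],
  [[-0.42, 0.2, 0], 0, 1.5],
  [[-0.3, 0.17, 0], 0, 1.5],
])

```text
clock: 27.5
position: [0.5651, 0.1069, 0.1397]
tcp_rot: [0.434, -0.443, 0.564, -0.545]
contact_force: [-3.3, -1.3, 9.4]
grip_width: 0.0193
```

```bash
python3 - <<'E'
from h import *
rock(COVE,CREF,COFF)
E
```

```text
t=27.50 rock 14.44 deg (+left) dR -3.81 mm | F along -2.9 lat -2.0 z 9.4 | yawerr -0.05 pitch -1.73 toolroll 0.38 w 19.3
```

jog_arm([
  [[-0.18, 0.08, 0], 0, 1.5],
  [[-0.02, 0.04, 0], 0, 1.5],
  [[0.02, 0.04, 0], 0, 1.5],
  [[0.02, 0.04, 0], 0, 1.5],
  [[0.02, 0.04, 0], 0, 1.5],
])

```text
clock: 28.0
position: [0.5654, 0.1073, 0.1391]
tcp_rot: [0.433, -0.444, 0.564, -0.546]
contact_force: [-0.6, 3.8, 7.1]
grip_width: 0.0198
```

```bash
python3 - <<'E'
from h import *
rock(COVE,CREF,COFF); c=snap("wrist","w_c9"); crop(c,200,80,440,320,3,"pics/w_c9c.png");rock(COVE,CREF,COFF)
E
```

```text
t=28.00 rock 14.92 deg (+left) dR -4.08 mm | F along -1.4 lat 3.5 z 7.1 | yawerr -0.06 pitch -1.71 toolroll 0.21 w 19.8
t=28.05 rock 14.92 deg (+left) dR -4.09 mm | F along -2.1 lat 3.1 z 6.9 | yawerr -0.06 pitch -1.71 toolroll 0.21 w 19.5
```

View pics/w_c9c.png

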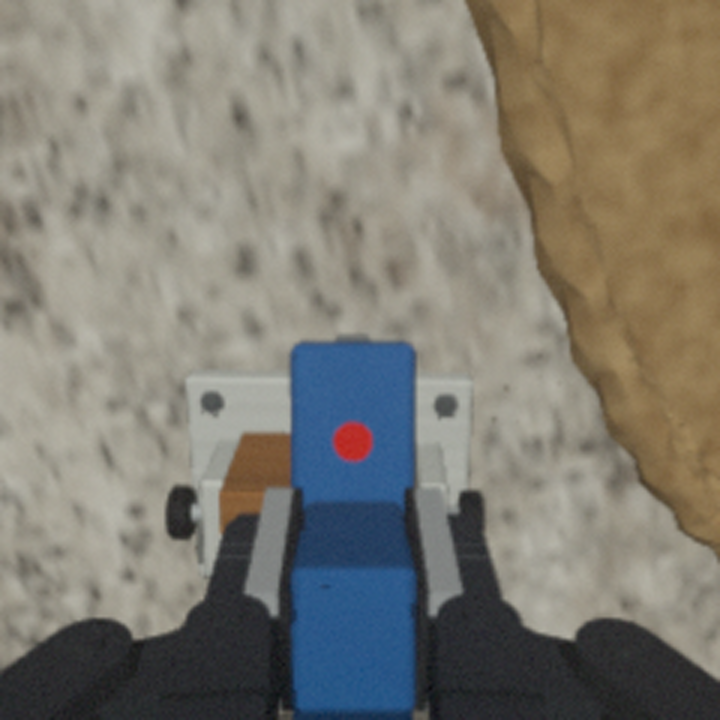

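```bash
python3 - <<'E'
from h import *
x=roll3(load("w_c9.npz"),[(352,441),(293,345),(414,345),(295,567),(414,567),(297,712),(411,712),(303,504),(407,504)])
s=st(); o,Rg=gworld(s,(0,x[1]+.0005,x[2]+.0005),x[3]+np.radians(.7)); f=o+Rg@np.array(LOBE); y=np.array([-np.sin(COVE[2]),np.cos(COVE[2])]); xx=np.array([y[1],-y[0]]); d=f[:2]-COVE[:2]; print("lobe",f*1e3,"along",d@xx*1e3,"lat",d@y*1e3)
E
```

```text
gauge in tool [  1.3 -14.6 -42.1] roll,yaw [-14.55   0.09] res 2.0
lobe [552.28304014  61.93814003  62.3073466 ] along 9.50838888092817 lat 0.12900238222359528
```

jog_arm([
  [[0, 0.04, 0], 0, 1.5],
  [[0, 0.04, 0], 0, 1.5],
  [[0, 0.04, 0], 0, 1.5],
  [[0, 0.04, 0], 0, 1.5],
])

```text
clock: 28.45
position: [0.5654, 0.1075, 0.1391]
tcp_rot: [0.433, -0.444, 0.564, -0.546]
contact_force: [-1.6, 2.1, 7.6]
grip_width: 0.0196
```

```bash
python3 - <<'E'
from h import *
rock(COVE,CREF,COFF)
E
```

```text
t=28.45 rock 15.01 deg (+left) dR -4.06 mm | F along -2.0 lat 1.6 z 7.6 | yawerr -0.06 pitch -1.70 toolroll 0.18 w 19.6
```

jog_arm([
  [[0.3, 0.02, -0.03], 0, 1.5],
  [[0.38, -0.01, -0.03], 0, 1.5],
  [[0.38, -0.02, -0.03], 0, 1.5],
])

```text
clock: 28.75
position: [0.564, 0.1022, 0.1418]
tcp_rot: [0.437, -0.441, 0.564, -0.544]
contact_force: [1.3, 9.7, 7.7]
grip_width: 0.0194
```

```bash
python3 - <<'E'
from h import *
rock(COVE,CREF,COFF)
E
```

```text
t=28.75 rock 10.85 deg (+left) dR -4.44 mm | F along -1.0 lat 9.7 z 7.7 | yawerr 0.04 pitch -1.51 toolroll 0.72 w 19.4
```

jog_arm([
  [[0.33, -0.02, -0.03], 0, 1.5],
  [[0.33, -0.02, -0.03], 0, 1.5],
  [[0.33, -0.02, -0.03], 0, 1.5],
])

```text
clock: 29.05
position: [0.5625, 0.0975, 0.1443]
tcp_rot: [0.44, -0.438, 0.565, -0.543]
contact_force: [1.4, 10.0, 5.1]
grip_width: 0.0196
```

```bash
python3 - <<'E'
from h import *
rock(COVE,CREF,COFF)
E
```

```text
t=29.05 rock 7.11 deg (+left) dR -4.35 mm | F along -0.9 lat 10.1 z 5.1 | yawerr 0.14 pitch -1.34 toolroll 1.26 w 19.6
```

jog_arm([
  [[0.28, 0.01, -0.02], 0, 1.5],
  [[0.28, 0.01, -0.02], 0, 1.5],
])

```text
clock: 29.25
position: [0.5618, 0.0953, 0.1453]
tcp_rot: [0.443, -0.436, 0.566, -0.542]
contact_force: [0.4, 10.3, 6.4]
grip_width: 0.0194
```

```bash
python3 - <<'E'
from h import *
rock(COVE,CREF,COFF)
E
```

```text
t=29.25 rock 5.38 deg (+left) dR -4.27 mm | F along -2.0 lat 10.1 z 6.4 | yawerr 0.20 pitch -1.23 toolroll 1.61 w 19.4
```

jog_arm([
  [[0.3, 0.015, -0.02], 0, 1.5],
  [[0.3, 0.015, -0.02], 0, 1.5],
  [[0.3, 0.015, -0.02], 0, 1.5],
])

```text
clock: 29.55
position: [0.5608, 0.0917, 0.147]
tcp_rot: [0.446, -0.434, 0.567, -0.54]
contact_force: [0.0, 9.9, 6.6]
grip_width: 0.0194
```

```bash
python3 - <<'E'
from h import *
rock(COVE,CREF,COFF)
E
```

```text
t=29.55 rock 2.57 deg (+left) dR -4.08 mm | F along -2.2 lat 9.6 z 6.6 | yawerr 0.30 pitch -1.08 toolroll 2.17 w 19.4
```

jog_arm([
  [[0.32, 0.02, -0.02], 0.002, 1.5],
  [[0.32, 0.02, -0.02], 0.002, 1.5],
  [[0.32, 0.025, -0.02], 0.002, 1.5],
  [[0.32, 0.03, -0.02], 0.002, 1.5],
])

```text
clock: 29.95
position: [0.5593, 0.086, 0.1492]
tcp_rot: [0.449, -0.427, 0.57, -0.539]
contact_force: [0.5, 9.4, 7.7]
grip_width: 0.0192
```

```bash
python3 - <<'E'
from h import *
rock(COVE,CREF,COFF)
E
```

```text
t=29.95 rock -1.66 deg (+left) dR -3.79 mm | F along -1.7 lat 9.2 z 7.7 | yawerr -0.05 pitch -0.85 toolroll 2.90 w 19.2
```

jog_arm([
  [[0.32, 0.015, -0.02], 0, 1.5],
  [[0.32, 0.02, -0.02], 0, 1.5],
  [[0.32, 0.02, -0.02], 0, 1.5],
  [[0.32, 0.025, -0.02], 0, 1.5],
])

```text
clock: 30.35
position: [0.5576, 0.0797, 0.1512]
tcp_rot: [0.454, -0.424, 0.571, -0.537]
contact_force: [0.3, 8.9, 8.7]
grip_width: 0.0196
```

```bash
python3 - <<'E'
from h import *
rock(COVE,CREF,COFF)
E
```

```text
t=30.35 rock -6.26 deg (+left) dR -3.31 mm | F along -1.8 lat 8.8 z 8.7 | yawerr 0.07 pitch -0.66 toolroll 3.58 w 19.6
```

jog_arm([
  [[0.32, 0.005, -0.02], 0, 1.5],
  [[0.32, 0.01, -0.02], 0, 1.5],
  [[0.32, 0.015, -0.02], 0, 1.5],
  [[0.32, 0.02, -0.02], 0, 1.5],
])

```text
clock: 30.75
position: [0.5555, 0.0726, 0.1529]
tcp_rot: [0.457, -0.421, 0.572, -0.535]
contact_force: [-0.6, 7.0, 7.8]
grip_width: 0.0196
```

```bash
python3 - <<'E'
from h import *
rock(COVE,CREF,COFF); c=snap("wrist","w_c10"); crop(c,200,80,440,320,3,"pics/w_c10c.png")
E
```

```text
t=30.75 rock -11.34 deg (+left) dR -2.72 mm | F along -2.2 lat 6.7 z 7.8 | yawerr 0.17 pitch -0.50 toolroll 4.17 w 19.6
```

View pics/w_c10c.png

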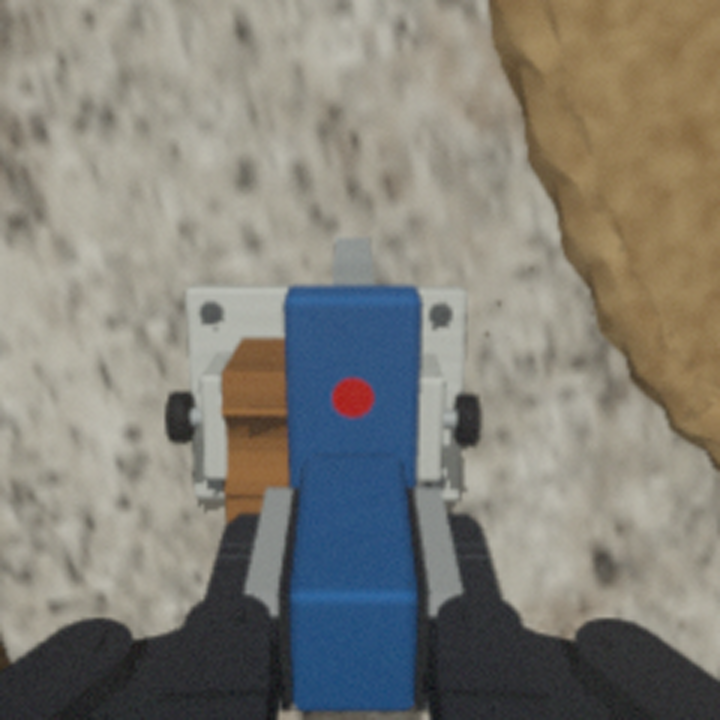

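```bash
cat > lob.py <<'E'
from h import *
def lob(tag,P,cl=COVE,loc=LOBE):
    c=load(tag+".npz"); x=roll3(c,P); s=st(); o,Rg=gworld(s,(0,x[1]+.0005,x[2]+.0005),x[3]+np.radians(.7)); f=o+Rg@np.array(loc); y=np.array([-np.sin(cl[2]),np.cos(cl[2])]); xx=np.array([y[1],-y[0]]); d=f[:2]-cl[:2]; print("feat z %.1f along %.1f lat %.1f"%(f[2]*1e3,d@xx*1e3,d@y*1e3),"yaw/pitch/roll",np.round(R.from_matrix(Rg).as_euler('zyx',degrees=True),1))
E
python3 - <<'E'
from lob import *
lob("w_c10",[(352,398),(287,290),(419,290),(295,594),(414,594),(297,709),(412,709),(303,455),(403,455)])
E
```

```text
gauge in tool [  1.3   2.3 -41.4] roll,yaw [4.32 0.24] res 2.7
feat z 67.1 along 9.6 lat -0.3 yaw/pitch/roll [-13.   -1.6   9.1]
```

jog_arm([
  [[0.32, 0.02, -0.03], 0.002, 1.5],
  [[0.32, 0.025, -0.03], 0.002, 1.5],
  [[0.32, 0.03, -0.03], 0.002, 1.5],
  [[0.25, 0.04, -0.02], 0.002, 1.5],
])

```text
clock: 31.2
position: [0.5536, 0.0652, 0.154]
tcp_rot: [0.459, -0.416, 0.574, -0.536]
contact_force: [0.0, 5.8, 6.3]
grip_width: 0.0199
```

```bash
python3 - <<'E'
from h import *
rock(COVE,CREF,COFF)
E
```

```text
t=31.20 rock -16.44 deg (+left) dR -2.02 mm | F along -1.3 lat 5.6 z 6.3 | yawerr -0.22 pitch -0.29 toolroll 4.68 w 19.9
```

jog_arm([
  [[0.05, 0.05, 0], 0, 1.5],
  [[0, 0.05, 0], 0, 1.5],
  [[0, 0.05, 0], 0, 1.5],
])

```text
clock: 31.5
position: [0.5539, 0.0658, 0.1537]
tcp_rot: [0.46, -0.415, 0.574, -0.535]
contact_force: [-1.0, 3.3, 6.7]
grip_width: 0.0197
```

```bash
python3 - <<'E'
from h import *
rock(COVE,CREF,COFF); c=snap("wrist","w_c11"); crop(c,200,80,440,320,3,"pics/w_c11c.png")
E
```

```text
t=31.50 rock -16.04 deg (+left) dR -2.29 mm | F along -1.7 lat 2.9 z 6.7 | yawerr -0.21 pitch -0.24 toolroll 4.80 w 19.7
```

View pics/w_c11c.png

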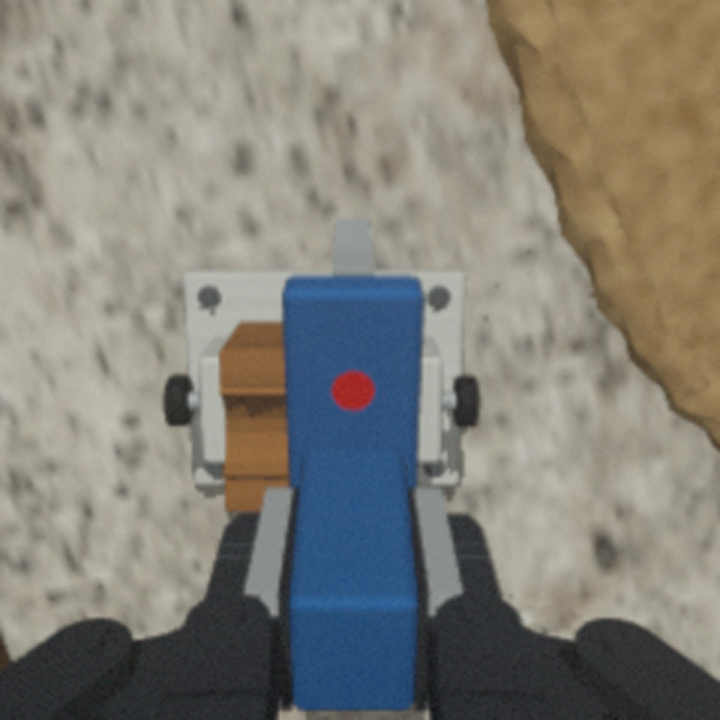

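```bash
python3 - <<'E'
from lob import *
lob("w_c11",[(352,391),(286,281),(421,281),(295,600),(414,600),(297,709),(412,709),(303,447),(402,447)])
E
```

```text
gauge in tool [  1.2   5.6 -40. ] roll,yaw [7.54 0.17] res 2.9
feat z 68.5 along 9.8 lat -0.2 yaw/pitch/roll [-13.2  -2.8  12.7]
```

jog_arm([
  [[0.3, 0.05, 0], 0, 1.5],
  [[0.15, 0.05, 0], 0, 1.5],
  [[0, 0.055, 0], 0, 1.5],
  [[0, 0.055, 0], 0, 1.5],
])

```text
clock: 31.95
position: [0.5537, 0.0642, 0.1536]
tcp_rot: [0.461, -0.413, 0.575, -0.534]
contact_force: [-0.5, 2.5, 5.6]
grip_width: 0.0189
```

```bash
python3 - <<'E'
from h import *
rock(COVE,CREF,COFF)
E
```

```text
t=31.95 rock -17.06 deg (+left) dR -2.38 mm | F along -1.0 lat 2.4 z 5.6 | yawerr -0.16 pitch -0.17 toolroll 5.10 w 18.9
```

jog_arm([
  [[0, 0.05, 0], 0, 1.5],
  [[0, 0.05, 0], 0, 1.5],
  [[0, 0.05, 0], 0, 1.5],
  [[0, 0.05, 0], 0, 1.5],
])

```text
clock: 32.35
position: [0.5544, 0.0648, 0.1527]
tcp_rot: [0.462, -0.413, 0.575, -0.534]
contact_force: [-0.5, 4.2, 4.6]
grip_width: 0.0197
```

```bash
python3 - <<'E'
from h import *
rock(COVE,CREF,COFF)
E
```

```text
t=32.35 rock -16.58 deg (+left) dR -3.34 mm | F along -1.5 lat 3.9 z 4.6 | yawerr -0.16 pitch -0.09 toolroll 5.15 w 19.7
```

jog_arm([
  [[-0.02, 0.06, 0], 0, 1.5],
  [[-0.02, 0.06, 0], 0, 1.5],
  [[-0.02, 0.055, 0], 0, 1.5],
])

```text
clock: 32.65
position: [0.5549, 0.0657, 0.1512]
tcp_rot: [0.462, -0.413, 0.575, -0.534]
contact_force: [0.4, 3.3, 5.9]
grip_width: 0.0196
```

```bash
python3 - <<'E'
from h import *
rock(COVE,CREF,COFF)
E
```

```text
t=32.65 rock -15.87 deg (+left) dR -4.80 mm | F along -0.3 lat 3.4 z 5.9 | yawerr -0.16 pitch -0.05 toolroll 5.17 w 19.6
```

jog_arm([
  [[-0.02, 0.05, 0], 0, 1.5],
  [[-0.02, 0.05, 0], 0, 1.5],
])

```text
clock: 32.85
position: [0.5552, 0.0663, 0.1503]
tcp_rot: [0.462, -0.413, 0.575, -0.535]
contact_force: [-0.3, 2.4, 7.8]
grip_width: 0.0195
```

```bash
python3 - <<'E'
from h import *
rock(COVE,CREF,COFF); c=snap("wrist","w_c12"); crop(c,200,80,440,320,3,"pics/w_c12c.png")
E
```

```text
t=32.85 rock -15.43 deg (+left) dR -5.68 mm | F along -0.9 lat 2.3 z 7.8 | yawerr -0.16 pitch -0.03 toolroll 5.18 w 19.5
```

View pics/w_c12c.png

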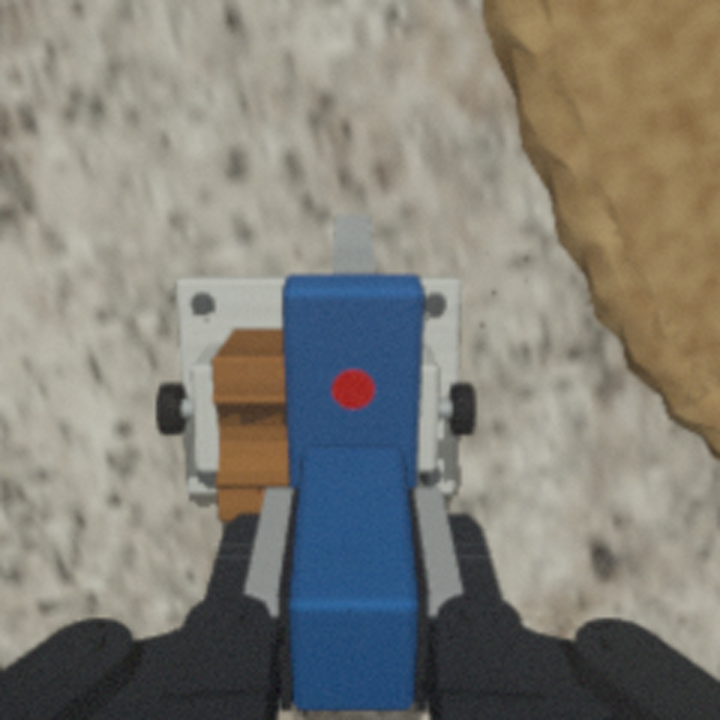

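jog_arm([
  [[-0.02, 0.05, 0], 0, 1.5],
  [[-0.02, 0.05, 0], 0, 1.5],
])

```text
clock: 33.1
position: [0.5554, 0.0666, 0.1501]
tcp_rot: [0.462, -0.413, 0.574, -0.535]
contact_force: [-2.8, 1.6, 9.6]
grip_width: 0.0192
```

```bash
python3 - <<'E'
from lob import *
rock(COVE,CREF,COFF)
lob("w_c12",[(352,389),(285,279),(421,279),(295,602),(414,602),(297,709),(412,709),(303,445),(402,445)])
E
```

```text
t=33.10 rock -15.21 deg (+left) dR -5.83 mm | F along -3.1 lat 0.9 z 9.6 | yawerr -0.15 pitch -0.02 toolroll 5.15 w 19.2
gauge in tool [  1.2   6.5 -39.6] roll,yaw [8.48 0.24] res 3.0
feat z 65.2 along 11.4 lat 3.0 yaw/pitch/roll [-13.1  -3.3  14. ]
```

jog_arm([
  [[0, 0.04, 0], 0, 1.5],
  [[0, 0.04, 0], 0, 1.5],
  [[0, 0.04, 0], 0, 1.5],
  [[0, 0.04, 0], 0, 1.5],
  [[0, 0.04, 0], 0, 1.5],
  [[0, 0.04, 0], 0, 1.5],
])

```text
clock: 33.7
position: [0.5554, 0.0665, 0.1502]
tcp_rot: [0.462, -0.413, 0.574, -0.535]
contact_force: [-1.1, 1.4, 8.1]
grip_width: 0.0196
```

```bash
python3 - <<'E'
from h import *
rock(COVE,CREF,COFF);show()
E
```

```text
t=33.70 rock -15.27 deg (+left) dR -5.82 mm | F along -1.4 lat 1.1 z 8.1 | yawerr -0.14 pitch -0.02 toolroll 5.11 w 19.6
t=33.70 p [555.4  66.5 150.2] phi -13.44 deg tilt [1.16 4.98] F [-1.1  1.4  8.1] T [0.61 0.4  0.04] w 19.6 q [-0.03  0.07  1.75  0.09  1.31  0.19]
```

jog_arm([
  [[-0.35, 0.05, 0], 0, 1.5],
  [[-0.42, 0.07, 0], 0, 1.5],
  [[-0.42, 0.085, 0], 0, 1.5],
])

```text
clock: 34.0
position: [0.5574, 0.0739, 0.1496]
tcp_rot: [0.46, -0.415, 0.573, -0.537]
contact_force: [-4.8, -5.7, 8.1]
grip_width: 0.0197
```

```bash
python3 - <<'E'
from h import *
rock(COVE,CREF,COFF)
E
```

```text
t=34.00 rock -9.90 deg (+left) dR -5.79 mm | F along -3.4 lat -6.7 z 8.1 | yawerr -0.20 pitch -0.04 toolroll 4.63 w 19.7
```

jog_arm([
  [[-0.42, 0.075, 0], 0, 1.5],
  [[-0.42, 0.09, 0], 0, 1.5],
  [[-0.42, 0.105, 0], 0, 1.5],
])

```text
clock: 34.3
position: [0.5596, 0.0815, 0.1481]
tcp_rot: [0.457, -0.418, 0.571, -0.539]
contact_force: [-1.4, -3.7, 8.1]
grip_width: 0.0196
```

```bash
python3 - <<'E'
from h import *
rock(COVE,CREF,COFF)
E
```

```text
t=34.30 rock -4.32 deg (+left) dR -5.87 mm | F along -0.5 lat -3.9 z 8.1 | yawerr -0.29 pitch -0.06 toolroll 4.08 w 19.6
```

jog_arm([
  [[-0.4, 0.11, 0], 0, 1.5],
  [[-0.3, 0.09, 0], 0, 1.5],
  [[0, 0.02, 0], 0, 1.5],
])

```text
clock: 34.6
position: [0.5609, 0.0847, 0.1465]
tcp_rot: [0.454, -0.419, 0.57, -0.541]
contact_force: [-0.7, 3.6, 5.6]
grip_width: 0.0196
```

```bash
python3 - <<'E'
from h import *
rock(COVE,CREF,COFF); c=snap("wrist","w_c13"); crop(c,200,80,440,320,3,"pics/w_c13c.png")
c=snap("scene","s_c13"); crop(c,280,120,380,220,7,"pics/s_c13c.png")
E
```

```text
t=34.60 rock -1.70 deg (+left) dR -6.59 mm | F along -1.5 lat 3.4 z 5.6 | yawerr -0.33 pitch -0.05 toolroll 3.64 w 19.6
```

View pics/w_c13c.png

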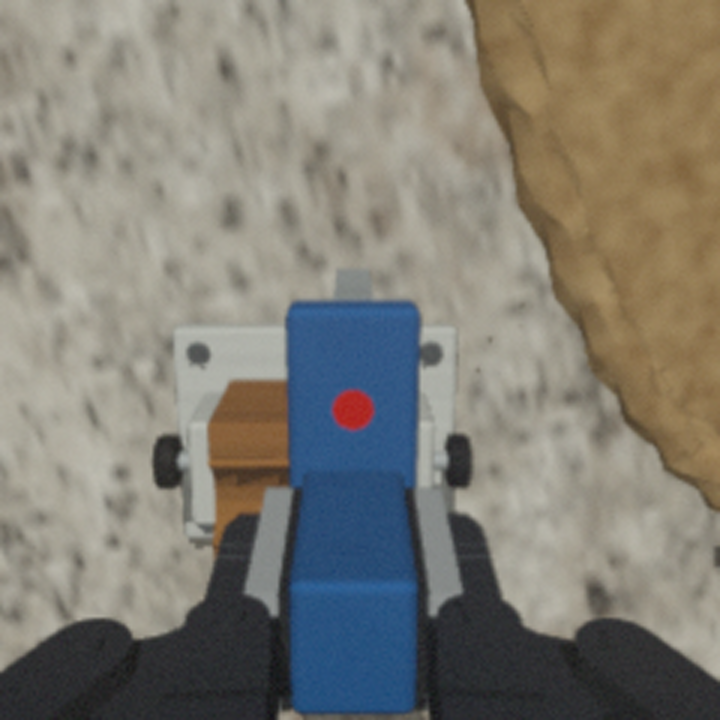

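View pics/s_c13c.png

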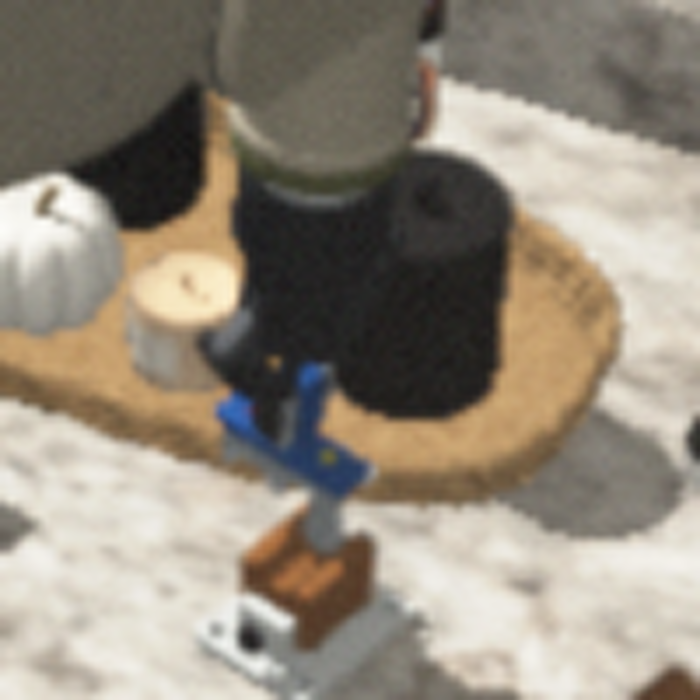

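```bash
python3 - <<'E'
from lob import *
lob("w_c13",[(352,410),(289,305),(418,305),(294,582),(415,582),(297,712),(412,712),(303,474),(404,474)])
E
```

```text
gauge in tool [  1.3  -3.3 -40.7] roll,yaw [-3.17  0.16] res 2.6
feat z 63.6 along 12.5 lat 1.1 yaw/pitch/roll [-13.6  -0.2   1.2]
```

jog_arm([
  [[0, -0.3, 0], 0, 1.5],
  [[0, -1, 0], 0, 1.5],
  [[0, -1.4, 0], 0, 1.5],
  [[0, -1.4, 0], 0, 1.5],
  [[0, -1.4, 0], 0, 1.5],
  [[0, -0.8, 0], 0, 1.5],
], squeeze=35)

```text
clock: 35.3
position: [0.5572, 0.0793, 0.2103]
tcp_rot: [0.451, -0.422, 0.571, -0.54]
contact_force: [-0.4, -0.4, -1.1]
grip_width: 0.02
```

```bash
cat >> h.py <<'E'
STAND=np.array([.542,.3493,np.radians(3.3)])
GP=((0,-.0028,-.0402),np.radians(-2.5))
E
python3 - <<'E'
from h import *
show(); need(STAND,[0,0,0],.16,*GP)
E
```

```text
t=35.30 p [557.2  79.3 210.3] phi -13.66 deg tilt [0.32 3.44] F [-0.4 -0.4 -1.1] T [-0.04 -0.   -0.04] w 20.0 q [0.01 0.04 1.66 0.06 1.43 0.24]
feature [556.8  79.  170. ] gauge yaw,pitch,roll [-13.67   0.28   1.02]
shift cm [-25.8    2.61  -7.81] turn -0.296
```

jog_arm([
  [[-1.8, 0.1, -0.6], 0, 1.5],
  [[-2.7, 0.15, -0.8], 0, 1.5],
  [[-2.7, 0.15, -0.8], 0, 1.5],
  [[-2.7, 0.15, -0.8], 0, 1.5],
  [[-2.7, 0.15, -0.8], 0, 1.5],
  [[-2.7, 0.15, -0.8], 0, 1.5],
  [[-2.7, 0.15, -0.8], 0, 1.5],
  [[-2.7, 0.15, -0.8], 0, 1.5],
])

```text
clock: 36.1
position: [0.5499, 0.2991, 0.2218]
tcp_rot: [0.453, -0.417, 0.57, -0.544]
contact_force: [-0.2, 0.4, -1.3]
grip_width: 0.0199
```

```bash
python3 - <<'E'
from h import *
show(); need(STAND,[0,0,0],.165,*GP)
E
```

```text
t=36.10 p [549.9 299.1 221.8] phi -14.07 deg tilt [1.   3.45] F [-0.2  0.4 -1.3] T [ 0.02 -0.02 -0.01] w 19.9 q [0.39 0.18 1.5  0.05 1.43 0.63]
feature [550.  298.8 181.5] gauge yaw,pitch,roll [-14.07  -0.4    1.03]
shift cm [-4.59  1.94 -2.  ] turn -0.303
```

Now the turn to the stand's heading, spread with the rest of the shift.

jog_arm([
  [[-0.8, 0.2, -0.2], -0.05, 1.5],
  [[-0.8, 0.2, -0.2], -0.05, 1.5],
  [[-0.8, 0.2, -0.2], -0.05, 1.5],
  [[-0.8, 0.2, -0.1], -0.05, 1.5],
  [[-0.6, 0.2, 0], -0.05, 1.5],
  [[-0.3, 0, 0], -0.05, 1.5],
  [[0, 0, 0], 0, 1.5],
])

```text
clock: 36.8
position: [0.548, 0.3487, 0.2192]
tcp_rot: [0.539, -0.496, 0.491, -0.471]
contact_force: [0.7, -0.2, -2.1]
grip_width: 0.0196
```

```bash
python3 - <<'E'
from h import *
show(); need(STAND,[0,0,0],.14,*GP); c=snap("wrist","w_s2"); show(); crop(c,200,80,440,320,3,"pics/w_s2c.png"); c=snap("scene","s_s2"); crop(c,200,110,330,210,6,"pics/s_s2c.png")
E
```

```text
t=36.80 p [548.  348.7 219.2] phi 4.09 deg tilt [1.16 3.62] F [ 0.7 -0.2 -2.1] T [-0.04 -0.01 -0.02] w 19.6 q [0.46 0.23 1.44 0.05 1.43 0.38]
feature [549.1 348.4 179. ] gauge yaw,pitch,roll [ 4.11 -1.34  1.12]
shift cm [ 0.1   3.88 -0.79] turn 0.014
t=36.85 p [548.1 348.5 219.3] phi 3.98 deg tilt [1.17 3.61] F [ 0.2  0.2 -1.4] T [-0.02 -0.01 -0.02] w 19.5 q [0.46 0.23 1.44 0.05 1.43 0.39]
```

View pics/w_s2c.png

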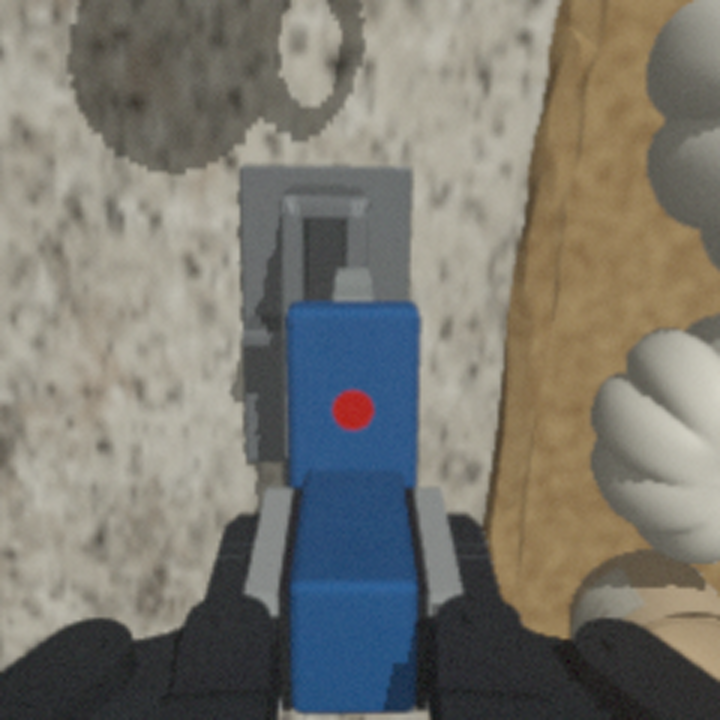

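View pics/s_s2c.png

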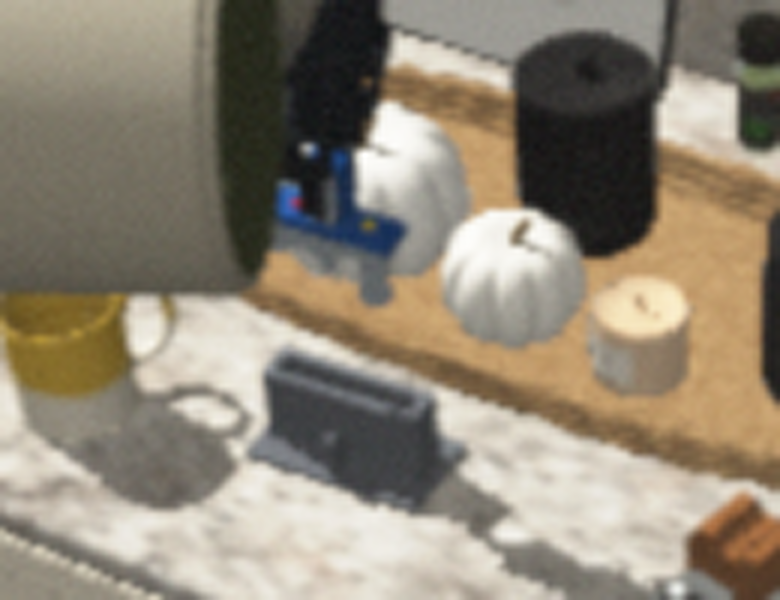

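jog_arm([
  [[0, 0.3, -0.35], 0.012, 1.5],
  [[0, 0.8, -0.3], 0, 1.5],
  [[0, 1, 0], 0, 1.5],
  [[0, 1, 0], 0, 1.5],
  [[0, 0.5, 0], 0, 1.5],
  [[0, 0, 0], 0, 1.5],
])

```text
clock: 37.5
position: [0.5413, 0.3489, 0.1789]
tcp_rot: [0.533, -0.492, 0.497, -0.476]
contact_force: [0.1, 0.8, -2.1]
grip_width: 0.0192
```

```bash
sed -i 's/STAND=np.array(\[.542,.3493/STAND=np.array([.5427,.3488/' h.py; python3 - <<'E'
from h import *
c=snap("wrist","w_s3"); show(); need(STAND,[0,0,0],.115,*GP); crop(c,200,80,440,320,3,"pics/w_s3c.png"); c=snap("scene","s_s3"); crop(c,200,110,330,210,6,"pics/s_s3c.png")
E
```

```text
t=37.55 p [541.4 348.9 179.3] phi 2.94 deg tilt [1.09 3.55] F [ 0.6 -0.2 -1.4] T [-0.06  0.02  0.02] w 19.6 q [0.47 0.25 1.49 0.05 1.36 0.41]
feature [542.4 348.6 139. ] gauge yaw,pitch,roll [ 2.96 -1.22  1.05]
shift cm [ 0.13  2.39 -0.02] turn -0.006
```

View pics/w_s3c.png

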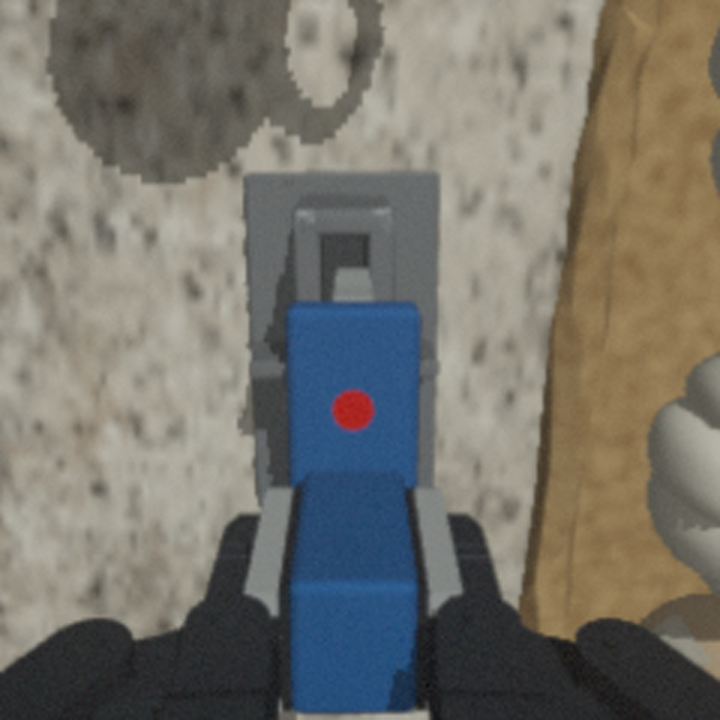

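View pics/s_s3c.png

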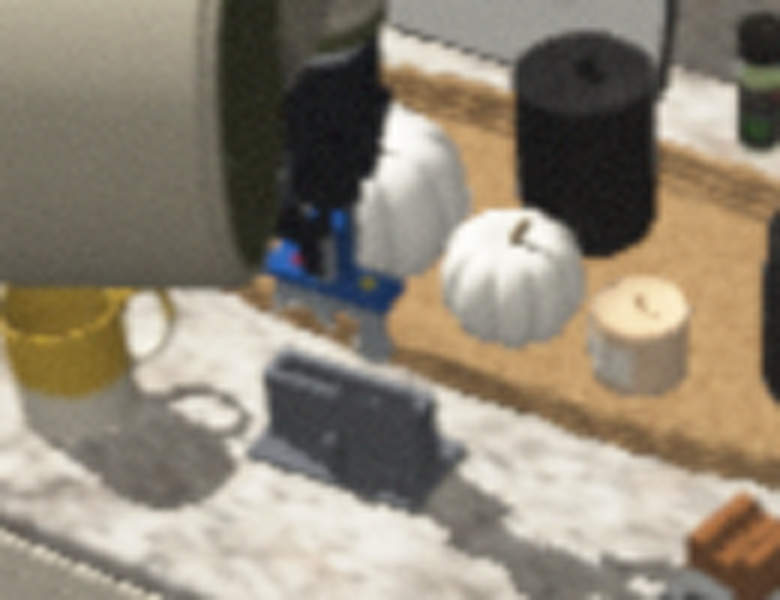

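```bash
python3 - <<'E'
from h import *
c=load("w_s3.npz"); px=lambda P:(np.array(P,float)+.5)/3-.5+[200,80]
for nm,p in dict(slL=(320,236),slR=(370,234),ftL=(246,174),ftR=(438,172)).items():
    print(nm,np.round(atz(c,px([p])[0],.062 if nm[0]=='s' else .006)*1e3,1))
# predicted slot corners for stand pose
for X,Y in ((.542,.3495),(.5427,.3488)):
    q=R.from_euler('z',3.2,degrees=True).as_matrix()
    P=np.array([(-7,48,62),(7,48,62),(-35,64,6),(35,64,6)])/1e3; W=P@q.T+[X,Y,0]; print((proj(c,W)-[200,80]+.5)*3-.5)
# predicted gauge leaf: at y=44,z=-? top corners at crossbar
s=st(); o,Rg=gworld(s,*GP)
P=np.array([(-13,44,10),(13,44,10),(0,24,10)])/1e3; print("gauge pts pred",(proj(c,P@Rg.T+o)-[200,80]+.5)*3-.5)
E
```

```text
slL [531.9 396.5  62. ]
slR [546.5 397.8  62. ]
ftL [504.3 410.1   6. ]
ftR [572.  414.2   6. ]
[[321.49972278 234.11503151]
 [369.43888082 233.77043409]
 [243.64532846 169.94580609]
 [442.24781961 168.80957484]]
[[323.79635398 236.63366951]
 [371.69217027 236.28737978]
 [245.6047488  172.07846575]
 [444.06028423 170.93751304]]
gauge pts pred [[286.48933773 315.68040006]
 [423.08614703 315.7395443 ]
 [354.71685496 414.48299271]]
```

jog_arm([
  [[0, 0.7, -0.04], -0.005, 1.5],
  [[0, 0.8, -0.04], 0, 1.5],
  [[0, 0.8, -0.04], 0, 1.5],
  [[0, 0.6, 0], 0, 1.5],
])

```text
clock: 38.0
position: [0.5425, 0.3517, 0.1513]
tcp_rot: [0.536, -0.492, 0.495, -0.476]
contact_force: [-3.2, -1.1, 0.0]
grip_width: 0.0193
```

```bash
python3 - <<'E'
from h import *
show(); need(STAND,[0,0,0],.062,*GP)
E
```

```text
t=38.00 p [542.5 351.7 151.3] phi 3.24 deg tilt [1.35 3.69] F [-3.2 -1.1  0. ] T [-0.12  0.75 -0.03] w 19.3 q [0.47 0.27 1.52 0.05 1.3  0.4 ]
feature [543.6 351.4 111. ] gauge yaw,pitch,roll [ 3.27 -1.49  1.2 ]
shift cm [ 0.57  4.87 -0.24] turn -0.001
```

jog_arm([
  [[0.28, 0, -0.15], 0, 1.5],
  [[0, 0, -0.05], 0, 1.5],
])

```text
clock: 38.2
position: [0.5397, 0.3482, 0.1491]
tcp_rot: [0.535, -0.493, 0.495, -0.475]
contact_force: [0.9, -0.3, -1.7]
grip_width: 0.0197
```

```bash
python3 - <<'E'
from h import *
show(); need(STAND,[0,0,0],.062,*GP)
E
```

```text
t=38.20 p [539.7 348.2 149.1] phi 3.25 deg tilt [1.21 3.62] F [ 0.9 -0.3 -1.7] T [-0.04  0.01  0.03] w 19.7 q [0.47 0.27 1.53 0.05 1.3  0.4 ]
feature [540.7 348.  108.8] gauge yaw,pitch,roll [ 3.28 -1.35  1.12]
shift cm [0.22 4.68 0.09] turn -0.001
```

jog_arm([
  [[0.03, 0.6, 0], 0, 1.5],
  [[0.05, 0.8, 0], 0, 1.5],
  [[0.05, 0.8, 0], 0, 1.5],
])

```text
clock: 38.5
position: [0.5414, 0.3487, 0.1276]
tcp_rot: [0.536, -0.491, 0.495, -0.476]
contact_force: [0.2, 0.3, -2.4]
grip_width: 0.0193
```

```bash
python3 - <<'E'
from h import *
show(); need(STAND,[0,0,0],.062,*GP)
E
```

```text
t=38.50 p [541.4 348.7 127.6] phi 3.24 deg tilt [1.4 3.7] F [ 0.2  0.3 -2.4] T [-0.02  0.04 -0.05] w 19.3 q [0.47 0.29 1.55 0.05 1.26 0.4 ]
feature [542.5 348.5  87.3] gauge yaw,pitch,roll [ 3.27 -1.54  1.21]
shift cm [ 0.13  2.53 -0.05] turn -0.001
```

jog_arm([
  [[0.05, 0.7, -0.08], 0, 1.5],
  [[0.05, 0.7, -0.06], 0, 1.5],
  [[0.05, 0.5, -0.06], 0, 1.5],
])

```text
clock: 38.8
position: [0.5393, 0.348, 0.1055]
tcp_rot: [0.536, -0.492, 0.495, -0.476]
contact_force: [-0.2, 0.6, -2.0]
grip_width: 0.0194
```

```bash
python3 - <<'E'
from h import *
show(); need(STAND,[0,0,0],.062,*GP)
E
```

```text
t=38.80 p [539.3 348.  105.5] phi 3.24 deg tilt [1.31 3.66] F [-0.2  0.6 -2. ] T [-0.07  0.07 -0.02] w 19.4 q [0.47 0.31 1.57 0.05 1.22 0.39]
feature [540.4 347.8  65.2] gauge yaw,pitch,roll [ 3.27 -1.46  1.17]
shift cm [-0.07  0.33  0.23] turn -0.001
```

jog_arm([
  [[0, 0.12, 0.1], 0, 1.5],
  [[0, 0.12, 0.03], 0, 1.5],
])

```text
clock: 39.0
position: [0.54, 0.3479, 0.1016]
tcp_rot: [0.535, -0.492, 0.495, -0.475]
contact_force: [1.3, 0.2, -1.1]
grip_width: 0.0196
```

```bash
python3 - <<'E'
from h import *
show(); need(STAND,[0,0,0],.062,*GP)
E
```

```text
t=39.00 p [540.  347.9 101.6] phi 3.24 deg tilt [1.22 3.61] F [ 1.3  0.2 -1.1] T [-0.04  0.04  0.04] w 19.6 q [0.47 0.31 1.56 0.05 1.22 0.39]
feature [541.  347.6  61.4] gauge yaw,pitch,roll [ 3.27 -1.36  1.12]
shift cm [-0.11 -0.05  0.17] turn -0.001
```

jog_arm([
  [[0, 0.1, 0], 0, 1.5],
])

```text
clock: 39.1
position: [0.5402, 0.348, 0.1006]
tcp_rot: [0.535, -0.492, 0.495, -0.475]
contact_force: [-0.3, 0.3, -1.6]
grip_width: 0.0201
```

jog_arm([
  [[0, 0.1, 0], 0, 1.5],
])

```text
clock: 39.2
position: [0.5403, 0.3482, 0.1003]
tcp_rot: [0.535, -0.492, 0.495, -0.475]
contact_force: [-4.9, -2.5, 6.8]
grip_width: 0.0198
```

```bash
python3 - <<'E'
from h import *
show(); c=snap("wrist","w_s4"); crop(c,200,80,440,320,3,"pics/w_s4c.png"); c=snap("scene","s_s4"); crop(c,200,110,330,210,6,"pics/s_s4c.png")
E
```

```text
t=39.20 p [540.3 348.2 100.3] phi 3.24 deg tilt [1.24 3.62] F [-4.9 -2.5  6.8] T [-0.73  0.89 -0.05] w 19.8 q [0.47 0.31 1.56 0.05 1.21 0.39]
```

View pics/w_s4c.png

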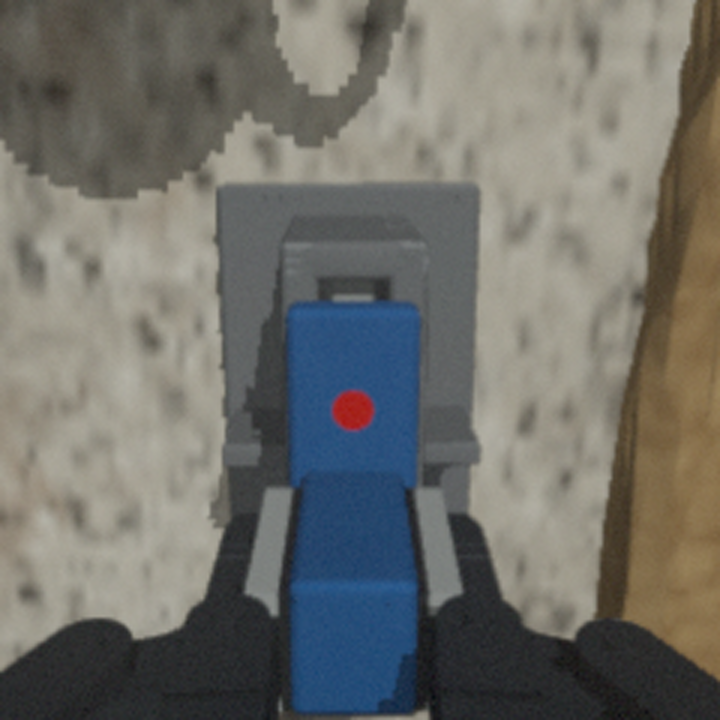

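View pics/s_s4c.png

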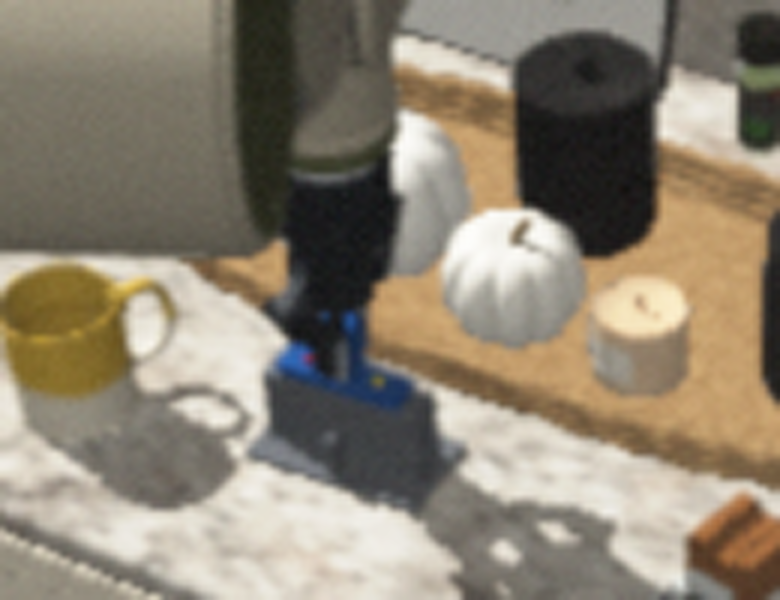

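jog_arm([
  [[0, 0, 0], 0, 1.5],
  [[0, 0, 0], 0, 2.6],
  [[0, 0, 0], 0, 4],
  [[0, 0, 0], 0, 5.5],
  [[0, 0, 0], 0, 5.5],
])

```text
clock: 39.8
position: [0.5418, 0.3489, 0.1018]
tcp_rot: [0.537, -0.491, 0.494, -0.476]
contact_force: [0.0, -0.7, 0.8]
grip_width: 0.0548
```

```bash
python3 - <<'E'
from h import *
show(); c=snap("wrist","w_s5"); crop(c,200,80,440,320,3,"pics/w_s5c.png")
E
```

```text
t=39.80 p [541.8 348.9 101.8] phi 3.24 deg tilt [1.45 3.73] F [ 0.  -0.7  0.8] T [-0.04  0.02 -0.02] w 54.8 q [0.47 0.31 1.56 0.05 1.21 0.39]
```

View pics/w_s5c.png

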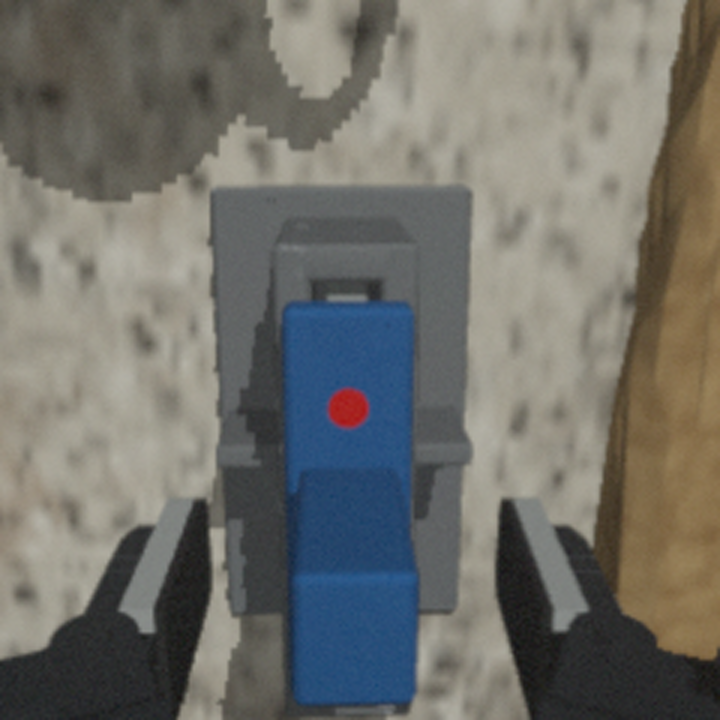

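jog_arm([
  [[0, -0.8, 0], 0, 5.5],
  [[0, -2, 0], 0, 5.5],
  [[0, -3, 0], 0, 5.5],
  [[0, -3, 0], 0, 5.5],
  [[0, -3, 0], 0, 5.5],
  [[0, -1.5, 0], 0, 5.5],
  [[0, 0, 0], 0, 5.5],
  [[0, 0, 0], 0, 5.5],
])

```text
clock: 40.65
position: [0.5375, 0.3394, 0.2404]
tcp_rot: [0.536, -0.491, 0.495, -0.476]
contact_force: [-0.4, -0.2, -0.9]
grip_width: 0.055
```

```bash
python3 - <<'E'
from h import *
show(); c=snap("wrist","w_s6"); crop(c,200,60,440,300,3,"pics/w_s6c.png"); c=snap("scene","s_s6"); crop(c,190,120,350,240,5,"pics/s_s6c.png"); c=snap("top","t_s6"); crop(c,170,170,480,230,2.5,"pics/t_s6c.png")
E
```

```text
t=40.65 p [537.5 339.4 240.4] phi 3.24 deg tilt [1.37 3.69] F [-0.4 -0.2 -0.9] T [-0.05  0.04  0.03] w 55.0 q [0.46 0.18 1.46 0.05 1.45 0.4 ]
```

View pics/w_s6c.png

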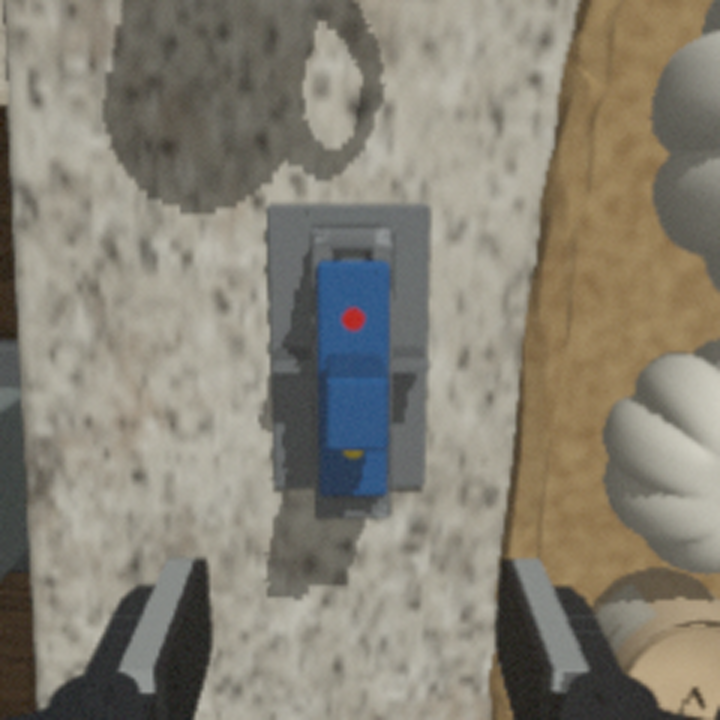

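View pics/s_s6c.png

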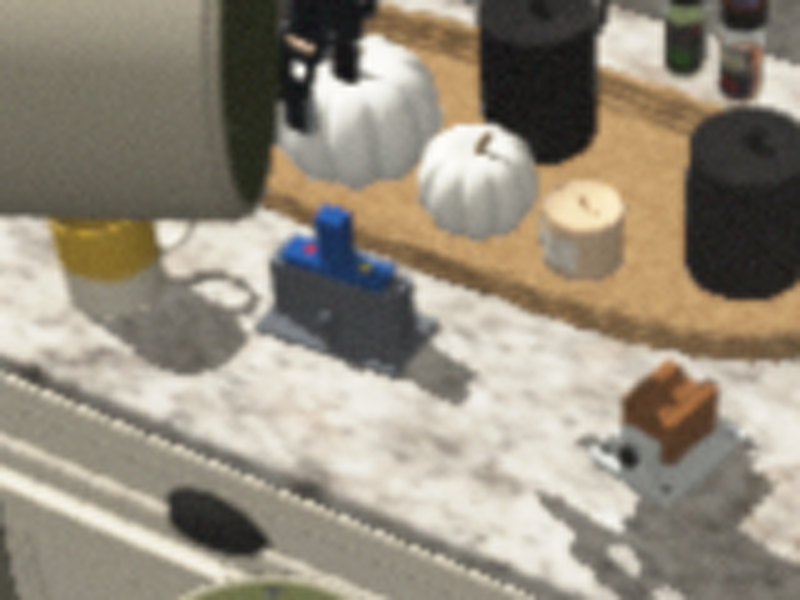

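View pics/t_s6c.png

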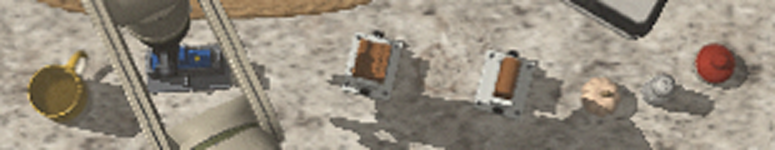

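```bash
python3 - <<'E'
from plant import ctrl
print(ctrl.hand_in())
E
```

```text
the job is handed in; nothing more can be done
None
```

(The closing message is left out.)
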